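# One slow set on the wrist trainer, plates re-racked

### The job

Lift every large plate out of the little slotted rack and stand each in its own slot of the wrist trainer's weight carriage, leaving the small plate where it is. Then do a slow repetition: pull the trainer's handle bar down to the bottom of its stroke and ease it slowly back up to rest, under control all the way, so that the weights never drop. Finally re-rack all the large plates, each standing home in a rack slot, and leave the lever at rest and the other things on the bench alone.

Things in the scene. Friction and masses are not known exactly. Their poses are not given: they have to be found in the camera images.
- plate_a_center (a point): large plate: black rubber-coated weight plate, diameter 135 mm, 12 mm thick, 0.5 kg, 50 mm bore (treat as a solid disc). This point is the disc's centre, y axis = disc axis (its turn about y means nothing). Stands on edge in a rack slot at the start, leaning up to 0.1 rad. There are two or three large plates; one that is absent reads None from the start
- plate_b_center (a point): large plate: black rubber-coated weight plate, diameter 135 mm, 12 mm thick, 0.5 kg, 50 mm bore (treat as a solid disc). This point is the disc's centre, y axis = disc axis (its turn about y means nothing). Stands on edge in a rack slot at the start, leaning up to 0.1 rad. There are two or three large plates; one that is absent reads None from the start
- plate_c_center (a point): large plate: black rubber-coated weight plate, diameter 135 mm, 12 mm thick, 0.5 kg, 50 mm bore (treat as a solid disc). This point is the disc's centre, y axis = disc axis (its turn about y means nothing). Stands on edge in a rack slot at the start, leaning up to 0.1 rad. There are two or three large plates; one that is absent reads None from the start
- plate_small_center (a point): small plate: black rubber-coated weight plate, diameter 100 mm, 12 mm thick, 0.25 kg, 50 mm bore (treat as a solid disc). This point is the disc's centre, y axis = disc axis (its turn about y means nothing). Stands on edge in a rack slot at the start, leaning up to 0.1 rad. It stays in the rack
- rack: low black plate rack, 2.2 kg, standing loose on rubber feet, 100 x 225 mm, 74 mm high, origin at the centre of its underside. Four slots at y = -75, -25, 25, 75 mm, each a pair of chrome hoops 15 mm apart inside (21 mm at the flared tops), for a plate on edge with its axis along the rack's y. Centre of a seated large plate 83 mm above the bench (top edge 150), of a seated small one 63 mm
- rack_slot0 (a point): rack slot 0: where the centre of a seated large plate lies (83 mm above the bench); axes as the rack's, the plate's axis goes along y
- rack_slot1 (a point): rack slot 1: where the centre of a seated large plate lies (83 mm above the bench); axes as the rack's, the plate's axis goes along y
- rack_slot2 (a point): rack slot 2: where the centre of a seated large plate lies (83 mm above the bench); axes as the rack's, the plate's axis goes along y
- rack_slot3 (a point): rack slot 3: where the centre of a seated large plate lies (83 mm above the bench); axes as the rack's, the plate's axis goes along y
- trainer: plate-loaded wrist trainer fixed to the bench: black base 360 x 270 mm, forearm pad at the end nearest the robot (x -305 mm, top 87 mm high), handle lever, and a weight carriage between two chrome guide rods (y -115 and 115 mm, 179 mm high). Origin on the bench under the carriage's middle; x points away from the pad, y along the row of carriage slots
- cradle (a point): middle of the weight carriage: centre of a large plate seated in its middle slot, 145 mm above the bench with the carriage down; it rises up to 48 mm with the lever. Axes as the trainer's
- cradle_slot0 (a point): carriage slot 0 of 3 (50 mm apart along the trainer's y): where the centre of a seated large plate lies; the plate's axis goes along the trainer's y. Slots are chrome hoops like the rack's, 15 mm clear, hoop tops 134 mm above the bench, seated plate's top edge 212 mm
- cradle_slot1 (a point): carriage slot 1 of 3 (50 mm apart along the trainer's y): where the centre of a seated large plate lies; the plate's axis goes along the trainer's y. Slots are chrome hoops like the rack's, 15 mm clear, hoop tops 134 mm above the bench, seated plate's top edge 212 mm
- cradle_slot2 (a point): carriage slot 2 of 3 (50 mm apart along the trainer's y): where the centre of a seated large plate lies; the plate's axis goes along the trainer's y. Slots are chrome hoops like the rack's, 15 mm clear, hoop tops 134 mm above the bench, seated plate's top edge 212 mm
- lever (a joint): angle of the trainer's lever (rad): 0 at rest, handle up; 0.65 at the stop at the bottom of its stroke. Pulling the handle down lifts the carriage and its plates up to 48 mm. Spring and weights push back with some 6 to 16 N at the handle; let go, it flies back at 2 rad/s or more and the weights drop
- handle (a point): middle of the handle bar: black rubber grip, 22 mm diameter, 110 mm long between the two lever arms, along the trainer's y; can be pinched across from above. At rest 175 mm above the bench and at x -177 mm of the trainer; at the bottom of the stroke 94 mm high, x -214 mm
- pivot (a point): the lever's hinge axis, along the trainer's y, 80 mm above the bench at x -75 mm of the trainer. The handle turns about it on a 140 mm radius: at lever angle q it is, in the trainer's frame, at x = -75 - 140 cos(0.75 - q), z = 80 + 140 sin(0.75 - q) mm
- dumbbell: bystander: hex dumbbell lying on the bench, 194 mm long, 60 mm high; origin under its middle
- bottle: bystander: grey drinking bottle, diameter 68 mm, 190 mm high; origin under its middle
- chalk_tub: bystander: white chalk tub with black lid, diameter 72 mm, 65 mm high; origin under its middle
Things that resemble listed ones, but are neither listed nor needed, are in the scene too. What is shaped like the part that bears plate_c_center but blue is not meant.

How it is judged:
On the way, in this order (a step that is already met when the one before it is completed fails the run):
1. all the large plates stand in slots of the trainer's carriage (x of plate_a_center in the frame of cradle between -0.02 and 0.02 m and y of plate_a_center in the frame of cradle between -0.065 and 0.065 m and z of plate_a_center in the frame of cradle between -0.008 and 0.008 m and angle between the y axis of each of plate_a_center, plate_b_center, plate_c_center and the y axis of trainer, either way round below 0.2 rad and x of plate_b_center in the frame of cradle between -0.02 and 0.02 m and y of plate_b_center in the frame of cradle between -0.065 and 0.065 m and z of plate_b_center in the frame of cradle between -0.008 and 0.008 m and x of plate_c_center in the frame of cradle between -0.02 and 0.02 m and y of plate_c_center in the frame of cradle between -0.065 and 0.065 m and z of plate_c_center in the frame of cradle between -0.008 and 0.008 m and value of joint lever below 0.06 rad), for 0.3 s.
2. with the plates aboard, the handle is pulled down to the bottom of its stroke (within 0.05 rad) (x of plate_a_center in the frame of cradle between -0.02 and 0.02 m and y of plate_a_center in the frame of cradle between -0.065 and 0.065 m and z of plate_a_center in the frame of cradle between -0.008 and 0.008 m and angle between the y axis of each of plate_a_center, plate_b_center, plate_c_center and the y axis of trainer, either way round below 0.2 rad and x of plate_b_center in the frame of cradle between -0.02 and 0.02 m and y of plate_b_center in the frame of cradle between -0.065 and 0.065 m and z of plate_b_center in the frame of cradle between -0.008 and 0.008 m and x of plate_c_center in the frame of cradle between -0.02 and 0.02 m and y of plate_c_center in the frame of cradle between -0.065 and 0.065 m and z of plate_c_center in the frame of cradle between -0.008 and 0.008 m and value of joint lever above 0.6 rad), for 0.2 s.
3. it is eased back through the lower part of the handle's stroke (0.52 to 0.32 rad) slower than 0.6 rad/s (x of plate_a_center in the frame of cradle between -0.02 and 0.02 m and y of plate_a_center in the frame of cradle between -0.065 and 0.065 m and z of plate_a_center in the frame of cradle between -0.008 and 0.008 m and angle between the y axis of each of plate_a_center, plate_b_center, plate_c_center and the y axis of trainer, either way round below 0.2 rad and x of plate_b_center in the frame of cradle between -0.02 and 0.02 m and y of plate_b_center in the frame of cradle between -0.065 and 0.065 m and z of plate_b_center in the frame of cradle between -0.008 and 0.008 m and x of plate_c_center in the frame of cradle between -0.02 and 0.02 m and y of plate_c_center in the frame of cradle between -0.065 and 0.065 m and z of plate_c_center in the frame of cradle between -0.008 and 0.008 m and value of joint lever between 0.32 and 0.52 rad and velocity of joint lever between -0.6 and 0.1 rad/s), for 0.25 s.
4. and through the upper part (0.28 to 0.08 rad) slower than 0.6 rad/s (x of plate_a_center in the frame of cradle between -0.02 and 0.02 m and y of plate_a_center in the frame of cradle between -0.065 and 0.065 m and z of plate_a_center in the frame of cradle between -0.008 and 0.008 m and angle between the y axis of each of plate_a_center, plate_b_center, plate_c_center and the y axis of trainer, either way round below 0.2 rad and x of plate_b_center in the frame of cradle between -0.02 and 0.02 m and y of plate_b_center in the frame of cradle between -0.065 and 0.065 m and z of plate_b_center in the frame of cradle between -0.008 and 0.008 m and x of plate_c_center in the frame of cradle between -0.02 and 0.02 m and y of plate_c_center in the frame of cradle between -0.065 and 0.065 m and z of plate_c_center in the frame of cradle between -0.008 and 0.008 m and value of joint lever between 0.08 and 0.28 rad and velocity of joint lever between -0.6 and 0.1 rad/s), for 0.25 s.
At the end, for the whole second after the job is handed in: Every large plate and the small one stands on edge in a rack slot: centre within 20 mm of the rack's middle line and within 8 mm of its seated height, axis within 0.2 rad of the rack's y; the lever is back at rest (below 0.05 rad) (x of plate_a_center in the frame of rack between -0.02 and 0.02 m and y of plate_a_center in the frame of rack between -0.09 and 0.09 m and z of plate_a_center in the frame of rack between 0.075 and 0.091 m and angle between the y axis of each of plate_a_center, plate_b_center, plate_c_center, plate_small_center and the y axis of rack, either way round below 0.2 rad and x of plate_b_center in the frame of rack between -0.02 and 0.02 m and y of plate_b_center in the frame of rack between -0.09 and 0.09 m and z of plate_b_center in the frame of rack between 0.075 and 0.091 m and x of plate_c_center in the frame of rack between -0.02 and 0.02 m and y of plate_c_center in the frame of rack between -0.09 and 0.09 m and z of plate_c_center in the frame of rack between 0.075 and 0.091 m and x of plate_small_center in the frame of rack between -0.02 and 0.02 m and y of plate_small_center in the frame of rack between -0.09 and 0.09 m and z of plate_small_center in the frame of rack between 0.055 and 0.071 m and value of joint lever below 0.05 rad); the robot touches nothing.
It fails at once if the small plate is lifted out of its slot (z of plate_small_center in the frame of rack above 0.1 m).
It fails at once if a bystander is pushed more than 40 mm or toppled (distance of any of dumbbell, bottle, chalk_tub from where it was at the start of the episode above 0.04 m or angle between any of bottle, chalk_tub, dumbbell's own z axis and vertical above 0.6 rad).
Of plate_a, plate_b, plate_c only 2 to 3 are there at a start; the rules pass over those that are not, and their reading is None.
At some moment in a run one of rack may be knocked a few centimetres aside while the robot is not near it.
Once in a run the grip may slacken for a moment while it holds something.
It also fails if it takes over 210 s, if anything falls off the work surface, if the arm or the gripper's body presses on something with over 40 N, if the wrist force passes 120 N, or if a joint passes its speed limit or range.

### The arm

A 7-joint arm with a two-finger parallel gripper is mounted at the origin on the work surface. World frame = base frame: x ahead of the robot, y to its left, z up, the work surface at z = 0. Lengths are in m, angles in rad, forces in N, time in s.
With the tool pointing down it reaches from about 0.4 to 0.85 m from the base axis. Payload 4.4 kg.
Tool frame: the origin (TCP) lies midway between the tips of the shut fingers; the grasp point (between the pads) lies 19 mm behind it; z points along the fingers, y is the line along which they close (so a half turn about z gives the same grasp; the last joint's range is limited). The gripper opens to 94 mm and grips with 3 to 60 N. Pads are 16 mm wide; open, the fingers measure 119 mm over their backs; the gripper's body (75 mm by 177 mm) begins 78 mm behind the grasp point.
Start: joints at [1.181, 0.628, 0.038, 1.517, -0.027, 0.996, -0.02], TCP at [0.207, -0.616, 0.205] pointing down, gripper open.
Joint ranges: [-3.06, 3.06], [-0.37, 2.12], [-1.25, 1.32], [0.18, 2.47], [-1.1, 4.24], [0.23, 1.98], [-2.94, 2.94]. Speed limits (rad/s): [2.57, 2.57, 3.14, 3.14, 3.14, 3.14, 3.14].

### API

Orientations are given as a rotation vector (axis times angle).
In Python, from workcell import manip gives the robot as it stands. The module is installed in compiled form; this text tells all that it offers.
- The arm moves only by the tool send_rows, never from a script. Its argument "motion" is a list of rows, each an object of numbers: "ax", "ay", "az": the turn, a rotation vector about the tool's x, y, z scaled (see below); "dx", "dy", "dz": the shift along the tool's x, y, z scaled (see below); "fingers": the opening, from 0 (shut) to 1 (fully open). In form: [{"ax": .., "ay": .., "az": .., "dx": .., "dy": .., "dz": .., "fingers": ..}, ...]. A call has 1 to 8 rows; each row is the pose to reach, as a shift and turn from the pose commanded when the call began, along the tool's axes at that moment, turning the shorter way round; what a row does not reach only later rows make up. The controller multiplies each number of a shift by 80 cm and each number of a turn by 360 degrees. A row lasts 1/12 s, in which the tool goes at most 41.7 mm and 7.16 degrees, less where a joint would pass 70% of its speed; a pose out of reach is approached as far as the arm can. A call with a number of a shift or a turn outside -1 to 1 is refused whole. A call with a gripper value outside its range is refused whole. The fingers move at their own pace and stop on an object; "grip_force" is the grip in N (left out, the last holds). Time passes only in rows, so rows that repeat a pose let the fingers close. It gives the time, the measured TCP pose, the force, the opening and the grip force at its end, in the units of the state.
- manip.get_state(): the state, without advancing time (a new reading comes with each control period).
- manip.read_camera(name): name is "side" or "top"; returns the picture (384x512x3 uint8, red, green, blue); there is no depth.
- manip.calibration(name): a dict with "mtx" (3x3 intrinsics, pixels), "R" (3x3) and "t" (3): a world point X has camera coordinates R X + t. Camera axes: x right, y down, z forward; pixel columns grow to the right and rows downward; lengths in m; the calibration is good to about 2 mm. A picture is of the moment at which its call begins. calibration takes no time and is no camera call.
- manip.hand_in(): hands the job in; it is judged then, once.
The state is a dict: "t": time; "qpos": joint angles; "joint_vel": joint speeds; "effort": joint torques, N m; "tcp_pos": TCP position; "ee_rot": TCP orientation; "wrist_force": force on the tool from outside, world axes, zero at the start; "torque": the same for the moment, N m; "gripper_width": finger opening in m; "grasp_force": force on a finger pad.
Only numpy, scipy, OpenCV 4.12 (cv2) and the standard library are available. Lean on these libraries where they do the work, as an engineer would, in place of code of your own. Each camera call takes 0.05 s, during which the arm holds its last target. There are 200 camera calls.

## Working session

There is one attempt and no reset: what is moved stays moved. The work goes in short steps, Python scripts to look and compute and a tool call to move; the robot and the scene stay as the last step left them, time stands still between calls to the robot, and variables do not carry over. Pictures are saved under pics/ and viewed, at most 14 in all, crops included, and the job is handed in when it is done.

Besides the shell and the picture viewer there is one more tool, called after ">>>" by a JSON object that holds its "api" and its "payload", one argument or row to a line. send_rows: Moves the arm, as the interface text tells. Its arguments: {"type":"object","properties":{"motion":{"type":"array"},"grip_force":{"type":"number"}},"required":["motion"]}

```bash
mkdir -p pics
cat > h.py <<'E'
import numpy as np, cv2
from workcell import manip
from scipy.spatial.transform import Rotation as Ro
def cal(n):
    c=manip.calibration(n); return np.array(c["mtx"]),np.array(c["R"]),np.array(c["t"]).ravel()
def ray(n,u,v):
    K,R,t=cal(n); d=R.T@np.linalg.solve(K,[u,v,1.]); return -R.T@t,d/np.linalg.norm(d)
def onz(n,u,v,z):
    o,d=ray(n,u,v); return o+d*(z-o[2])/d[2]
def proj(n,X):
    K,R,t=cal(n); p=K@(R@np.array(X,float)+t); return p[:2]/p[2]
def tri(u1,u2):
    o1,d1=ray("top",*u1); o2,d2=ray("side",*u2)
    s=np.linalg.lstsq(np.c_[d1,-d2],o2-o1,rcond=None)[0]
    a,b=o1+s[0]*d1,o2+s[1]*d2; return (a+b)/2,np.linalg.norm(a-b)
def cam(n):
    return cv2.cvtColor(np.array(manip.read_camera(n)),cv2.COLOR_RGB2BGR)
def rel(P,yaw=None,Rt=None):
    """shift units (tool axes) from the present pose to world point P of TCP; target: tool down, tool y at world yaw"""
    s=manip.get_state(); R=Ro.from_rotvec(s["ee_rot"]); d=R.inv().apply(np.array(P)-s["tcp_pos"])
    out=[d/0.8]
    if yaw is not None:
        y=np.array([np.cos(yaw),np.sin(yaw),0]); best=None
        for sg in (1,-1):
            z=np.array([0,0,-1.]); yy=sg*y; x=np.cross(yy,z); T=Ro.from_matrix(np.c_[x,yy,z])
            r=(R.inv()*T).as_rotvec()
            if best is None or np.linalg.norm(r)<np.linalg.norm(best): best=r
        out.append(best/(2*np.pi))
    return np.round(np.concatenate(out),4)
E
python3 - <<'E'
from h import *
s=manip.get_state(); print({k:np.round(v,3) for k,v in s.items()})
for n in("top","side"):
    cv2.imwrite(f"pics/{n}0.png",cam(n)); K,R,t=cal(n); print(n,np.round(K,1).tolist(),np.round(-R.T@t,3),np.round(R,2).tolist())
a=cv2.imread("pics/top0.png");b=cv2.imread("pics/side0.png")
cv2.imwrite("pics/t0.png",cv2.resize(a,(800,600),interpolation=2));cv2.imwrite("pics/s0.png",cv2.resize(b,(800,600),interpolation=2))
E
```

```text
{'t': np.float64(0.0), 'qpos': array([ 1.181,  0.629,  0.038,  1.518, -0.027,  0.996, -0.02 ]), 'joint_vel': array([-0.   , -0.002, -0.   ,  0.001, -0.001, -0.   , -0.001]), 'effort': array([-1.0000e-03, -5.4972e+01,  1.1430e+00, -1.8663e+01, -5.2000e-02,
        2.4000e-02,  0.0000e+00]), 'tcp_pos': array([ 0.207, -0.616,  0.205]), 'ee_rot': array([-3.099e+00, -5.060e-01,  1.000e-03]), 'wrist_force': array([-0.263,  0.02 ,  0.062]), 'torque': array([ 0.024,  0.044, -0.021]), 'grasp_force': np.float64(0.0), 'gripper_width': np.float64(0.094)}
top [[435.7, 0.0, 250.2], [0.0, 435.7, 193.5], [0.0, 0.0, 1.0]] [0.487 0.069 1.281] [[-0.02, -1.0, -0.01], [-1.0, 0.02, -0.07], [0.07, 0.0, -1.0]]
side [[414.2, 0.0, 257.1], [0.0, 414.2, 193.2], [0.0, 0.0, 1.0]] [0.114 0.554 0.898] [[-0.71, -0.7, 0.01], [-0.53, 0.53, -0.66], [0.46, -0.47, -0.75]]
```

View pics/t0.png

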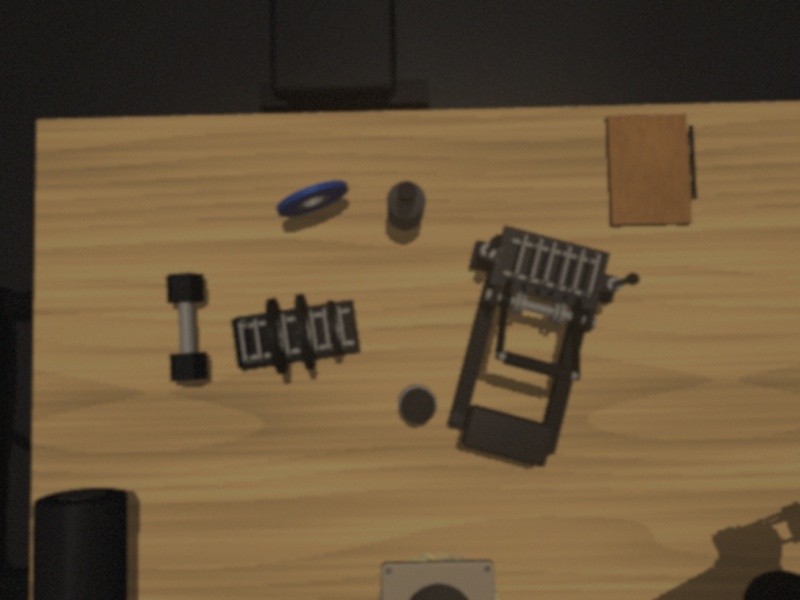

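View pics/s0.png

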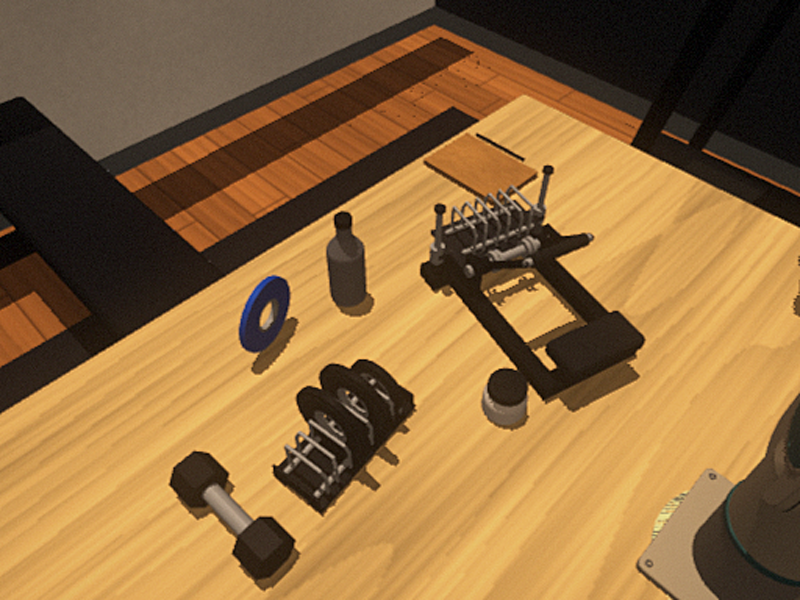

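Top view: the rack is at about (295,335), with black plates at about (277,340) and (305,335). The trainer carriage is at (550,262), the handle bar at (540,364), the dumbbell at (188,328), the bottle at (406,203) and the tub at (417,405). Side view: three discs in the rack at (322,415), (348,392) and (372,385). Candidates for the large plates are those three discs and the blue disc at side (265,314), which is a decoy. A close crop will tell which disc is small.

Run:
```python
from h import *
a=cv2.imread("pics/top0.png");b=cv2.imread("pics/side0.png")
f=lambda im,x0,x1,y0,y1,k: cv2.resize(cv2.convertScaleAbs(im[y0:y1,x0:x1],alpha=1.8,beta=15),None,fx=k,fy=k,interpolation=cv2.INTER_CUBIC)
A=f(a,140,240,180,250,4);B=f(a,280,420,140,300,3.75)[:600]
C=f(b,165,275,220,330,5)
cv2.imwrite("pics/c1.png",cv2.vconcat([cv2.resize(f(a,140,240,180,250,8),(800,560))]))
cv2.imwrite("pics/c2.png",f(a,280,420,135,255,5)) 
cv2.imwrite("pics/c3.png",f(b,165,275,220,330,5.4))
```

```text
(no output)
```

View pics/c1.png

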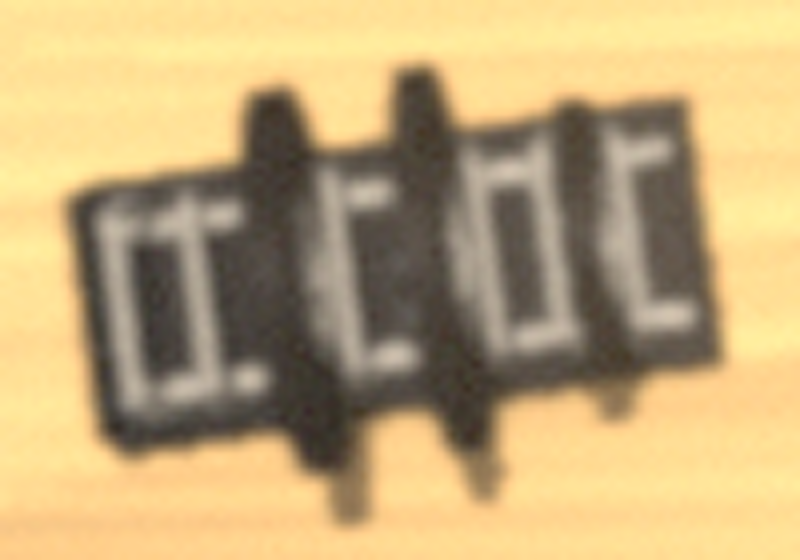

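View pics/c2.png

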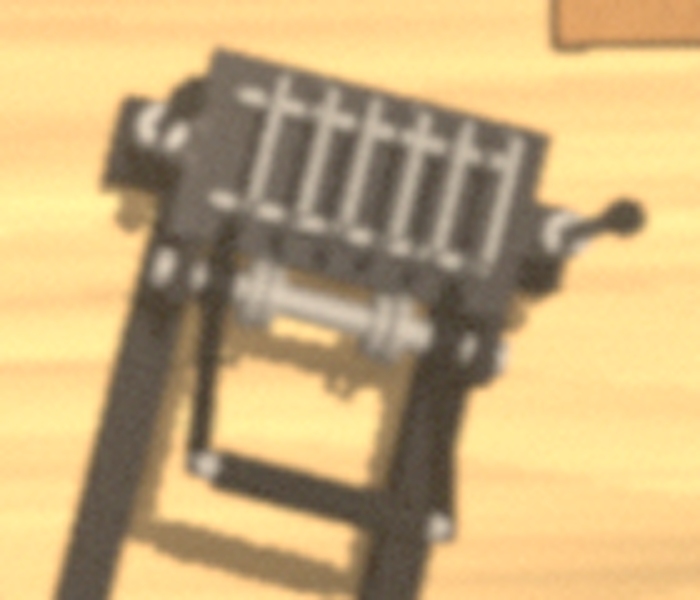

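View pics/c3.png

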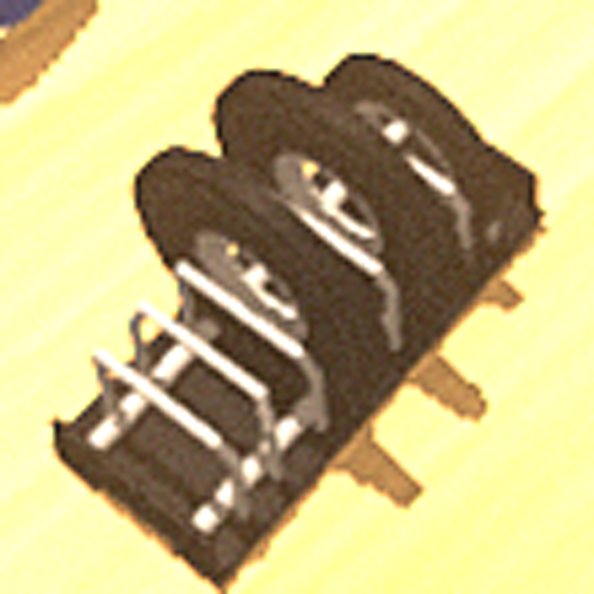

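Crop 1 (offset 140,180, ×8): large plates run from (272,95) to (325,465) and from (415,70) to (470,450). The small plate is in the right-hand slot at about x 595, and the left slot is empty, so there are two large plates. The bores confirm this in the side crop at (248,285), (328,205) and (410,150). Crop 2 (offset 280,135, ×5): six hoop tops, with middle slot centre at about (388,172), and handle end caps at (205,463) and (440,523).

Run:
```python
from h import *
c1=lambda p:np.array(p)/8+[140,180]
c2=lambda p:np.array(p)/5+[280,135]
c3=lambda p:np.array(p)/5.4+[165,220]
pr=lambda n,*a:print(n,*[np.round(x,4) for x in a])
pts={}
for n,p,q,s in(("P1",(272,95),(325,465),(248,285)),("P2",(415,70),(470,450),(328,205))):
    m=(np.array(p)+q)/2; a=onz("top",*c1(p),.083);b=onz("top",*c1(q),.083)
    pr(n,onz("top",*c1(m),.083),tri(c1(m),c3(s)),"len",np.linalg.norm(a-b),"dir",np.arctan2(*(a-b)[[1,0]])); pts[n]=onz("top",*c1(m),.083)
cs=[onz("top",*c1(p),.02) for p in((75,195),(688,97),(722,360),(108,450))]
pr("rack c",np.mean(cs,0),"yawY",np.degrees(np.arctan2(*(cs[1]-cs[0])[[1,0]])),np.degrees(np.arctan2(*(cs[2]-cs[3])[[1,0]])),[np.linalg.norm(cs[i]-cs[(i+1)%4]) for i in range(4)])
F=[onz("top",*c2(p),.134) for p in((283,78),(330,90),(377,103),(422,115),(468,127),(517,140))]
N=[onz("top",*c2(p),.134) for p in((258,200),(308,215),(352,228),(398,243),(445,255),(490,267))]
C=(np.mean(F,0)+np.mean(N,0))/2
pr("carr",C,"len",np.linalg.norm(F[0]-F[5]),"ydir",np.degrees(np.arctan2(*(F[5]-F[0])[[1,0]])),np.degrees(np.arctan2(*(N[5]-N[0])[[1,0]])))
h=[onz("top",*c2(p),.175) for p in((205,463),(440,523))]; H=(h[0]+h[1])/2
pr("handle",H,h[0],h[1],"len",np.linalg.norm(h[0]-h[1]),"ydir",np.degrees(np.arctan2(*(h[1]-h[0])[[1,0]])),"dist",np.linalg.norm(H[:2]-C[:2]),"xdir",np.degrees(np.arctan2(*(C-H)[[1,0]])))
b=cv2.convertScaleAbs(cv2.imread("pics/side0.png"),alpha=1.6,beta=10);k=5
im=cv2.resize(b[95:215,265:425],None,fx=k,fy=k,interpolation=2)
for X,c in [(f,(0,255,0)) for f in F]+[(f,(255,255,0)) for f in N]+[(x,(0,0,255)) for x in h]+[(C,(255,0,255))]:
    p=(proj("side",X)-[265,95]+.5)*k; cv2.circle(im,tuple(int(v) for v in p),4,c,1)
cv2.imwrite("pics/d1.png",im)
```

```text
Traceback (most recent call last):
ValueError: setting an array element with a sequence. The requested array has an inhomogeneous shape after 1 dimensions. The detected shape was (2,) + inhomogeneous part.
```

Run:
```python
from h import *
c1=lambda p:np.array(p)/8+[140,180]
c2=lambda p:np.array(p)/5+[280,135]
c3=lambda p:np.array(p)/5.4+[165,220]
pr=lambda n,*a:print(n,*[x if isinstance(x,str) else np.round(x,4) for x in a])
for n,p,q,s in(("P1",(272,95),(325,465),(248,285)),("P2",(415,70),(470,450),(328,205))):
    m=(np.array(p)+q)/2; a=onz("top",*c1(p),.083);b=onz("top",*c1(q),.083)
    pr(n,onz("top",*c1(m),.083),*tri(c1(m),c3(s)),"len",np.linalg.norm(a-b),"dir",np.degrees(np.arctan2(*(a-b)[[1,0]])))
cs=[onz("top",*c1(p),.02) for p in((75,195),(688,97),(722,360),(108,450))]
pr("rack c",np.mean(cs,0),"yawY",np.degrees(np.arctan2(*(cs[1]-cs[0])[[1,0]])),np.degrees(np.arctan2(*(cs[2]-cs[3])[[1,0]])),[np.linalg.norm(cs[i]-cs[(i+1)%4]) for i in range(4)])
F=[onz("top",*c2(p),.134) for p in((283,78),(330,90),(377,103),(422,115),(468,127),(517,140))]
N=[onz("top",*c2(p),.134) for p in((258,200),(308,215),(352,228),(398,243),(445,255),(490,267))]
C=(np.mean(F,0)+np.mean(N,0))/2
pr("carr",C,"len",np.linalg.norm(F[0]-F[5]),"ydir",np.degrees(np.arctan2(*(F[5]-F[0])[[1,0]])),np.degrees(np.arctan2(*(N[5]-N[0])[[1,0]])))
h=[onz("top",*c2(p),.175) for p in((205,463),(440,523))]; H=(h[0]+h[1])/2
pr("handle",H,h[0],h[1],"len",np.linalg.norm(h[0]-h[1]),"ydir",np.degrees(np.arctan2(*(h[1]-h[0])[[1,0]])),"dist",np.linalg.norm(H[:2]-C[:2]),"xdir",np.degrees(np.arctan2(*(C-H)[[1,0]])))
b=cv2.convertScaleAbs(cv2.imread("pics/side0.png"),alpha=1.6,beta=10);k=5
im=cv2.resize(b[95:215,265:425],None,fx=k,fy=k,interpolation=2)
for X,c in [(f,(0,255,0)) for f in F]+[(f,(255,255,0)) for f in N]+[(x,(0,0,255)) for x in h]+[(C,(255,0,255))]:
    p=(proj("side",X)-[265,95]+.5)*k; cv2.circle(im,tuple(int(v) for v in p),4,c,1)
cv2.imwrite("pics/d1.png",im)
```

```text
P1 [0.5177 0.2745 0.083 ] [0.5199 0.2777 0.0748] 0.0053 len 0.1286 dir 7.5013
P2 [0.5234 0.2249 0.083 ] [0.5255 0.2277 0.0746] 0.005 len 0.1321 dir 7.4162
rack c [0.5202 0.2491 0.02  ] yawY -82.2396 -83.0089 [0.225  0.096  0.2237 0.093 ]
carr [ 0.6261 -0.2127  0.134 ] len 0.1278 ydir -106.4193 -107.6261
handle [ 0.4586 -0.1633  0.175 ] [ 0.4751 -0.1046  0.175 ] [ 0.4422 -0.222   0.175 ] len 0.1219 ydir -105.6592 dist 0.1746 xdir -16.4478
```

View pics/d1.png

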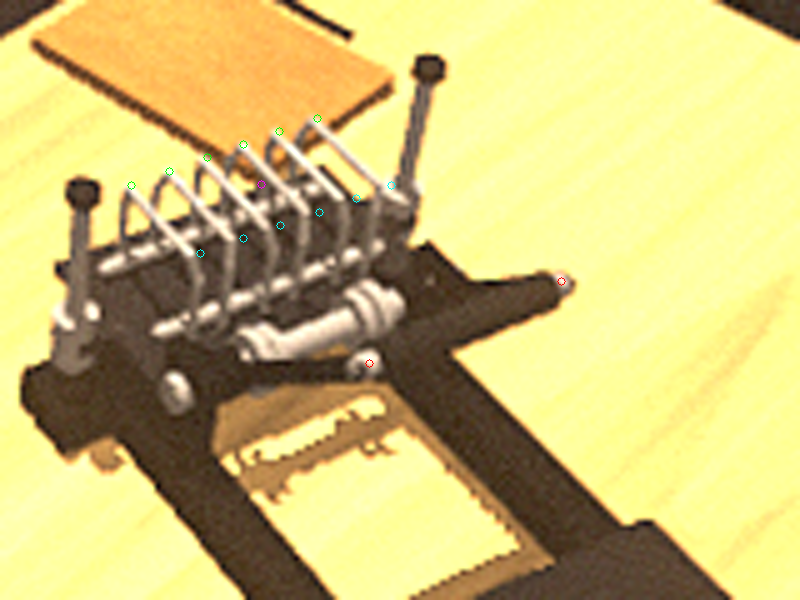

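Heights agree in both views: hoop tops and handle caps reproject onto the side picture. The geometry is consistent, so I'll work out the first moves.

```bash
cat >> h.py <<'E'
RK=np.array([.5202,.2491]); RYAW=97.5
CR=np.array([.627,-.213]); TYAW=73.5
def u(a): return np.array([np.cos(np.radians(a)),np.sin(np.radians(a))])
def rs(y,z,x=0): return [*(RK+y*u(RYAW)+x*u(RYAW-90)),z]
def cs(y,z,x=0): return [*(CR+y*u(TYAW)+x*u(TYAW-90)),z]
def plan(wps,start=None):
    """wps: (P,yawdeg of tool y or None=keep); prints per-leg tool shifts/turns in units"""
    s=manip.get_state(); p=np.array(s["tcp_pos"]) if start is None else np.array(start); R=Ro.from_rotvec(s["ee_rot"])
    print("tcp",np.round(p,4),"yaw",np.round(np.degrees(np.arctan2(*R.as_matrix()[[1,0],1])),1),"zt",np.round(R.as_matrix()[:,2],3))
    for P,yaw in wps:
        d=R.inv().apply(np.array(P)-p)/.8; r=np.zeros(3)
        if yaw is not None:
            c=[]
            for a in(yaw,yaw+180):
                y=np.r_[u(a),0];z=np.array([0,0,-1.]);T=Ro.from_matrix(np.c_[np.cross(y,z),y,z]);c.append((np.linalg.norm((R.inv()*T).as_rotvec()),T))
            T=min(c,key=lambda e:e[0])[1]; r=(R.inv()*T).as_rotvec()/(2*np.pi); R=T
        print("->",np.round(P,3),"d",np.round(d,4),"a",np.round(r,4),"rows",np.round(max(np.linalg.norm(d)*.8/.0417,np.linalg.norm(r)*360/7.16),1)); p=np.array(P)
E
python3 -c "
from h import *
plan([([.35,-.45,.33],None),([.48,-.2,.36],None),([.52,.08,.34],RYAW),(rs(.025,.24),RYAW),(rs(.025,.111),RYAW)])"
```

```text
tcp [ 0.2067 -0.6157  0.2047] yaw -71.4 zt [-0.001  0.002 -1.   ]
-> [ 0.35 -0.45  0.33] d [ 0.2357 -0.1396 -0.1564] a [0. 0. 0.] rows 6.1
-> [ 0.48 -0.2   0.36] d [ 0.2535 -0.2446 -0.0371] a [0. 0. 0.] rows 6.8
-> [0.52 0.08 0.34] d [ 0.1588 -0.3159  0.0255] a [-0.0003  0.      0.0307] rows 6.8
-> [0.517 0.274 0.24 ] d [ 0.0278 -0.2408  0.125 ] a [0. 0. 0.] rows 5.2
-> [0.517 0.274 0.111] d [0.     0.     0.1613] a [0. 0. 0.] rows 3.1
```

>>> {"api": "send_rows", "payload": {
  "motion": [
    {"dx":0.2357,"dy":-0.1396,"dz":-0.1564,"fingers":0.43},
    {"dx":0.2357,"dy":-0.1396,"dz":-0.1564,"fingers":0.43},
    {"dx":0.2357,"dy":-0.1396,"dz":-0.1564,"fingers":0.43},
    {"dx":0.2357,"dy":-0.1396,"dz":-0.1564,"fingers":0.43},
    {"dx":0.2357,"dy":-0.1396,"dz":-0.1564,"fingers":0.43},
    {"dx":0.2357,"dy":-0.1396,"dz":-0.1564,"fingers":0.43},
    {"dx":0.2357,"dy":-0.1396,"dz":-0.1564,"fingers":0.43},
    {"dx":0.2357,"dy":-0.1396,"dz":-0.1564,"fingers":0.43}
  ]
}}

```text
validation failed for argument at $.mo...
```

>>> {"api": "send_rows", "payload": {
  "motion": [
    {"dx":0.2535,"dy":-0.2446,"dz":-0.0371,"fingers":0.43},
    {"dx":0.2535,"dy":-0.2446,"dz":-0.0371,"fingers":0.43},
    {"dx":0.2535,"dy":-0.2446,"dz":-0.0371,"fingers":0.43},
    {"dx":0.2535,"dy":-0.2446,"dz":-0.0371,"fingers":0.43},
    {"dx":0.2535,"dy":-0.2446,"dz":-0.0371,"fingers":0.43},
    {"dx":0.2535,"dy":-0.2446,"dz":-0.0371,"fingers":0.43},
    {"dx":0.2535,"dy":-0.2446,"dz":-0.0371,"fingers":0.43},
    {"dx":0.2535,"dy":-0.2446,"dz":-0.0371,"fingers":0.43}
  ]
}}

```text
validation failed for argument at $.mo...
```

>>> {"api": "send_rows", "payload": {
  "motion": [
    {"dx":0.1588,"dy":-0.3159,"dz":0.0255,"az":0.0307,"fingers":0.43},
    {"dx":0.1588,"dy":-0.3159,"dz":0.0255,"az":0.0307,"fingers":0.43},
    {"dx":0.1588,"dy":-0.3159,"dz":0.0255,"az":0.0307,"fingers":0.43},
    {"dx":0.1588,"dy":-0.3159,"dz":0.0255,"az":0.0307,"fingers":0.43},
    {"dx":0.1588,"dy":-0.3159,"dz":0.0255,"az":0.0307,"fingers":0.43},
    {"dx":0.1588,"dy":-0.3159,"dz":0.0255,"az":0.0307,"fingers":0.43},
    {"dx":0.1588,"dy":-0.3159,"dz":0.0255,"az":0.0307,"fingers":0.43},
    {"dx":0.1588,"dy":-0.3159,"dz":0.0255,"az":0.0307,"fingers":0.43}
  ]
}}

```text
validation failed for argument at $.mo...
```

```bash
python3 -c "
from h import *
print({k:np.round(v,3) for k,v in manip.get_state().items() if k in('t','qpos','gripper_width')})
plan([(rs(.025,.24),RYAW),(rs(.025,.111),RYAW)])"
```

```text
{'t': np.float64(0.1), 'qpos': array([ 1.181,  0.629,  0.038,  1.518, -0.027,  0.996, -0.02 ]), 'gripper_width': np.float64(0.094)}
tcp [ 0.2067 -0.6157  0.2047] yaw -71.4 zt [-0.001  0.002 -1.   ]
-> [0.517 0.274 0.24 ] d [ 0.7215 -0.9308 -0.0426] a [-0.0003  0.      0.0307] rows 22.6
-> [0.517 0.274 0.111] d [0.     0.     0.1613] a [0. 0. 0.] rows 3.1
```

>>> {"api": "send_rows", "payload": {
  "motion": [
    {"ax":0,"ay":0,"az":0,"dx":0.236,"dy":-0.14,"dz":-0.156,"fingers":0.43},
    {"ax":0,"ay":0,"az":0,"dx":0.236,"dy":-0.14,"dz":-0.156,"fingers":0.43},
    {"ax":0,"ay":0,"az":0,"dx":0.236,"dy":-0.14,"dz":-0.156,"fingers":0.43},
    {"ax":0,"ay":0,"az":0,"dx":0.236,"dy":-0.14,"dz":-0.156,"fingers":0.43},
    {"ax":0,"ay":0,"az":0,"dx":0.236,"dy":-0.14,"dz":-0.156,"fingers":0.43},
    {"ax":0,"ay":0,"az":0,"dx":0.236,"dy":-0.14,"dz":-0.156,"fingers":0.43},
    {"ax":0,"ay":0,"az":0,"dx":0.236,"dy":-0.14,"dz":-0.156,"fingers":0.43}
  ]
}}

```text
t: 0.68
tcp_pos: [0.358, -0.4446, 0.3341]
ee_rot: [3.096, 0.523, 0.013]
wrist_force: [1.2, -0.5, 0.0]
gripper_width: 0.0509
grasp_force: 0.0
```

>>> {"api": "send_rows", "payload": {
  "motion": [
    {"ax":0,"ay":0,"az":0,"dx":0.25,"dy":-0.25,"dz":-0.037,"fingers":0.43},
    {"ax":0,"ay":0,"az":0,"dx":0.25,"dy":-0.25,"dz":-0.037,"fingers":0.43},
    {"ax":0,"ay":0,"az":0,"dx":0.25,"dy":-0.25,"dz":-0.037,"fingers":0.43},
    {"ax":0,"ay":0,"az":0,"dx":0.25,"dy":-0.25,"dz":-0.037,"fingers":0.43},
    {"ax":0,"ay":0,"az":0,"dx":0.25,"dy":-0.25,"dz":-0.037,"fingers":0.43},
    {"ax":0,"ay":0,"az":0,"dx":0.25,"dy":-0.25,"dz":-0.037,"fingers":0.43},
    {"ax":0,"ay":0,"az":0,"dx":0.25,"dy":-0.25,"dz":-0.037,"fingers":0.43}
  ]
}}

```text
t: 1.27
tcp_pos: [0.477, -0.1936, 0.36]
ee_rot: [-3.099, -0.51, -0.001]
wrist_force: [0.7, -1.0, 0.2]
gripper_width: 0.0407
grasp_force: 0.0
```

>>> {"api": "send_rows", "payload": {
  "motion": [
    {"ax":0,"ay":0,"az":0.031,"dx":0.159,"dy":-0.316,"dz":0.025,"fingers":0.43},
    {"ax":0,"ay":0,"az":0.031,"dx":0.159,"dy":-0.316,"dz":0.025,"fingers":0.43},
    {"ax":0,"ay":0,"az":0.031,"dx":0.159,"dy":-0.316,"dz":0.025,"fingers":0.43},
    {"ax":0,"ay":0,"az":0.031,"dx":0.159,"dy":-0.316,"dz":0.025,"fingers":0.43},
    {"ax":0,"ay":0,"az":0.031,"dx":0.159,"dy":-0.316,"dz":0.025,"fingers":0.43},
    {"ax":0,"ay":0,"az":0.031,"dx":0.159,"dy":-0.316,"dz":0.025,"fingers":0.43},
    {"ax":0,"ay":0,"az":0.031,"dx":0.159,"dy":-0.316,"dz":0.025,"fingers":0.43},
    {"ax":0,"ay":0,"az":0.031,"dx":0.159,"dy":-0.316,"dz":0.025,"fingers":0.43}
  ]
}}

```text
t: 1.93
tcp_pos: [0.5157, 0.093, 0.3389]
ee_rot: [-3.128, -0.222, 0.001]
wrist_force: [0.1, 0.2, 0.8]
gripper_width: 0.0401
grasp_force: 0.0
```

>>> {"api": "send_rows", "payload": {
  "motion": [
    {"ax":0,"ay":0,"az":0,"dx":0.028,"dy":-0.24,"dz":0.08,"fingers":0.43},
    {"ax":0,"ay":0,"az":0,"dx":0.028,"dy":-0.24,"dz":0.08,"fingers":0.43},
    {"ax":0,"ay":0,"az":0,"dx":0.028,"dy":-0.24,"dz":0.08,"fingers":0.43},
    {"ax":0,"ay":0,"az":0,"dx":0.028,"dy":-0.24,"dz":0.08,"fingers":0.43},
    {"ax":0,"ay":0,"az":0,"dx":0.028,"dy":-0.24,"dz":0.08,"fingers":0.43},
    {"ax":0,"ay":0,"az":0,"dx":0.028,"dy":-0.24,"dz":0.08,"fingers":0.43},
    {"ax":0,"ay":0,"az":0,"dx":0.028,"dy":-0.24,"dz":0.08,"fingers":0.43}
  ]
}}

```text
t: 2.52
tcp_pos: [0.5125, 0.2784, 0.2743]
ee_rot: [3.134, 0.21, -0.005]
wrist_force: [0.5, -1.4, 0.4]
gripper_width: 0.0409
grasp_force: 0.0
```

```bash
cat > st.py <<'E'
from h import *
s=manip.get_state(); print("t",round(float(s['t']),2),"q",np.round(s['qpos'],2),"w",round(float(s['gripper_width']),4),"gf",round(float(s['grasp_force']),1),"F",np.round(s['wrist_force'],1))
E
python3 -c "
from st import *
plan([(rs(.025,.111),RYAW),(rs(.025,.30),RYAW)])"
```

```text
t 2.52 q [-0.4   0.47 -0.22  1.61  0.11  1.07 -2.09] w 0.0409 gf 0.0 F [ 0.5 -1.4  0.4]
tcp [0.5125 0.2784 0.2743] yaw -82.3 zt [-0.003 -0.001 -1.   ]
-> [0.517 0.274 0.111] d [0.0054 0.0063 0.2041] a [0.     0.0005 0.0004] rows 3.9
-> [0.517 0.274 0.3  ] d [ 0.      0.     -0.2363] a [0. 0. 0.] rows 4.5
```

>>> {"api": "send_rows", "payload": {
  "motion": [
    {"ax":0,"ay":0,"az":0,"dx":0,"dy":0,"dz":0,"fingers":0.43},
    {"ax":0,"ay":0,"az":0,"dx":0,"dy":0,"dz":0,"fingers":0.43},
    {"ax":0,"ay":0,"az":0,"dx":0,"dy":0,"dz":0,"fingers":0.43},
    {"ax":0,"ay":0,"az":0,"dx":0,"dy":0,"dz":0,"fingers":0.43}
  ]
}}

```text
t: 2.85
tcp_pos: [0.5145, 0.2752, 0.2764]
ee_rot: [3.135, 0.199, 0.002]
wrist_force: [-0.9, 0.6, 0.1]
gripper_width: 0.0405
grasp_force: 0.0
```

```bash
python3 -c "
from st import *
cv2.imwrite('pics/t1.png',cam('top'));cv2.imwrite('pics/s1.png',cam('side'))
plan([(rs(.025,.111),RYAW),(rs(.025,.30),RYAW)])"
```

```text
t 2.85 q [-0.4   0.47 -0.22  1.61  0.11  1.07 -2.09] w 0.0405 gf 0.0 F [-0.9  0.6  0.1]
tcp [0.5143 0.2758 0.2763] yaw -82.7 zt [ 0.001  0.    -1.   ]
-> [0.517 0.274 0.111] d [0.0028 0.0028 0.2067] a [-0.     -0.0001 -0.0005] rows 4.0
-> [0.517 0.274 0.3  ] d [ 0.      0.     -0.2363] a [0. 0. 0.] rows 4.5
```

Descend gradually, settle, then close gently and lift.

>>> {"api": "send_rows", "payload": {
  "motion": [
    {"ax":0,"ay":0,"az":0,"dx":0.003,"dy":0.002,"dz":0.05,"fingers":0.43},
    {"ax":0,"ay":0,"az":0,"dx":0.003,"dy":0.002,"dz":0.09,"fingers":0.43},
    {"ax":0,"ay":0,"az":0,"dx":0.003,"dy":0.002,"dz":0.13,"fingers":0.43},
    {"ax":0,"ay":0,"az":0,"dx":0.003,"dy":0.002,"dz":0.16,"fingers":0.43},
    {"ax":0,"ay":0,"az":0,"dx":0.003,"dy":0.002,"dz":0.18,"fingers":0.43},
    {"ax":0,"ay":0,"az":0,"dx":0.003,"dy":0.002,"dz":0.195,"fingers":0.43},
    {"ax":0,"ay":0,"az":0,"dx":0.003,"dy":0.002,"dz":0.207,"fingers":0.43},
    {"ax":0,"ay":0,"az":0,"dx":0.003,"dy":0.002,"dz":0.207,"fingers":0.43}
  ]
}}

```text
t: 3.62
tcp_pos: [0.5155, 0.2745, 0.1086]
ee_rot: [3.134, 0.202, -0.004]
wrist_force: [0.3, -0.6, -0.4]
gripper_width: 0.0402
grasp_force: 0.0
```

>>> {"api": "send_rows", "payload": {
  "motion": [
    {"ax":0,"ay":0,"az":0,"dx":0,"dy":0,"dz":0,"fingers":0.25},
    {"ax":0,"ay":0,"az":0,"dx":0,"dy":0,"dz":0,"fingers":0.2},
    {"ax":0,"ay":0,"az":0,"dx":0,"dy":0,"dz":0,"fingers":0.16},
    {"ax":0,"ay":0,"az":0,"dx":0,"dy":0,"dz":0,"fingers":0.12},
    {"ax":0,"ay":0,"az":0,"dx":0,"dy":0,"dz":0,"fingers":0},
    {"ax":0,"ay":0,"az":0,"dx":0,"dy":0,"dz":0,"fingers":0}
  ],
  "grip_force": 15
}}

```text
t: 4.12
tcp_pos: [0.517, 0.2753, 0.111]
ee_rot: [-3.135, -0.202, -0.002]
wrist_force: [0.4, -0.8, 3.6]
gripper_width: 0.0116
grasp_force: 15.0
```

```bash
python3 -c "
from st import *
print(s['torque'])
plan([(rs(.025,.22),RYAW),(rs(.025,.30),RYAW)])"
```

```text
t 4.12 q [-0.42  0.66 -0.18  1.79  0.17  0.71 -2.14] w 0.0116 gf 15.0 F [ 0.4 -0.8  3.6]
[-0.28595407  0.00370967  0.01889063]
tcp [0.517  0.2753 0.111 ] yaw -82.6 zt [ 0.001  0.    -1.   ]
-> [0.517 0.274 0.22 ] d [-1.000e-04  1.700e-03 -1.362e-01] a [ 0.     -0.0002 -0.0003] rows 2.6
-> [0.517 0.274 0.3  ] d [ 0.   0.  -0.1] a [0. 0. 0.] rows 1.9
```

>>> {"api": "send_rows", "payload": {
  "motion": [
    {"ax":0,"ay":0,"az":0,"dx":0,"dy":0,"dz":0,"fingers":0},
    {"ax":0,"ay":0,"az":0,"dx":0,"dy":0,"dz":-0.02,"fingers":0},
    {"ax":0,"ay":0,"az":0,"dx":0,"dy":0,"dz":-0.05,"fingers":0},
    {"ax":0,"ay":0,"az":0,"dx":0,"dy":0,"dz":-0.09,"fingers":0},
    {"ax":0,"ay":0,"az":0,"dx":0,"dy":0,"dz":-0.13,"fingers":0},
    {"ax":0,"ay":0,"az":0,"dx":0,"dy":0,"dz":-0.18,"fingers":0},
    {"ax":0,"ay":0,"az":0,"dx":0,"dy":0,"dz":-0.23,"fingers":0},
    {"ax":0,"ay":0,"az":0,"dx":0,"dy":0,"dz":-0.28,"fingers":0}
  ],
  "grip_force": 50
}}

```text
t: 4.78
tcp_pos: [0.5151, 0.2748, 0.3347]
ee_rot: [3.134, 0.203, -0.005]
wrist_force: [0.3, 0.8, -5.6]
gripper_width: 0.0116
grasp_force: 50.0
```

>>> {"api": "send_rows", "payload": {
  "motion": [
    {"ax":0,"ay":0,"az":0,"dx":0,"dy":0,"dz":-0.03,"fingers":0},
    {"ax":0,"ay":0,"az":0,"dx":0,"dy":0,"dz":-0.03,"fingers":0},
    {"ax":0,"ay":0,"az":0,"dx":0,"dy":0,"dz":-0.03,"fingers":0},
    {"ax":0,"ay":0,"az":0,"dx":0,"dy":0,"dz":-0.03,"fingers":0}
  ]
}}

```text
t: 5.12
tcp_pos: [0.5148, 0.2744, 0.3551]
ee_rot: [3.132, 0.203, -0.008]
wrist_force: [-0.0, 0.2, -6.3]
gripper_width: 0.0117
grasp_force: 50.0
```

```bash
python3 -c "
from st import *
print(s['torque'])
plan([([.56,.08,.36],None),([.61,-.15,.34],TYAW),(cs(-.05,.27),TYAW),(cs(-.05,.19),TYAW),(cs(-.05,.174),TYAW)])"
```

```text
t 5.12 q [-0.39  0.41 -0.22  1.47  0.09  1.27 -2.07] w 0.0117 gf 50.0 F [-0.   0.2 -6.3]
[-0.01819236  0.03856219 -0.06485314]
tcp [0.5148 0.2744 0.3551] yaw -82.6 zt [-0.005 -0.003 -1.   ]
-> [0.56 0.08 0.36] d [ 0.0247  0.2482 -0.0057] a [0. 0. 0.] rows 4.8
-> [ 0.61 -0.15  0.34] d [0.0251 0.2931 0.0256] a [0.0006 0.0008 0.0664] rows 5.7
-> [ 0.613 -0.261  0.27 ] d [0.0427 0.132  0.0875] a [0. 0. 0.] rows 3.1
-> [ 0.613 -0.261  0.19 ] d [0.  0.  0.1] a [0. 0. 0.] rows 1.9
-> [ 0.613 -0.261  0.174] d [0.   0.   0.02] a [0. 0. 0.] rows 0.4
```

>>> {"api": "send_rows", "payload": {
  "motion": [
    {"ax":0,"ay":0,"az":0,"dx":0.003,"dy":0.03,"dz":-0.001,"fingers":0},
    {"ax":0,"ay":0,"az":0,"dx":0.007,"dy":0.07,"dz":-0.002,"fingers":0},
    {"ax":0,"ay":0,"az":0,"dx":0.011,"dy":0.11,"dz":-0.003,"fingers":0},
    {"ax":0,"ay":0,"az":0,"dx":0.015,"dy":0.15,"dz":-0.004,"fingers":0},
    {"ax":0,"ay":0,"az":0,"dx":0.019,"dy":0.19,"dz":-0.005,"fingers":0},
    {"ax":0,"ay":0,"az":0,"dx":0.022,"dy":0.22,"dz":-0.006,"fingers":0},
    {"ax":0,"ay":0,"az":0,"dx":0.025,"dy":0.248,"dz":-0.006,"fingers":0}
  ]
}}

```text
t: 5.7
tcp_pos: [0.5604, 0.0783, 0.3596]
ee_rot: [3.134, 0.199, -0.01]
wrist_force: [0.3, 1.1, -6.2]
gripper_width: 0.0118
grasp_force: 50.0
```

>>> {"api": "send_rows", "payload": {
  "motion": [
    {"ax":0,"ay":0,"az":0.008,"dx":0.003,"dy":0.04,"dz":0.003,"fingers":0},
    {"ax":0,"ay":0,"az":0.016,"dx":0.007,"dy":0.08,"dz":0.006,"fingers":0},
    {"ax":0,"ay":0,"az":0.025,"dx":0.01,"dy":0.12,"dz":0.01,"fingers":0},
    {"ax":0,"ay":0,"az":0.034,"dx":0.014,"dy":0.16,"dz":0.013,"fingers":0},
    {"ax":0,"ay":0,"az":0.043,"dx":0.017,"dy":0.2,"dz":0.017,"fingers":0},
    {"ax":0,"ay":0,"az":0.052,"dx":0.02,"dy":0.235,"dz":0.02,"fingers":0},
    {"ax":0,"ay":0,"az":0.06,"dx":0.023,"dy":0.265,"dz":0.023,"fingers":0},
    {"ax":0,"ay":0,"az":0.0665,"dx":0.025,"dy":0.293,"dz":0.025,"fingers":0}
  ]
}}

```text
t: 6.37
tcp_pos: [0.6101, -0.1504, 0.339]
ee_rot: [3.108, -0.458, -0.011]
wrist_force: [0.6, 0.7, -6.2]
gripper_width: 0.012
grasp_force: 50.0
```

>>> {"api": "send_rows", "payload": {
  "motion": [
    {"ax":0,"ay":0,"az":0,"dx":0.01,"dy":0.03,"dz":0,"fingers":0},
    {"ax":0,"ay":0,"az":0,"dx":0.02,"dy":0.06,"dz":0.01,"fingers":0},
    {"ax":0,"ay":0,"az":0,"dx":0.03,"dy":0.09,"dz":0.02,"fingers":0},
    {"ax":0,"ay":0,"az":0,"dx":0.04,"dy":0.12,"dz":0.04,"fingers":0},
    {"ax":0,"ay":0,"az":0,"dx":0.043,"dy":0.132,"dz":0.06,"fingers":0},
    {"ax":0,"ay":0,"az":0,"dx":0.043,"dy":0.132,"dz":0.06,"fingers":0},
    {"ax":0,"ay":0,"az":0,"dx":0.043,"dy":0.132,"dz":0.06,"fingers":0},
    {"ax":0,"ay":0,"az":0,"dx":0.043,"dy":0.132,"dz":0.06,"fingers":0}
  ]
}}

```text
t: 7.03
tcp_pos: [0.615, -0.2578, 0.2942]
ee_rot: [-3.107, 0.45, 0.002]
wrist_force: [0.1, 1.4, -5.2]
gripper_width: 0.0119
grasp_force: 5.0
```

```bash
python3 -c "
from st import *
t=cam('top');b=cam('side')
f=lambda im,x0,x1,y0,y1:cv2.resize(cv2.convertScaleAbs(im[y0:y1,x0:x1],alpha=1.7,beta=15),(400,400),interpolation=2)
cv2.imwrite('pics/m2.png',cv2.hconcat([f(t,290,430,120,260),f(b,250,420,60,230)]))
plan([(cs(-.05,.23),TYAW),(cs(-.05,.19),TYAW),(cs(-.05,.174),TYAW)])"
```

```text
t 7.03 q [ 0.36  0.58 -0.01  1.34  0.    1.22 -1.5 ] w 0.0119 gf 5.0 F [ 0.1  1.4 -5.2]
tcp [ 0.6156 -0.2579  0.2956] yaw -106.4 zt [ 0.001  0.001 -1.   ]
-> [ 0.613 -0.261  0.23 ] d [-0.0024  0.0048  0.082 ] a [-0.0002 -0.0002  0.0002] rows 1.6
-> [ 0.613 -0.261  0.19 ] d [0.   0.   0.05] a [0. 0. 0.] rows 1.0
-> [ 0.613 -0.261  0.174] d [0.   0.   0.02] a [0. 0. 0.] rows 0.4
```

View pics/m2.png

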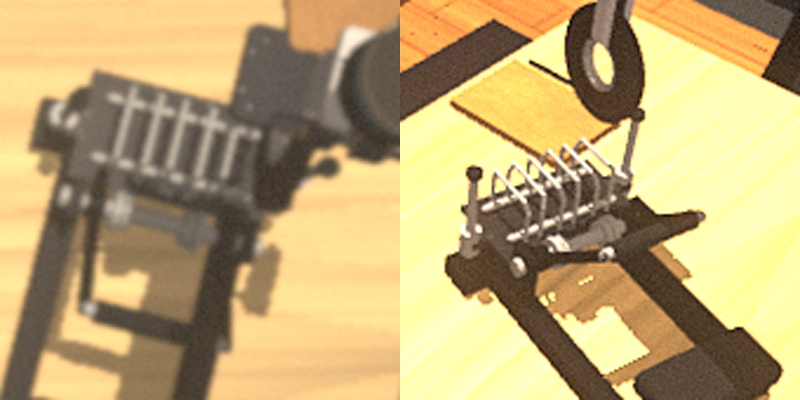

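The right half shows the plate hanging upright, with its bore at crop (601,62). The grip is slackening right now (5 N), so I'll hold and then check where the plate sits in the fingers.

>>> {"api": "send_rows", "payload": {
  "motion": [
    {"ax":0,"ay":0,"az":0,"dx":-0.002,"dy":0.004,"dz":0,"fingers":0},
    {"ax":0,"ay":0,"az":0,"dx":-0.002,"dy":0.004,"dz":0,"fingers":0},
    {"ax":0,"ay":0,"az":0,"dx":-0.002,"dy":0.004,"dz":0,"fingers":0},
    {"ax":0,"ay":0,"az":0,"dx":-0.002,"dy":0.004,"dz":0,"fingers":0},
    {"ax":0,"ay":0,"az":0,"dx":-0.002,"dy":0.004,"dz":0,"fingers":0},
    {"ax":0,"ay":0,"az":0,"dx":-0.002,"dy":0.004,"dz":0,"fingers":0}
  ]
}}

```text
t: 7.63
tcp_pos: [0.6123, -0.2621, 0.2952]
ee_rot: [-3.109, 0.452, -0.0]
wrist_force: [-0.1, -0.0, -6.3]
gripper_width: 0.0119
grasp_force: 50.0
```

```bash
python3 -c "
from st import *
b=cam('side'); cv2.imwrite('pics/s3.png',b)
p=np.array(s['tcp_pos']);y=np.r_[u(TYAW),0];x=np.r_[u(TYAW-90),0]
im=cv2.resize(cv2.convertScaleAbs(b[40:140,290:390],alpha=1.7,beta=15),(600,600),interpolation=2)
for dz in(.028,.038):
  for r in(.0675,.025):
    c=p-[0,0,dz]+y*.006
    q=np.array([proj('side',c+r*(np.cos(a)*x+np.array([0,0,np.sin(a)]))) for a in np.linspace(0,6.28,60)])
    cv2.polylines(im,[((q-[290,40]+.5)*6).astype(int)],True,(0,255,0) if dz<.03 else (0,0,255),1)
cv2.imwrite('pics/m3.png',im)
plan([(cs(-.05,.23),TYAW),(cs(-.05,.174),TYAW)])"
```

```text
t 7.63 q [ 0.37  0.58 -0.01  1.34  0.    1.22 -1.5 ] w 0.0119 gf 50.0 F [-0.1 -0.  -6.3]
tcp [ 0.6123 -0.2622  0.2951] yaw -106.5 zt [ 0.  0. -1.]
-> [ 0.613 -0.261  0.23 ] d [ 0.0002 -0.0017  0.0814] a [-0.     -0.     -0.0001] rows 1.6
-> [ 0.613 -0.261  0.174] d [0.   0.   0.07] a [0. 0. 0.] rows 1.3
```

View pics/m3.png

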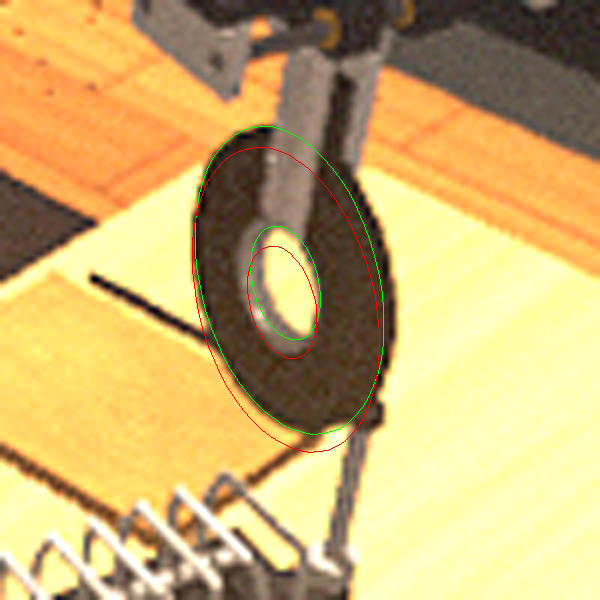

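The overlay shows the plate at the expected 28 mm below the TCP (green matches, bore at (284,283)), so it didn't slip. Next I'll lower it into the slot.

>>> {"api": "send_rows", "payload": {
  "motion": [
    {"ax":0,"ay":0,"az":0,"dx":0,"dy":-0.002,"dz":0.03,"fingers":0},
    {"ax":0,"ay":0,"az":0,"dx":0,"dy":-0.002,"dz":0.055,"fingers":0},
    {"ax":0,"ay":0,"az":0,"dx":0,"dy":-0.002,"dz":0.075,"fingers":0},
    {"ax":0,"ay":0,"az":0,"dx":0,"dy":-0.002,"dz":0.09,"fingers":0},
    {"ax":0,"ay":0,"az":0,"dx":0,"dy":-0.002,"dz":0.1,"fingers":0},
    {"ax":0,"ay":0,"az":0,"dx":0,"dy":-0.002,"dz":0.11,"fingers":0},
    {"ax":0,"ay":0,"az":0,"dx":0,"dy":-0.002,"dz":0.115,"fingers":0},
    {"ax":0,"ay":0,"az":0,"dx":0,"dy":-0.002,"dz":0.12,"fingers":0}
  ]
}}

```text
t: 8.35
tcp_pos: [0.6134, -0.2602, 0.1992]
ee_rot: [-3.108, 0.451, -0.002]
wrist_force: [0.8, 1.4, -5.1]
gripper_width: 0.0117
grasp_force: 50.0
```

```bash
python3 -c "
from st import *
plan([(cs(-.05,.174),TYAW)])"
```

```text
t 8.35 q [ 0.37  0.66 -0.01  1.47  0.01  1.01 -1.5 ] w 0.0117 gf 50.0 F [ 0.8  1.4 -5.1]
tcp [ 0.6134 -0.2602  0.1992] yaw -106.5 zt [ 0.001  0.001 -1.   ]
-> [ 0.613 -0.261  0.174] d [-0.0004  0.0012  0.0315] a [-0.0001 -0.0001 -0.0001] rows 0.6
```

>>> {"api": "send_rows", "payload": {
  "motion": [
    {"ax":0,"ay":0,"az":0,"dx":0,"dy":0,"dz":0.01,"fingers":0},
    {"ax":0,"ay":0,"az":0,"dx":0,"dy":0,"dz":0.018,"fingers":0},
    {"ax":0,"ay":0,"az":0,"dx":0,"dy":0,"dz":0.024,"fingers":0},
    {"ax":0,"ay":0,"az":0,"dx":0,"dy":0,"dz":0.028,"fingers":0},
    {"ax":0,"ay":0,"az":0,"dx":0,"dy":0,"dz":0.03,"fingers":0},
    {"ax":0,"ay":0,"az":0,"dx":0,"dy":0,"dz":0.03,"fingers":0},
    {"ax":0,"ay":0,"az":0,"dx":0,"dy":0,"dz":0.03,"fingers":0}
  ]
}}

```text
t: 8.93
tcp_pos: [0.6128, -0.2601, 0.1748]
ee_rot: [-3.108, 0.451, 0.0]
wrist_force: [2.0, 2.9, -7.2]
gripper_width: 0.0115
grasp_force: 50.0
```

>>> {"api": "send_rows", "payload": {
  "motion": [
    {"ax":0,"ay":0,"az":0,"dx":0,"dy":0,"dz":0.003,"fingers":0},
    {"ax":0,"ay":0,"az":0,"dx":0,"dy":0,"dz":0.003,"fingers":0.15},
    {"ax":0,"ay":0,"az":0,"dx":0,"dy":0,"dz":0.003,"fingers":0.25},
    {"ax":0,"ay":0,"az":0,"dx":0,"dy":0,"dz":0.003,"fingers":0.4},
    {"ax":0,"ay":0,"az":0,"dx":0,"dy":0,"dz":0.003,"fingers":0.4},
    {"ax":0,"ay":0,"az":0,"dx":0,"dy":0,"dz":-0.02,"fingers":0.4},
    {"ax":0,"ay":0,"az":0,"dx":0,"dy":0,"dz":-0.06,"fingers":0.4},
    {"ax":0,"ay":0,"az":0,"dx":0,"dy":0,"dz":-0.1,"fingers":0.4}
  ]
}}

```text
t: 9.6
tcp_pos: [0.6118, -0.2615, 0.2555]
ee_rot: [3.108, -0.453, -0.003]
wrist_force: [0.6, -0.8, 0.8]
gripper_width: 0.0378
grasp_force: 0.0
```

```bash
python3 -c "
from st import *
plan([([.6,-.15,.36],None),([.55,.08,.36],RYAW),(rs(-.025,.28),RYAW)])"
```

```text
t 9.6 q [ 0.36  0.61 -0.01  1.4   0.01  1.13 -1.5 ] w 0.0378 gf 0.0 F [ 0.6 -0.8  0.8]
tcp [ 0.6118 -0.2615  0.2555] yaw -106.6 zt [-0.002 -0.    -1.   ]
-> [ 0.6  -0.15  0.36] d [-0.0542 -0.1292 -0.1307] a [0. 0. 0.] rows 3.7
-> [0.55 0.08 0.36] d [-0.142  -0.2577  0.    ] a [ 0.0001  0.0003 -0.0669] rows 5.6
-> [0.523 0.224 0.28 ] d [-0.0093 -0.1832  0.1   ] a [0. 0. 0.] rows 4.0
```

>>> {"api": "send_rows", "payload": {
  "motion": [
    {"ax":0,"ay":0,"az":0,"dx":-0.01,"dy":-0.02,"dz":-0.04,"fingers":0.42},
    {"ax":0,"ay":0,"az":0,"dx":-0.02,"dy":-0.05,"dz":-0.08,"fingers":0.42},
    {"ax":0,"ay":0,"az":0,"dx":-0.035,"dy":-0.09,"dz":-0.11,"fingers":0.42},
    {"ax":0,"ay":0,"az":0,"dx":-0.054,"dy":-0.129,"dz":-0.131,"fingers":0.42}
  ]
}}

```text
t: 9.93
tcp_pos: [0.6018, -0.1502, 0.3633]
ee_rot: [3.107, -0.456, 0.009]
wrist_force: [0.7, 0.4, -0.3]
gripper_width: 0.0394
grasp_force: 0.0
```

>>> {"api": "send_rows", "payload": {
  "motion": [
    {"ax":0,"ay":0,"az":-0.067,"dx":-0.142,"dy":-0.258,"dz":0,"fingers":0.42},
    {"ax":0,"ay":0,"az":-0.067,"dx":-0.142,"dy":-0.258,"dz":0,"fingers":0.42},
    {"ax":0,"ay":0,"az":-0.067,"dx":-0.142,"dy":-0.258,"dz":0,"fingers":0.42},
    {"ax":0,"ay":0,"az":-0.067,"dx":-0.142,"dy":-0.258,"dz":0,"fingers":0.42},
    {"ax":0,"ay":0,"az":-0.067,"dx":-0.142,"dy":-0.258,"dz":0,"fingers":0.42},
    {"ax":0,"ay":0,"az":-0.067,"dx":-0.142,"dy":-0.258,"dz":0,"fingers":0.42},
    {"ax":0,"ay":0,"az":-0.067,"dx":-0.142,"dy":-0.258,"dz":0,"fingers":0.42},
    {"ax":0,"ay":0,"az":-0.067,"dx":-0.142,"dy":-0.258,"dz":0,"fingers":0.42}
  ]
}}

```text
t: 10.6
tcp_pos: [0.5506, 0.0819, 0.3606]
ee_rot: [3.134, 0.212, 0.003]
wrist_force: [0.2, -0.8, -0.1]
gripper_width: 0.0395
grasp_force: 0.0
```

```bash
cat > mon.py <<'E'
from st import *
import sys
def outline():
    return [rs(y*.1125,.02,x*.05) for x,y in((1,1),(1,-1),(-1,-1),(-1,1))]
def montage(name):
    t=cam('top');b=cam('side')
    f=lambda im,x0,x1,y0,y1,k:cv2.resize(cv2.convertScaleAbs(im[y0:y1,x0:x1],alpha=1.7,beta=15),None,fx=k,fy=k,interpolation=2)
    A=f(t,135,245,170,270,3.6);B=f(t,290,400,120,220,3.6);C=f(b,150,290,200,300,2.85);D=f(b,250,420,80,180,2.35)
    R=lambda im,w,h:cv2.copyMakeBorder(im,0,max(0,h-im.shape[0]),0,max(0,w-im.shape[1]),0)[:h,:w]
    q=np.array([proj('top',p) for p in outline()]); cv2.polylines(A,[((q-[135,170]+.5)*3.6).astype(int)],True,(0,255,0),1)
    cv2.imwrite(name,cv2.vconcat([cv2.hconcat([R(A,400,300)if 0 else cv2.resize(A,(400,340)),cv2.resize(B,(400,340))]),cv2.hconcat([R(C,400,260),R(D,400,260)])]))
    cv2.imwrite(name.replace('.png','_t.png'),t);cv2.imwrite(name.replace('.png','_s.png'),b)
E
python3 -c "
from mon import *
montage('pics/m4.png')
plan([(rs(-.025,.28),RYAW)])"
```

```text
t 10.6 q [-0.08  0.36 -0.17  1.54  0.07  1.24 -1.7 ] w 0.0395 gf 0.0 F [ 0.2 -0.8 -0.1]
tcp [0.5511 0.0788 0.3602] yaw -82.6 zt [ 0.001 -0.002 -1.   ]
-> [0.523 0.224 0.28 ] d [-0.0108 -0.185   0.1   ] a [ 0.0003 -0.0001 -0.0002] rows 4.0
```

View pics/m4.png

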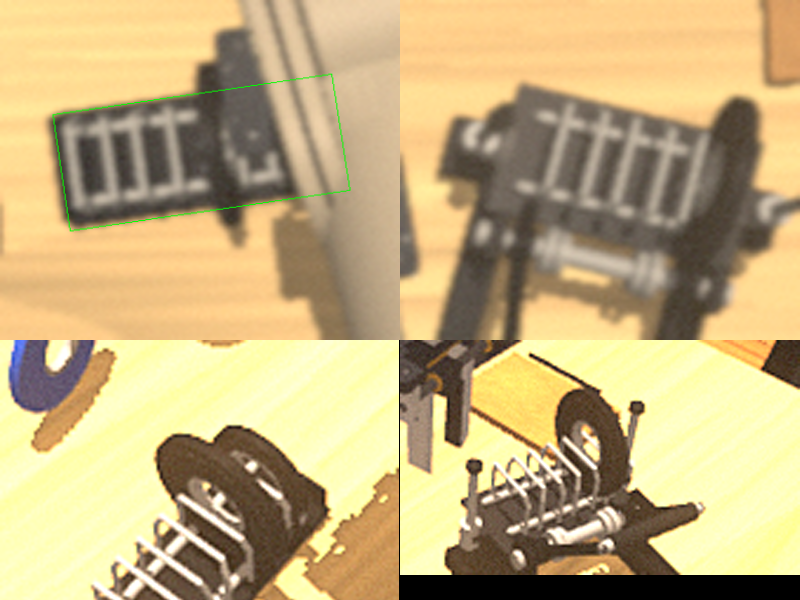

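The rack still matches its outline (green), plate 2 and the small plate are in it, and plate 1 stands in the end carriage slot (top right, (725,180)). Next is plate 2.

>>> {"api": "send_rows", "payload": {
  "motion": [
    {"ax":0,"ay":0,"az":0,"dx":-0.011,"dy":-0.185,"dz":0.06,"fingers":0.42},
    {"ax":0,"ay":0,"az":0,"dx":-0.011,"dy":-0.185,"dz":0.06,"fingers":0.42},
    {"ax":0,"ay":0,"az":0,"dx":-0.011,"dy":-0.185,"dz":0.06,"fingers":0.42},
    {"ax":0,"ay":0,"az":0,"dx":-0.011,"dy":-0.185,"dz":0.1,"fingers":0.42},
    {"ax":0,"ay":0,"az":0,"dx":-0.011,"dy":-0.185,"dz":0.1,"fingers":0.42},
    {"ax":0,"ay":0,"az":0,"dx":-0.011,"dy":-0.185,"dz":0.1,"fingers":0.42},
    {"ax":0,"ay":0,"az":0,"dx":-0.011,"dy":-0.185,"dz":0.1,"fingers":0.42},
    {"ax":0,"ay":0,"az":0,"dx":-0.011,"dy":-0.185,"dz":0.1,"fingers":0.42}
  ]
}}

```text
t: 11.37
tcp_pos: [0.5244, 0.2235, 0.2811]
ee_rot: [3.134, 0.2, 0.004]
wrist_force: [-0.0, 0.2, 1.4]
gripper_width: 0.0394
grasp_force: 0.0
```

```bash
python3 -c "
from st import *
plan([(rs(-.025,.111),RYAW)])"
```

```text
t 11.37 q [-0.31  0.44 -0.21  1.64  0.1   1.07 -2.  ] w 0.0394 gf 0.0 F [-0.   0.2  1.4]
tcp [0.5244 0.2235 0.2811] yaw -82.7 zt [ 0.003 -0.001 -1.   ]
-> [0.523 0.224 0.111] d [-0.0016 -0.0014  0.2127] a [ 0.0002 -0.0004 -0.0005] rows 4.1
```

>>> {"api": "send_rows", "payload": {
  "motion": [
    {"ax":0,"ay":0,"az":0,"dx":-0.001,"dy":-0.001,"dz":0.05,"fingers":0.42},
    {"ax":0,"ay":0,"az":0,"dx":-0.001,"dy":-0.001,"dz":0.09,"fingers":0.42},
    {"ax":0,"ay":0,"az":0,"dx":-0.001,"dy":-0.001,"dz":0.13,"fingers":0.42},
    {"ax":0,"ay":0,"az":0,"dx":-0.001,"dy":-0.001,"dz":0.16,"fingers":0.42},
    {"ax":0,"ay":0,"az":0,"dx":-0.001,"dy":-0.001,"dz":0.185,"fingers":0.42},
    {"ax":0,"ay":0,"az":0,"dx":-0.001,"dy":-0.001,"dz":0.2,"fingers":0.42},
    {"ax":0,"ay":0,"az":0,"dx":-0.001,"dy":-0.001,"dz":0.212,"fingers":0.42},
    {"ax":0,"ay":0,"az":0,"dx":-0.001,"dy":-0.001,"dz":0.212,"fingers":0.42}
  ]
}}

```text
t: 12.03
tcp_pos: [0.5221, 0.2249, 0.1096]
ee_rot: [3.134, 0.203, -0.001]
wrist_force: [0.7, 0.3, 0.4]
gripper_width: 0.0395
grasp_force: 0.0
```

>>> {"api": "send_rows", "payload": {
  "motion": [
    {"ax":0,"ay":0,"az":0,"dx":0,"dy":0,"dz":0,"fingers":0.25},
    {"ax":0,"ay":0,"az":0,"dx":0,"dy":0,"dz":0,"fingers":0.2},
    {"ax":0,"ay":0,"az":0,"dx":0,"dy":0,"dz":0,"fingers":0.16},
    {"ax":0,"ay":0,"az":0,"dx":0,"dy":0,"dz":0,"fingers":0.12},
    {"ax":0,"ay":0,"az":0,"dx":0,"dy":0,"dz":0,"fingers":0},
    {"ax":0,"ay":0,"az":0,"dx":0,"dy":0,"dz":0,"fingers":0}
  ],
  "grip_force": 15
}}

```text
t: 12.53
tcp_pos: [0.5222, 0.2258, 0.111]
ee_rot: [3.133, 0.207, 0.002]
wrist_force: [-0.2, -2.6, 4.8]
gripper_width: 0.0119
grasp_force: 15.0
```

>>> {"api": "send_rows", "payload": {
  "motion": [
    {"ax":0,"ay":0,"az":0,"dx":0,"dy":0,"dz":0,"fingers":0},
    {"ax":0,"ay":0,"az":0,"dx":0,"dy":0,"dz":-0.02,"fingers":0},
    {"ax":0,"ay":0,"az":0,"dx":0,"dy":0,"dz":-0.05,"fingers":0},
    {"ax":0,"ay":0,"az":0,"dx":0,"dy":0,"dz":-0.09,"fingers":0},
    {"ax":0,"ay":0,"az":0,"dx":0,"dy":0,"dz":-0.13,"fingers":0},
    {"ax":0,"ay":0,"az":0,"dx":0,"dy":0,"dz":-0.18,"fingers":0},
    {"ax":0,"ay":0,"az":0,"dx":0,"dy":0,"dz":-0.23,"fingers":0},
    {"ax":0,"ay":0,"az":0,"dx":0,"dy":0,"dz":-0.28,"fingers":0}
  ],
  "grip_force": 50
}}

```text
t: 13.2
tcp_pos: [0.5198, 0.2269, 0.3347]
ee_rot: [3.134, 0.209, -0.005]
wrist_force: [1.4, 0.4, -6.4]
gripper_width: 0.0114
grasp_force: 50.0
```

>>> {"api": "send_rows", "payload": {
  "motion": [
    {"ax":0,"ay":0,"az":0,"dx":0,"dy":0,"dz":-0.03,"fingers":0},
    {"ax":0,"ay":0,"az":0,"dx":0,"dy":0,"dz":-0.03,"fingers":0},
    {"ax":0,"ay":0,"az":0,"dx":0,"dy":0,"dz":-0.03,"fingers":0},
    {"ax":0,"ay":0,"az":0,"dx":0,"dy":0,"dz":-0.03,"fingers":0}
  ]
}}

```text
t: 13.53
tcp_pos: [0.5196, 0.2262, 0.3551]
ee_rot: [3.133, 0.208, -0.009]
wrist_force: [0.7, -0.4, -6.1]
gripper_width: 0.0116
grasp_force: 50.0
```

```bash
python3 -c "
from st import *
plan([([.58,.0,.36],None),(cs(.05,.34),TYAW),(cs(.05,.295),TYAW),(cs(.05,.2),TYAW)])"
```

```text
t 13.53 q [-0.31  0.39 -0.22  1.52  0.09  1.25 -1.98] w 0.0116 gf 50.0 F [ 0.7 -0.4 -6.1]
tcp [0.5196 0.2262 0.3551] yaw -82.4 zt [-0.005 -0.002 -1.   ]
-> [0.58 0.   0.36] d [ 0.0374  0.2903 -0.0058] a [0. 0. 0.] rows 5.6
-> [ 0.641 -0.165  0.34 ] d [0.0487 0.2146 0.0251] a [0.0004 0.0008 0.0669] rows 4.2
-> [ 0.641 -0.165  0.295] d [0.     0.     0.0563] a [0. 0. 0.] rows 1.1
-> [ 0.641 -0.165  0.2  ] d [0.     0.     0.1187] a [0. 0. 0.] rows 2.3
```

>>> {"api": "send_rows", "payload": {
  "motion": [
    {"ax":0,"ay":0,"az":0,"dx":0.005,"dy":0.035,"dz":-0.001,"fingers":0},
    {"ax":0,"ay":0,"az":0,"dx":0.01,"dy":0.075,"dz":-0.002,"fingers":0},
    {"ax":0,"ay":0,"az":0,"dx":0.015,"dy":0.115,"dz":-0.003,"fingers":0},
    {"ax":0,"ay":0,"az":0,"dx":0.02,"dy":0.16,"dz":-0.004,"fingers":0},
    {"ax":0,"ay":0,"az":0,"dx":0.026,"dy":0.2,"dz":-0.005,"fingers":0},
    {"ax":0,"ay":0,"az":0,"dx":0.032,"dy":0.245,"dz":-0.006,"fingers":0},
    {"ax":0,"ay":0,"az":0,"dx":0.037,"dy":0.29,"dz":-0.006,"fingers":0}
  ]
}}

```text
t: 14.12
tcp_pos: [0.58, -0.0005, 0.3596]
ee_rot: [-3.134, -0.209, 0.01]
wrist_force: [0.0, 0.7, -5.6]
gripper_width: 0.0118
grasp_force: 50.0
```

>>> {"api": "send_rows", "payload": {
  "motion": [
    {"ax":0,"ay":0,"az":0.009,"dx":0.007,"dy":0.035,"dz":0.003,"fingers":0},
    {"ax":0,"ay":0,"az":0.018,"dx":0.014,"dy":0.07,"dz":0.006,"fingers":0},
    {"ax":0,"ay":0,"az":0.028,"dx":0.021,"dy":0.105,"dz":0.01,"fingers":0},
    {"ax":0,"ay":0,"az":0.038,"dx":0.028,"dy":0.14,"dz":0.013,"fingers":0},
    {"ax":0,"ay":0,"az":0.048,"dx":0.035,"dy":0.17,"dz":0.017,"fingers":0},
    {"ax":0,"ay":0,"az":0.056,"dx":0.042,"dy":0.195,"dz":0.02,"fingers":0},
    {"ax":0,"ay":0,"az":0.063,"dx":0.046,"dy":0.208,"dz":0.023,"fingers":0},
    {"ax":0,"ay":0.0008,"az":0.067,"dx":0.049,"dy":0.215,"dz":0.025,"fingers":0}
  ]
}}

```text
t: 14.78
tcp_pos: [0.6414, -0.1669, 0.3382]
ee_rot: [3.107, -0.46, -0.004]
wrist_force: [1.1, -0.4, -6.0]
gripper_width: 0.0119
grasp_force: 50.0
```

>>> {"api": "send_rows", "payload": {
  "motion": [
    {"ax":0,"ay":0,"az":0,"dx":0,"dy":0,"dz":0.02,"fingers":0},
    {"ax":0,"ay":0,"az":0,"dx":0,"dy":0,"dz":0.04,"fingers":0},
    {"ax":0,"ay":0,"az":0,"dx":0,"dy":0,"dz":0.05,"fingers":0},
    {"ax":0,"ay":0,"az":0,"dx":0,"dy":0,"dz":0.055,"fingers":0},
    {"ax":0,"ay":0,"az":0,"dx":0,"dy":0,"dz":0.055,"fingers":0},
    {"ax":0,"ay":0,"az":0,"dx":0,"dy":0,"dz":0.055,"fingers":0}
  ]
}}

```text
t: 15.28
tcp_pos: [0.6432, -0.1641, 0.299]
ee_rot: [-3.108, 0.451, -0.007]
wrist_force: [-1.1, 0.3, -5.0]
gripper_width: 0.0117
grasp_force: 50.0
```

```bash
python3 -c "
from st import *
plan([(cs(.05,.2),TYAW)])"
```

```text
t 15.28 q [ 0.22  0.57 -0.02  1.35  0.01  1.22 -1.66] w 0.0117 gf 50.0 F [-1.1  0.3 -5. ]
tcp [ 0.6432 -0.1641  0.299 ] yaw -106.5 zt [ 0.005 -0.    -1.   ]
-> [ 0.641 -0.165  0.2  ] d [-0.0026  0.002   0.1237] a [-0.0002 -0.0007 -0.    ] rows 2.4
```

>>> {"api": "send_rows", "payload": {
  "motion": [
    {"ax":0,"ay":0,"az":0,"dx":-0.0015,"dy":0.001,"dz":0.03,"fingers":0},
    {"ax":0,"ay":-0.0005,"az":0,"dx":-0.002,"dy":0.001,"dz":0.055,"fingers":0},
    {"ax":0,"ay":-0.0005,"az":0,"dx":-0.002,"dy":0.001,"dz":0.08,"fingers":0},
    {"ax":0,"ay":-0.0005,"az":0,"dx":-0.002,"dy":0.001,"dz":0.095,"fingers":0},
    {"ax":0,"ay":-0.0005,"az":0,"dx":-0.002,"dy":0.001,"dz":0.107,"fingers":0},
    {"ax":0,"ay":-0.0005,"az":0,"dx":-0.002,"dy":0.001,"dz":0.115,"fingers":0},
    {"ax":0,"ay":-0.0005,"az":0,"dx":-0.002,"dy":0.001,"dz":0.12,"fingers":0},
    {"ax":0,"ay":-0.0005,"az":0,"dx":-0.002,"dy":0.001,"dz":0.125,"fingers":0}
  ]
}}

```text
t: 15.95
tcp_pos: [0.6428, -0.1645, 0.1999]
ee_rot: [-3.108, 0.451, -0.006]
wrist_force: [0.3, 0.6, -6.3]
gripper_width: 0.0117
grasp_force: 50.0
```

```bash
python3 -c "
from st import *
plan([(cs(.05,.174),TYAW)])"
```

```text
t 15.95 q [ 0.22  0.65 -0.02  1.49  0.01  1.   -1.66] w 0.0117 gf 50.0 F [ 0.3  0.6 -6.3]
tcp [ 0.6428 -0.1645  0.1999] yaw -106.5 zt [ 0.004  0.001 -1.   ]
-> [ 0.641 -0.165  0.174] d [-0.0019  0.0013  0.0323] a [-0.0003 -0.0006 -0.0001] rows 0.6
```

>>> {"api": "send_rows", "payload": {
  "motion": [
    {"ax":0,"ay":0,"az":0,"dx":-0.001,"dy":0,"dz":0.01,"fingers":0},
    {"ax":0,"ay":0,"az":0,"dx":-0.001,"dy":0,"dz":0.018,"fingers":0},
    {"ax":0,"ay":0,"az":0,"dx":-0.001,"dy":0,"dz":0.024,"fingers":0},
    {"ax":0,"ay":0,"az":0,"dx":-0.001,"dy":0,"dz":0.028,"fingers":0},
    {"ax":0,"ay":0,"az":0,"dx":-0.001,"dy":0,"dz":0.031,"fingers":0},
    {"ax":0,"ay":0,"az":0,"dx":-0.001,"dy":0,"dz":0.033,"fingers":0},
    {"ax":0,"ay":0,"az":0,"dx":-0.001,"dy":0,"dz":0.033,"fingers":0}
  ]
}}

```text
t: 16.53
tcp_pos: [0.6413, -0.1641, 0.1734]
ee_rot: [-3.108, 0.451, -0.004]
wrist_force: [-0.6, 2.8, -0.9]
gripper_width: 0.0113
grasp_force: 50.0
```

>>> {"api": "send_rows", "payload": {
  "motion": [
    {"ax":0,"ay":0,"az":0,"dx":0,"dy":0,"dz":0,"fingers":0},
    {"ax":0,"ay":0,"az":0,"dx":0,"dy":0,"dz":0,"fingers":0.15},
    {"ax":0,"ay":0,"az":0,"dx":0,"dy":0,"dz":0,"fingers":0.25},
    {"ax":0,"ay":0,"az":0,"dx":0,"dy":0,"dz":0,"fingers":0.4},
    {"ax":0,"ay":0,"az":0,"dx":0,"dy":0,"dz":0,"fingers":0.4},
    {"ax":0,"ay":0,"az":0,"dx":0,"dy":0,"dz":-0.02,"fingers":0.4},
    {"ax":0,"ay":0,"az":0,"dx":0,"dy":0,"dz":-0.06,"fingers":0.4},
    {"ax":0,"ay":0,"az":0,"dx":0,"dy":0,"dz":-0.1,"fingers":0.4}
  ]
}}

```text
t: 17.2
tcp_pos: [0.64, -0.1651, 0.2525]
ee_rot: [-3.108, 0.453, 0.001]
wrist_force: [0.3, 0.4, 0.2]
gripper_width: 0.0374
grasp_force: 0.0
```

```bash
python3 -c "
from st import *
plan([([.56,-.19,.34],None),(cs(0,.34,-.177),TYAW+90),(cs(0,.24,-.177),TYAW+90),(cs(0,.158,-.177),TYAW+90)])"
```

```text
t 17.2 q [ 0.22  0.6  -0.02  1.42  0.01  1.12 -1.66] w 0.0374 gf 0.0 F [0.3 0.4 0.2]
tcp [ 0.64   -0.1651  0.2525] yaw -106.6 zt [-0.001  0.    -1.   ]
-> [ 0.56 -0.19  0.34] d [-0.0871  0.0583 -0.1093] a [0. 0. 0.] rows 2.9
-> [ 0.457 -0.163  0.34 ] d [-1.328e-01  4.000e-03  1.000e-04] a [1.000e-04 1.000e-04 2.498e-01] rows 12.6
-> [ 0.457 -0.163  0.24 ] d [0.    0.    0.125] a [0. 0. 0.] rows 2.4
-> [ 0.457 -0.163  0.158] d [0.     0.     0.1025] a [0. 0. 0.] rows 2.0
```

>>> {"api": "send_rows", "payload": {
  "motion": [
    {"ax":0,"ay":0,"az":0,"dx":0,"dy":0,"dz":-0.05,"fingers":0.42},
    {"ax":0,"ay":0,"az":0,"dx":-0.02,"dy":0.02,"dz":-0.09,"fingers":0.42},
    {"ax":0,"ay":0,"az":0,"dx":-0.05,"dy":0.04,"dz":-0.11,"fingers":0.42},
    {"ax":0,"ay":0,"az":0,"dx":-0.087,"dy":0.058,"dz":-0.11,"fingers":0.42},
    {"ax":0,"ay":0,"az":0,"dx":-0.087,"dy":0.058,"dz":-0.11,"fingers":0.42}
  ]
}}

```text
t: 17.62
tcp_pos: [0.5551, -0.1929, 0.3423]
ee_rot: [3.105, -0.461, 0.0]
wrist_force: [-0.4, 0.6, 0.0]
gripper_width: 0.0399
grasp_force: 0.0
```

>>> {"api": "send_rows", "payload": {
  "motion": [
    {"ax":0,"ay":0,"az":-0.125,"dx":-0.133,"dy":0.004,"dz":0,"fingers":0.5},
    {"ax":0,"ay":0,"az":-0.125,"dx":-0.133,"dy":0.004,"dz":0,"fingers":0.5},
    {"ax":0,"ay":0,"az":-0.125,"dx":-0.133,"dy":0.004,"dz":0,"fingers":0.5},
    {"ax":0,"ay":0,"az":-0.125,"dx":-0.133,"dy":0.004,"dz":0,"fingers":0.5},
    {"ax":0,"ay":0,"az":-0.125,"dx":-0.133,"dy":0.004,"dz":0,"fingers":0.5},
    {"ax":0,"ay":0,"az":-0.125,"dx":-0.133,"dy":0.004,"dz":0,"fingers":0.5},
    {"ax":0,"ay":0,"az":-0.125,"dx":-0.133,"dy":0.004,"dz":0,"fingers":0.5}
  ]
}}

```text
t: 18.2
tcp_pos: [0.4581, -0.1625, 0.3406]
ee_rot: [3.043, 0.78, 0.004]
wrist_force: [-0.6, -0.4, -0.9]
gripper_width: 0.047
grasp_force: 0.0
```

>>> {"api": "send_rows", "payload": {
  "motion": [
    {"ax":0,"ay":0,"az":-0.125,"dx":0,"dy":0,"dz":0,"fingers":0.5},
    {"ax":0,"ay":0,"az":-0.125,"dx":0,"dy":0,"dz":0,"fingers":0.5},
    {"ax":0,"ay":0,"az":-0.125,"dx":0,"dy":0,"dz":0,"fingers":0.5},
    {"ax":0,"ay":0,"az":-0.125,"dx":0,"dy":0,"dz":0,"fingers":0.5},
    {"ax":0,"ay":0,"az":-0.125,"dx":0,"dy":0,"dz":0,"fingers":0.5},
    {"ax":0,"ay":0,"az":-0.125,"dx":0,"dy":0,"dz":0,"fingers":0.5},
    {"ax":0,"ay":0,"az":-0.125,"dx":0,"dy":0,"dz":0,"fingers":0.5},
    {"ax":0,"ay":0,"az":-0.125,"dx":0,"dy":0,"dz":0,"fingers":0.5}
  ]
}}

```text
t: 18.87
tcp_pos: [0.4581, -0.1626, 0.3403]
ee_rot: [2.517, 1.878, 0.003]
wrist_force: [0.8, -0.7, 0.2]
gripper_width: 0.047
grasp_force: 0.0
```

```bash
python3 -c "
from mon import *
montage('pics/m5.png')
plan([(cs(0,.24,-.177),TYAW-90),(cs(0,.153,-.177),TYAW-90)])
for q in np.arange(0,.67,.05): print(round(q,2),np.round((-.075-.14*np.cos(.75-q)+.1774)/.8,4),np.round(-(.08+.14*np.sin(.75-q)-.1754)/.8,4))"
```

```text
t 18.87 q [ 0.52  0.26 -0.31  1.75  0.09  1.14 -0.1 ] w 0.047 gf 0.0 F [ 0.8 -0.7  0.2]
tcp [ 0.458  -0.1624  0.3403] yaw -16.7 zt [ 0.002  0.    -1.   ]
-> [ 0.457 -0.163  0.24 ] d [-0.0007 -0.0011  0.1254] a [ 0.0003 -0.0001 -0.0004] rows 2.4
-> [ 0.457 -0.163  0.153] d [0.     0.     0.1087] a [0. 0. 0.] rows 2.1
0.0 -0.0 -0.0
0.05 -0.0058 0.0065
0.1 -0.0113 0.0133
0.15 -0.0164 0.0204
0.2 -0.0212 0.0278
0.25 -0.0256 0.0354
0.3 -0.0296 0.0431
0.35 -0.0332 0.0511
0.4 -0.0364 0.0592
0.45 -0.0392 0.0675
0.5 -0.0416 0.076
0.55 -0.0435 0.0845
0.6 -0.045 0.0931
0.65 -0.0461 0.1018
```

View pics/m5.png

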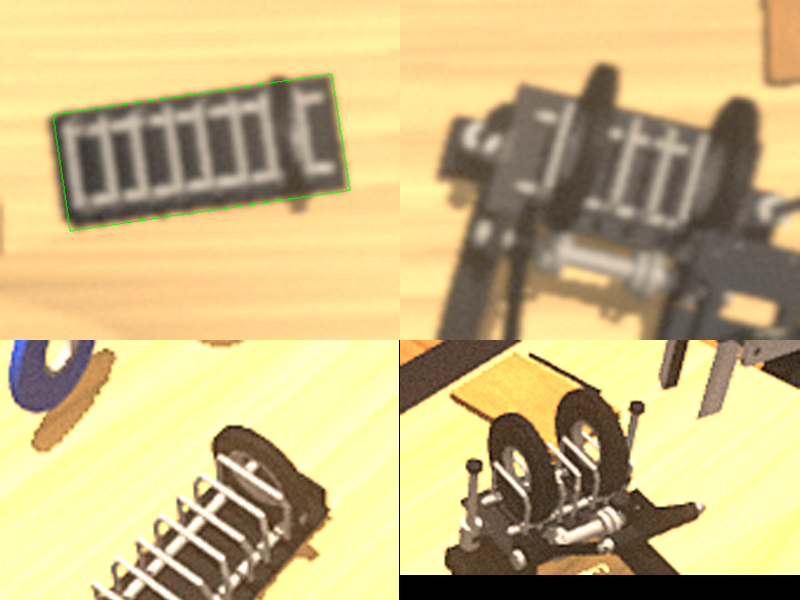

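The bottom-right and top-right views show both large plates upright in the outer carriage slots. The rack is unmoved, with only the small plate in it. Next I'll descend on the handle.

>>> {"api": "send_rows", "payload": {
  "motion": [
    {"ax":0,"ay":0,"az":0,"dx":0,"dy":-0.001,"dz":0.05,"fingers":0.5},
    {"ax":0,"ay":0,"az":0,"dx":0,"dy":-0.001,"dz":0.1,"fingers":0.5},
    {"ax":0,"ay":0,"az":0,"dx":0,"dy":-0.001,"dz":0.14,"fingers":0.5},
    {"ax":0,"ay":0,"az":0,"dx":0,"dy":-0.001,"dz":0.175,"fingers":0.5},
    {"ax":0,"ay":0,"az":0,"dx":0,"dy":-0.001,"dz":0.2,"fingers":0.5},
    {"ax":0,"ay":0,"az":0,"dx":0,"dy":-0.001,"dz":0.22,"fingers":0.5},
    {"ax":0,"ay":0,"az":0,"dx":0,"dy":-0.001,"dz":0.233,"fingers":0.5},
    {"ax":0,"ay":0,"az":0,"dx":0,"dy":-0.001,"dz":0.233,"fingers":0.5}
  ]
}}

```text
t: 19.63
tcp_pos: [0.4562, -0.1614, 0.1519]
ee_rot: [-2.517, -1.876, 0.001]
wrist_force: [0.2, 1.0, 0.4]
gripper_width: 0.0472
grasp_force: 0.0
```

>>> {"api": "send_rows", "payload": {
  "motion": [
    {"ax":0,"ay":0,"az":0,"dx":0,"dy":0,"dz":0,"fingers":0.4},
    {"ax":0,"ay":0,"az":0,"dx":0,"dy":0,"dz":0,"fingers":0.3},
    {"ax":0,"ay":0,"az":0,"dx":0,"dy":0,"dz":0,"fingers":0.2},
    {"ax":0,"ay":0,"az":0,"dx":0,"dy":0,"dz":0,"fingers":0},
    {"ax":0,"ay":0,"az":0,"dx":0,"dy":0,"dz":0,"fingers":0},
    {"ax":0,"ay":0,"az":0,"dx":0,"dy":0,"dz":0,"fingers":0}
  ],
  "grip_force": 15
}}

```text
t: 20.13
tcp_pos: [0.4585, -0.1621, 0.1546]
ee_rot: [2.516, 1.877, 0.005]
wrist_force: [0.3, -0.1, 1.5]
gripper_width: 0.0216
grasp_force: 15.0
```

```bash
python3 -c "
from st import *
plan([(cs(0,.153,-.177),TYAW-90)])"
```

```text
t 20.13 q [ 0.47  0.48 -0.26  2.02  0.2   0.66 -0.21] w 0.0216 gf 15.0 F [ 0.3 -0.1  1.5]
tcp [ 0.4585 -0.1621  0.1546] yaw -16.6 zt [ 0.004 -0.    -1.   ]
-> [ 0.457 -0.163  0.153] d [-0.0012 -0.0012  0.002 ] a [ 0.0006 -0.0002 -0.0002] rows 0.1
```

>>> {"api": "send_rows", "payload": {
  "motion": [
    {"ax":0,"ay":0,"az":0,"dx":0,"dy":0,"dz":0,"fingers":0},
    {"ax":0,"ay":0,"az":0,"dx":0,"dy":-0.0058,"dz":0.0065,"fingers":0},
    {"ax":0,"ay":0,"az":0,"dx":0,"dy":-0.0113,"dz":0.0133,"fingers":0},
    {"ax":0,"ay":0,"az":0,"dx":0,"dy":-0.0164,"dz":0.0204,"fingers":0},
    {"ax":0,"ay":0,"az":0,"dx":0,"dy":-0.0212,"dz":0.0278,"fingers":0},
    {"ax":0,"ay":0,"az":0,"dx":0,"dy":-0.0256,"dz":0.0354,"fingers":0},
    {"ax":0,"ay":0,"az":0,"dx":0,"dy":-0.0296,"dz":0.0431,"fingers":0},
    {"ax":0,"ay":0,"az":0,"dx":0,"dy":-0.0332,"dz":0.0511,"fingers":0}
  ],
  "grip_force": 55
}}

```text
t: 20.8
tcp_pos: [0.4347, -0.1551, 0.1147]
ee_rot: [2.513, 1.875, 0.009]
wrist_force: [-0.1, -1.3, 15.5]
gripper_width: 0.0207
grasp_force: 55.0
```

>>> {"api": "send_rows", "payload": {
  "motion": [
    {"ax":0,"ay":0,"az":0,"dx":0,"dy":-0.0032,"dz":0.0081,"fingers":0},
    {"ax":0,"ay":0,"az":0,"dx":0,"dy":-0.006,"dz":0.0164,"fingers":0},
    {"ax":0,"ay":0,"az":0,"dx":0,"dy":-0.0084,"dz":0.0249,"fingers":0},
    {"ax":0,"ay":0,"az":0,"dx":0,"dy":-0.0103,"dz":0.0334,"fingers":0},
    {"ax":0,"ay":0,"az":0,"dx":0,"dy":-0.0118,"dz":0.042,"fingers":0},
    {"ax":0,"ay":0,"az":0,"dx":0,"dy":-0.0127,"dz":0.049,"fingers":0},
    {"ax":0,"ay":0,"az":0,"dx":0,"dy":-0.0128,"dz":0.0505,"fingers":0},
    {"ax":0,"ay":0,"az":0,"dx":0,"dy":-0.0128,"dz":0.0505,"fingers":0}
  ]
}}

```text
t: 21.47
tcp_pos: [0.4235, -0.1518, 0.0732]
ee_rot: [2.515, 1.877, 0.005]
wrist_force: [-0.4, -1.4, 9.1]
gripper_width: 0.021
grasp_force: 55.0
```

```bash
python3 -c "
from mon import *
montage('pics/m6.png')
plan([(cs(0,.153,-.177),TYAW-90)])"
```

```text
t 21.47 q [ 0.41  0.58 -0.19  2.18  0.27  0.4  -0.28] w 0.021 gf 55.0 F [-0.4 -1.4  9.1]
tcp [ 0.4235 -0.1518  0.0734] yaw -16.5 zt [ 0.004 -0.001 -1.   ]
-> [ 0.457 -0.163  0.153] d [-0.001   0.0448 -0.0993] a [ 0.0007 -0.0001 -0.0001] rows 2.1
```

>>> {"api": "send_rows", "payload": {
  "motion": [
    {"ax":0,"ay":0,"az":0,"dx":0,"dy":0,"dz":0.002,"fingers":0},
    {"ax":0,"ay":0,"az":0,"dx":0,"dy":0,"dz":0.004,"fingers":0},
    {"ax":0,"ay":0,"az":0,"dx":0,"dy":0,"dz":0.004,"fingers":0},
    {"ax":0,"ay":0,"az":0,"dx":0,"dy":0,"dz":0.004,"fingers":0},
    {"ax":0,"ay":0,"az":0,"dx":0,"dy":0,"dz":0.004,"fingers":0}
  ]
}}

```text
t: 21.98
tcp_pos: [0.4231, -0.1517, 0.0703]
ee_rot: [2.516, 1.877, 0.004]
wrist_force: [-1.2, -0.7, 9.9]
gripper_width: 0.0208
grasp_force: 55.0
```

```bash
python3 -c "
from mon import *
montage('pics/m7.png')
t=cv2.imread('pics/m7_t.png');b=cv2.imread('pics/m7_s.png')
f=lambda im,x0,x1,y0,y1:cv2.resize(cv2.convertScaleAbs(im[y0:y1,x0:x1],alpha=1.7,beta=15),(400,400),interpolation=2)
cv2.imwrite('pics/m7.png',cv2.hconcat([f(t,290,430,120,260),f(b,260,420,70,230)]))
plan([(cs(0,.153,-.177),TYAW-90)])"
```

```text
t 21.98 q [ 0.41  0.59 -0.19  2.18  0.27  0.39 -0.29] w 0.0208 gf 55.0 F [-1.2 -0.7  9.9]
tcp [ 0.4231 -0.1517  0.0703] yaw -16.5 zt [ 0.004 -0.    -1.   ]
-> [ 0.457 -0.163  0.153] d [-0.001   0.0453 -0.1032] a [ 0.0006 -0.0001 -0.0001] rows 2.2
```

View pics/m7.png

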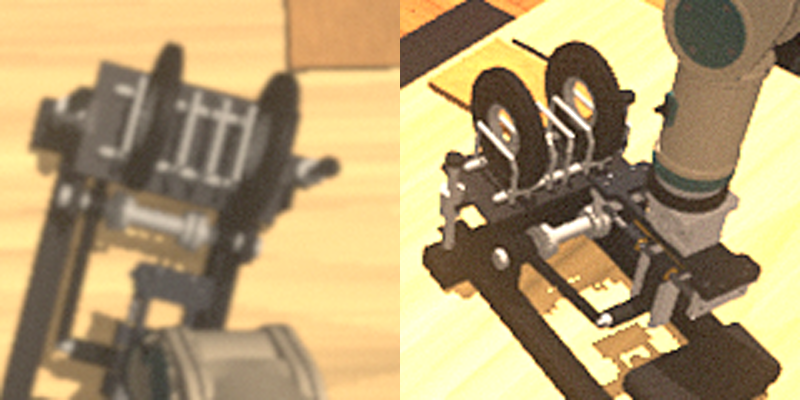

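The plates are raised and upright, and the near handle cap is at crop (603,319). I'll convert that to a lever angle.

```bash
python3 -c "
from h import *
for q in(0,.5,.55,.6,.65): print(q,np.round(proj('side',cs(.061,.08+.14*np.sin(.75-q),-.075-.14*np.cos(.75-q))),1))
b=cv2.imread('pics/m7_s.png')[188:206,330:352].max(2); m=b>150; ys,xs=np.nonzero(m); print(b.astype(int)[4:16,4:18])"
```

```text
0 [338.6 167.3]
0.5 [342.6 192.6]
0.55 [342.5 194.7]
0.6 [342.4 196.8]
0.65 [342.1 198.8]
[[ 30  20  61 188 255 253 246 252 254 254 213  88  10  23]
 [ 35  32  19  65 194 255 255 250 214  84  13  22  30  43]
 [ 33  32  31  21  63 199 214  68   7  13  32  41  44  41]
 [ 14  30  35  32  20  34  53  77 110  80  26  38  45  47]
 [ 76  12  33  32  26  19  82 177 203 172  75  30  42  37]
 [206  74  13  26  39  60 114 176 189 187 139  27  35  38]
 [253 199  68   8  56 131 172 170 152 149 105  32  30  26]
 [249 249 200 104  52 116 123  77  75 105  66  25  14  35]
 [243 244 253 238 119  36  20  49  79  60   4  29 107 170]
 [239 238 240 249 236 145 133 156 186 163 139 166 222 250]
 [236 237 239 240 244 248 248 250 252 255 255 255 204  95]
 [237 238 237 236 235 237 237 246 245 236 243 202  97 110]]
```

>>> {"api": "send_rows", "payload": {
  "motion": [
    {"ax":0,"ay":0,"az":0,"dx":0,"dy":0,"dz":0.002,"fingers":0},
    {"ax":0,"ay":0,"az":0,"dx":0,"dy":0,"dz":0.004,"fingers":0},
    {"ax":0,"ay":0,"az":0,"dx":0,"dy":0,"dz":0.006,"fingers":0},
    {"ax":0,"ay":0,"az":0,"dx":0,"dy":0,"dz":0.006,"fingers":0},
    {"ax":0,"ay":0,"az":0,"dx":0,"dy":0,"dz":0.006,"fingers":0},
    {"ax":0,"ay":0,"az":0,"dx":0,"dy":0,"dz":0.006,"fingers":0}
  ]
}}

```text
t: 22.58
tcp_pos: [0.4226, -0.1516, 0.0654]
ee_rot: [2.516, 1.878, 0.003]
wrist_force: [-1.1, -0.6, 10.7]
gripper_width: 0.0206
grasp_force: 55.0
```

```bash
python3 -c "
from st import *
for i in range(1): b=cam('side'); cv2.imwrite('pics/s8.png',b)
b=b[188:206,330:352].max(2)
print(s['tcp_pos'],b.astype(int)[5:17,4:18])"
```

```text
t 22.58 q [ 0.41  0.6  -0.18  2.19  0.28  0.37 -0.29] w 0.0206 gf 55.0 F [-1.1 -0.6 10.7]
[ 0.42258827 -0.15156048  0.06535992] [[ 29  17  61 193 255 252 247 252 253 252 234 148  80  14]
 [ 34  34  19  65 190 255 255 250 209 116  83  21  28  33]
 [ 34  40  34  19  62 204 226  61   2  14  28  39  41  45]
 [ 25  32  36  30  21  67  88  51  83  53  31  37  41  43]
 [ 43  19  29  33  29  13  67 166 195 128  31  41  38  45]
 [157  43  19  31  42  47 121 190 192 165  77  33  35  39]
 [249 151  38  20  48  96 110 125 177 161 114  28  37  33]
 [252 245 141  39  49  81  61  85 133 108  81  28  34  30]
 [240 247 241 147  64  48  32  58  92  66  39  44  60  47]
 [239 240 249 244 165 107  93 124 174 148  82  85 122  97]
 [238 239 239 244 241 211 211 246 255 233 165 101 117 121]
 [238 238 236 236 240 248 248 240 200  94 105 114 118 117]]
```

>>> {"api": "send_rows", "payload": {
  "motion": [
    {"ax":0,"ay":0,"az":0,"dx":0,"dy":0,"dz":0.002,"fingers":0},
    {"ax":0,"ay":0,"az":0,"dx":0,"dy":0,"dz":0.004,"fingers":0},
    {"ax":0,"ay":0,"az":0,"dx":0,"dy":0,"dz":0.005,"fingers":0},
    {"ax":0,"ay":0,"az":0,"dx":0,"dy":0,"dz":0.005,"fingers":0},
    {"ax":0,"ay":0,"az":0,"dx":0,"dy":0,"dz":0.005,"fingers":0},
    {"ax":0,"ay":0,"az":0,"dx":0,"dy":0,"dz":0.005,"fingers":0}
  ]
}}

```text
t: 23.13
tcp_pos: [0.4224, -0.1515, 0.0625]
ee_rot: [2.516, 1.878, 0.003]
wrist_force: [-4.1, 1.3, 25.6]
gripper_width: 0.0209
grasp_force: 55.0
```

```bash
python3 -c "
from st import *
for i in range(1): b=cam('side'); cv2.imwrite('pics/s9.png',b)
b=b[188:206,330:352].max(2)
print(s['tcp_pos'],b.astype(int)[5:17,8:17])"
```

```text
t 23.13 q [ 0.4   0.6  -0.18  2.19  0.28  0.37 -0.29] w 0.0209 gf 55.0 F [-4.1  1.3 25.6]
[ 0.42237058 -0.15150701  0.06247644] [[251 245 243 244 248 251 252 241 195]
 [255 253 249 251 253 251 202  74  17]
 [197 255 255 232 156  77  13  28  36]
 [ 67 199 217  66   6  20  29  44  43]
 [ 22  21  63  87 104  78  32  42  45]
 [ 28  27 132 204 204 158  39  39  38]
 [ 42 107 165 183 186 160  81  27  41]
 [ 86 175 169 138 160 147 105  29  33]
 [ 82 116  79 101 109  95  65  26  32]
 [ 92  77  27  52  98  75  27  28  56]
 [206 153 138 147 150 109  58  63 101]
 [248 255 255 211 105 112 122 122 122]]
```

The force step to 25 N marks the stop, so the lever is at the bottom. The bar crept about 10 mm up the pads because it rotates in the grip. For the return I'll tilt the tool slightly with the lever and go slowly.

Run:
```python
import numpy as np
L=.0315; T=.3
def pose(q):
    th=T*(.65-q)/.65; h=np.array([-.075-.14*np.cos(.75-q),.08+.14*np.sin(.75-q)])
    return h+L*np.array([-np.sin(th),-np.cos(th)]),th
qs=[.645,.63,.61,.585,.56,.535,.51,.485,.46,.435,.41,.385,.36,.335,.31,.285,.26,.235,.21,.185,.16,.135,.11,.085,.06,.04,.02,0,-.015,-.02,-.02,-.02]
p0,t0=pose(.65)
for c in range(4):
    for q in qs[c*8:c*8+8]:
        p,t=pose(q); d=p-p0; yt=np.array([np.cos(t0),-np.sin(t0)]); zt=np.array([-np.sin(t0),-np.cos(t0)])
        print(q,"ax %.4f dy %.4f dz %.4f"%((t-t0)/2/np.pi,d@yt/.8,d@zt/.8))
    p0,t0=pose(qs[c*8+7]); print()
```

```text
0.645 ax 0.0004 dy -0.0000 dz -0.0009
0.63 ax 0.0015 dy 0.0000 dz -0.0035
0.61 ax 0.0029 dy 0.0001 dz -0.0070
0.585 ax 0.0048 dy 0.0003 dz -0.0113
0.56 ax 0.0066 dy 0.0006 dz -0.0156
0.535 ax 0.0084 dy 0.0011 dz -0.0199
0.51 ax 0.0103 dy 0.0016 dz -0.0242
0.485 ax 0.0121 dy 0.0022 dz -0.0285

0.46 ax 0.0018 dy 0.0004 dz -0.0043
0.435 ax 0.0037 dy 0.0009 dz -0.0086
0.41 ax 0.0055 dy 0.0016 dz -0.0128
0.385 ax 0.0073 dy 0.0023 dz -0.0170
0.36 ax 0.0092 dy 0.0032 dz -0.0212
0.335 ax 0.0110 dy 0.0041 dz -0.0254
0.31 ax 0.0129 dy 0.0052 dz -0.0296
0.285 ax 0.0147 dy 0.0063 dz -0.0337

0.26 ax 0.0018 dy 0.0009 dz -0.0042
0.235 ax 0.0037 dy 0.0019 dz -0.0083
0.21 ax 0.0055 dy 0.0029 dz -0.0124
0.185 ax 0.0073 dy 0.0041 dz -0.0165
0.16 ax 0.0092 dy 0.0054 dz -0.0205
0.135 ax 0.0110 dy 0.0068 dz -0.0245
0.11 ax 0.0129 dy 0.0083 dz -0.0285
0.085 ax 0.0147 dy 0.0099 dz -0.0324

0.06 ax 0.0018 dy 0.0013 dz -0.0040
0.04 ax 0.0033 dy 0.0024 dz -0.0072
0.02 ax 0.0048 dy 0.0036 dz -0.0103
0 ax 0.0062 dy 0.0049 dz -0.0134
-0.015 ax 0.0073 dy 0.0059 dz -0.0158
-0.02 ax 0.0077 dy 0.0062 dz -0.0165
-0.02 ax 0.0077 dy 0.0062 dz -0.0165
-0.02 ax 0.0077 dy 0.0062 dz -0.0165
```

>>> {"api": "send_rows", "payload": {
  "motion": [
    {"ax":0.0004,"ay":0,"az":0,"dx":0,"dy":0,"dz":-0.0009,"fingers":0},
    {"ax":0.0015,"ay":0,"az":0,"dx":0,"dy":0,"dz":-0.0035,"fingers":0},
    {"ax":0.0029,"ay":0,"az":0,"dx":0,"dy":0.0001,"dz":-0.007,"fingers":0},
    {"ax":0.0048,"ay":0,"az":0,"dx":0,"dy":0.0003,"dz":-0.0113,"fingers":0},
    {"ax":0.0066,"ay":0,"az":0,"dx":0,"dy":0.0006,"dz":-0.0156,"fingers":0},
    {"ax":0.0084,"ay":0,"az":0,"dx":0,"dy":0.0011,"dz":-0.0199,"fingers":0},
    {"ax":0.0103,"ay":0,"az":0,"dx":0,"dy":0.0016,"dz":-0.0242,"fingers":0},
    {"ax":0.0121,"ay":0,"az":0,"dx":0,"dy":0.0022,"dz":-0.0285,"fingers":0}
  ],
  "grip_force": 60
}}

```text
t: 23.85
tcp_pos: [0.4232, -0.1518, 0.0834]
ee_rot: [-2.468, -1.84, 0.07]
wrist_force: [-0.5, 0.3, 3.2]
gripper_width: 0.0206
grasp_force: 60.0
```

>>> {"api": "send_rows", "payload": {
  "motion": [
    {"ax":0.0018,"ay":0,"az":0,"dx":0,"dy":0.0004,"dz":-0.0043,"fingers":0},
    {"ax":0.0037,"ay":0,"az":0,"dx":0,"dy":0.0009,"dz":-0.0086,"fingers":0},
    {"ax":0.0055,"ay":0,"az":0,"dx":0,"dy":0.0016,"dz":-0.0128,"fingers":0},
    {"ax":0.0073,"ay":0,"az":0,"dx":0,"dy":0.0023,"dz":-0.017,"fingers":0},
    {"ax":0.0092,"ay":0,"az":0,"dx":0,"dy":0.0032,"dz":-0.0212,"fingers":0},
    {"ax":0.011,"ay":0,"az":0,"dx":0,"dy":0.0041,"dz":-0.0254,"fingers":0},
    {"ax":0.0129,"ay":0,"az":0,"dx":0,"dy":0.0052,"dz":-0.0296,"fingers":0},
    {"ax":0.0147,"ay":0,"az":0,"dx":0,"dy":0.0063,"dz":-0.0337,"fingers":0}
  ]
}}

```text
t: 24.52
tcp_pos: [0.4289, -0.1534, 0.1098]
ee_rot: [-2.405, -1.794, 0.153]
wrist_force: [-0.5, 1.0, 3.3]
gripper_width: 0.0206
grasp_force: 60.0
```

```bash
python3 -c "
from h import *
b=cam('side'); cv2.imwrite('pics/s10.png',b)
for q in(.2,.25,.285,.32,.36): print(q,np.round(proj('side',cs(.061,.08+.14*np.sin(.75-q),-.075-.14*np.cos(.75-q))),1))
print(b[172:192,333:350].max(2).astype(int))"
```

```text
0.2 [341.3 177.9]
0.25 [341.7 180.5]
0.285 [342.  182.3]
0.32 [342.2 184.1]
0.36 [342.4 186. ]
[[117 116 117 118 122 114 111 117 119 107  62  20  28  30  33  28  21]
 [117 118 122 117 114 109 112 111 117 120 103  49  21  24  23  29  28]
 [116 122 115 113 111 114 113 112 110 121 117 101  53  18  28  29  30]
 [121 116 115 107 105 109 110 111 116 112 114 117  99  45  21  29  34]
 [118 117 106 142 185 153 105 107 113 111 118 108 104  97  47  25  25]
 [120 112 106 192 255 238 101 109 107 110 102 100 106 119 101  26  21]
 [119 115 113 105 192 213  97 101 104 101 107 107 101 109  90  34  31]
 [ 95 113 115 119 102  99 103 105 107 105  98  82  64  53  27  37  35]
 [ 29  59  89 107 109 106 102 102  94  80  46  35  37  39  41  42  35]
 [ 34  28  28  52  84  98 103  82  32  13  23  38  45  44  48  41  36]
 [ 28  29  34  24  27  46  80  94  94  94  76  32  37  39  41  40  46]
 [ 34  32  32  32  26  36  65 139 195 202 168  71  29  43  40  41  38]
 [ 26  23  30  31  22  77 146 173 178 185 181 142  26  39  38  39  28]
 [ 68  65  18  24  22 104 187 169 125 155 150 111  28  35  30  25  16]
 [188 201 124  36  12  64  95  67  70 122 111  75  22  20  20  34 108]
 [243 251 242 175 121  59  32  18  41  66  57  33  16  45  99 172 238]
 [235 242 248 255 250 178 134 111 138 177 149  94 127 176 238 255 252]
 [240 241 242 245 249 255 253 230 245 255 252 229 247 255 250 244 243]
 [240 239 242 242 242 243 244 246 245 244 246 248 247 244 243 241 240]
 [241 239 240 240 241 241 243 242 243 243 242 242 240 241 240 238 236]]
```

>>> {"api": "send_rows", "payload": {
  "motion": [
    {"ax":0.0018,"ay":0,"az":0,"dx":0,"dy":0.0009,"dz":-0.0042,"fingers":0},
    {"ax":0.0037,"ay":0,"az":0,"dx":0,"dy":0.0019,"dz":-0.0083,"fingers":0},
    {"ax":0.0055,"ay":0,"az":0,"dx":0,"dy":0.0029,"dz":-0.0124,"fingers":0},
    {"ax":0.0073,"ay":0,"az":0,"dx":0,"dy":0.0041,"dz":-0.0165,"fingers":0},
    {"ax":0.0092,"ay":0,"az":0,"dx":0,"dy":0.0054,"dz":-0.0205,"fingers":0},
    {"ax":0.011,"ay":0,"az":0,"dx":0,"dy":0.0068,"dz":-0.0245,"fingers":0},
    {"ax":0.0129,"ay":0,"az":0,"dx":0,"dy":0.0083,"dz":-0.0285,"fingers":0},
    {"ax":0.0147,"ay":0,"az":0,"dx":0,"dy":0.0099,"dz":-0.0324,"fingers":0}
  ]
}}

```text
t: 25.23
tcp_pos: [0.439, -0.1564, 0.1342]
ee_rot: [-2.339, -1.745, 0.234]
wrist_force: [-6.9, 1.0, 7.2]
gripper_width: 0.0206
grasp_force: 60.0
```

>>> {"api": "send_rows", "payload": {
  "motion": [
    {"ax":0.0018,"ay":0,"az":0,"dx":0,"dy":0.0013,"dz":-0.004,"fingers":0},
    {"ax":0.0033,"ay":0,"az":0,"dx":0,"dy":0.0024,"dz":-0.0072,"fingers":0},
    {"ax":0.0048,"ay":0,"az":0,"dx":0,"dy":0.0036,"dz":-0.0103,"fingers":0},
    {"ax":0.0062,"ay":0,"az":0,"dx":0,"dy":0.0049,"dz":-0.0134,"fingers":0},
    {"ax":0.0073,"ay":0,"az":0,"dx":0,"dy":0.0059,"dz":-0.0158,"fingers":0},
    {"ax":0.0077,"ay":0,"az":0,"dx":0,"dy":0.0062,"dz":-0.0165,"fingers":0},
    {"ax":0.0077,"ay":0,"az":0,"dx":0,"dy":0.0062,"dz":-0.0165,"fingers":0}
  ]
}}

```text
t: 25.82
tcp_pos: [0.4463, -0.1586, 0.1464]
ee_rot: [-2.304, -1.719, 0.274]
wrist_force: [-7.7, 1.7, 9.5]
gripper_width: 0.0206
grasp_force: 60.0
```

```bash
python3 -c "
from st import *
b=cam('side'); cv2.imwrite('pics/s11.png',b)
for q in(0,.05,.1): print(q,np.round(proj('side',cs(.061,.08+.14*np.sin(.75-q),-.075-.14*np.cos(.75-q))),1))
print(b[160:180,328:348].max(2).astype(int))
print(cv2.imread('pics/side0.png')[160:180,328:348].max(2).astype(int))"
```

```text
t 25.82 q [ 0.45  0.65 -0.27  1.76  0.15  1.07 -0.17] w 0.0206 gf 60.0 F [-7.7  1.7  9.5]
0 [338.6 167.3]
0.05 [339.4 170. ]
0.1 [340.1 172.7]
[[184 180 168 159 152 140 125 122  92  56  89 120  90  73  95  81  43  25
   22  25]
 [166 156 146 134 121 105  92  84  68  56  77  94  77  70  78  70  43  26
   28  34]
 [142 122 114  98  86  72  68  65  61  66  74  75  69  69  70  56  27  24
   32  27]
 [105  94  76  72  70  78  59  56  65  66  74  69  66  67  61  44  29  36
   41  39]
 [ 75  71  76  86 103  95  75  66  68  63  55  59  66  52  33  36  39  47
   42  44]
 [ 89  90  98 111 107 104  95  88  71  44  26  29  40  38  39  42  36  39
   43  45]
 [121 117 112 106 104  96  96 100  95  51  10  14  31  37  42  41  43  42
   39  44]
 [ 99  98 100  96  90  85  93  98 115 119 101  97  82  26  38  40  39  42
   38  38]
 [ 32  39  48  44  44  44  48  53  96 164 203 202 173  70  25  35  41  41
   31  39]
 [ 29  24  23  29  22  25  27  28  63 141 189 179 176 130  27  35  35  33
   33  32]
 [ 29  27  23  35  26  33  34  74  98 117 152 152 145 117  49  25  38  33
   34  31]
 [ 31  32  28  30  30 
[... 1744 characters left out ...]
  32  37
   36  35]
 [ 84  92 115 115 115 119 117 117 120 114 118 112 110 117 107  63  31  38
   32  34]
 [105 106 108 111 111 108 108 113 104  99  94  97 101 105 117  99  46  25
   39  38]
 [110 110 108 111 110 110 102  99 124 164 166 169 142  96 107 109 100  49
   29  35]
 [108 109 103 109 105 103 132 166 211 251 247 252 228 136  97 106 114  93
   49  31]
 [104 104 107 102 135 141 173 234 245 245 241 243 251 214  92 105  99 100
   89  52]
 [102 101 121 173 199 217 138  87 159 244 243 222 227 187  93  97  95  97
  106  87]
 [167 163 213 255 193 171 202  97  89 169 188  80  80  83  92  94  99 103
  116 109]
 [251 246 249 215  82  92 104 103 101  96  90  92  94  91  92 101 100 101
  108 111]]
```

>>> {"api": "send_rows", "payload": {
  "motion": [
    {"ax":0,"ay":0,"az":0,"dx":0,"dy":0.0008,"dz":-0.002,"fingers":0},
    {"ax":0,"ay":0,"az":0,"dx":0,"dy":0.0016,"dz":-0.004,"fingers":0},
    {"ax":0,"ay":0,"az":0,"dx":0,"dy":0.0024,"dz":-0.006,"fingers":0},
    {"ax":0,"ay":0,"az":0,"dx":0,"dy":0.0032,"dz":-0.008,"fingers":0},
    {"ax":0,"ay":0,"az":0,"dx":0,"dy":0.0038,"dz":-0.0095,"fingers":0},
    {"ax":0,"ay":0,"az":0,"dx":0,"dy":0.0038,"dz":-0.0095,"fingers":0}
  ]
}}

```text
t: 26.37
tcp_pos: [0.4508, -0.1599, 0.152]
ee_rot: [-2.303, -1.719, 0.274]
wrist_force: [-6.9, 1.7, 3.8]
gripper_width: 0.0206
grasp_force: 60.0
```

```bash
python3 -c "
from st import *
b=cam('side')
print(b[163:176,334:343].max(2).astype(int))
plan([(np.array(s['tcp_pos'])+[0,0,.15],TYAW-90)])"
```

```text
t 26.37 q [ 0.45  0.65 -0.27  1.74  0.15  1.09 -0.17] w 0.0206 gf 60.0 F [-6.9  1.7  3.8]
[[ 61  56  58  38  22  22  34  35  42]
 [ 77  68  48  58  89  80  24  39  38]
 [ 77  77 106 150 189 171  70  25  40]
 [ 51 111 160 180 189 183 145  20  36]
 [ 95 129  76  98 164 160 123  37  28]
 [ 90 127  78  40  98 126 103  57  29]
 [ 47  59  42  49  86  82  55  38  28]
 [ 42  54  37  45  64  63  29  26  27]
 [ 65  81  95  93  97  86  62  68  56]
 [122 123 126 124 120 116 122 117 109]
 [113 115 116 112 114 114 118 114 120]
 [111 106 104 106 105 112 113 112 111]
 [139 179 179 146 100 108 108 113 110]]
tcp [ 0.4508 -0.1599  0.152 ] yaw -16.5 zt [-0.299  0.089 -0.95 ]
-> [ 0.451 -0.16   0.302] d [ 1.000e-04 -5.850e-02 -1.782e-01] a [-0.0505 -0.0001 -0.0001] rows 3.6
```

>>> {"api": "send_rows", "payload": {
  "motion": [
    {"ax":0,"ay":0,"az":0,"dx":0,"dy":0,"dz":0,"fingers":0},
    {"ax":0,"ay":0,"az":0,"dx":0,"dy":0,"dz":0,"fingers":0.28},
    {"ax":0,"ay":0,"az":0,"dx":0,"dy":0,"dz":0,"fingers":0.4},
    {"ax":0,"ay":0,"az":0,"dx":0,"dy":0,"dz":0,"fingers":0.5},
    {"ax":0,"ay":0,"az":0,"dx":0,"dy":0,"dz":0,"fingers":0.5},
    {"ax":0,"ay":0,"az":0,"dx":0,"dy":0,"dz":-0.015,"fingers":0.5},
    {"ax":0,"ay":0,"az":0,"dx":0,"dy":0,"dz":-0.04,"fingers":0.5},
    {"ax":0,"ay":0,"az":0,"dx":0,"dy":0,"dz":-0.07,"fingers":0.5}
  ],
  "grip_force": 10
}}

```text
t: 27.08
tcp_pos: [0.4714, -0.166, 0.2052]
ee_rot: [-2.309, -1.724, 0.267]
wrist_force: [-0.4, -0.2, -0.1]
gripper_width: 0.0471
grasp_force: 0.0
```

>>> {"api": "send_rows", "payload": {
  "motion": [
    {"ax":-0.02,"ay":0,"az":0,"dx":0,"dy":-0.02,"dz":-0.06,"fingers":0.42},
    {"ax":-0.04,"ay":0,"az":0,"dx":0,"dy":-0.04,"dz":-0.1,"fingers":0.42},
    {"ax":-0.0505,"ay":0,"az":0,"dx":0,"dy":-0.05,"dz":-0.15,"fingers":0.42},
    {"ax":-0.0505,"ay":0,"az":0,"dx":0,"dy":-0.05,"dz":-0.15,"fingers":0.42},
    {"ax":-0.0505,"ay":0,"az":0,"dx":0,"dy":-0.05,"dz":-0.15,"fingers":0.42},
    {"ax":-0.0505,"ay":0,"az":0,"dx":0,"dy":-0.05,"dz":-0.15,"fingers":0.42}
  ]
}}

```text
t: 27.58
tcp_pos: [0.47, -0.1658, 0.3319]
ee_rot: [2.512, 1.873, 0.011]
wrist_force: [-0.5, -0.2, -0.2]
gripper_width: 0.0396
grasp_force: 0.0
```

```bash
python3 -c "
from mon import *
montage('pics/m8.png')
plan([([.57,-.16,.35],TYAW),(cs(.05,.30),TYAW),(cs(.05,.173),TYAW)])"
```

```text
t 27.58 q [ 0.52  0.28 -0.31  1.75  0.09  1.12 -0.11] w 0.0396 gf 0.0 F [-0.5 -0.2 -0.2]
tcp [ 0.4695 -0.1656  0.3303] yaw -16.5 zt [ 0.007 -0.001 -1.   ]
-> [ 0.57 -0.16  0.35] d [ 0.0425  0.1186 -0.0237] a [ 0.0007 -0.0011  0.2499] rows 12.6
-> [ 0.641 -0.165  0.3  ] d [ 0.0871 -0.0192  0.0625] a [0. 0. 0.] rows 2.1
-> [ 0.641 -0.165  0.173] d [0.     0.     0.1588] a [0. 0. 0.] rows 3.0
```

View pics/m8.png

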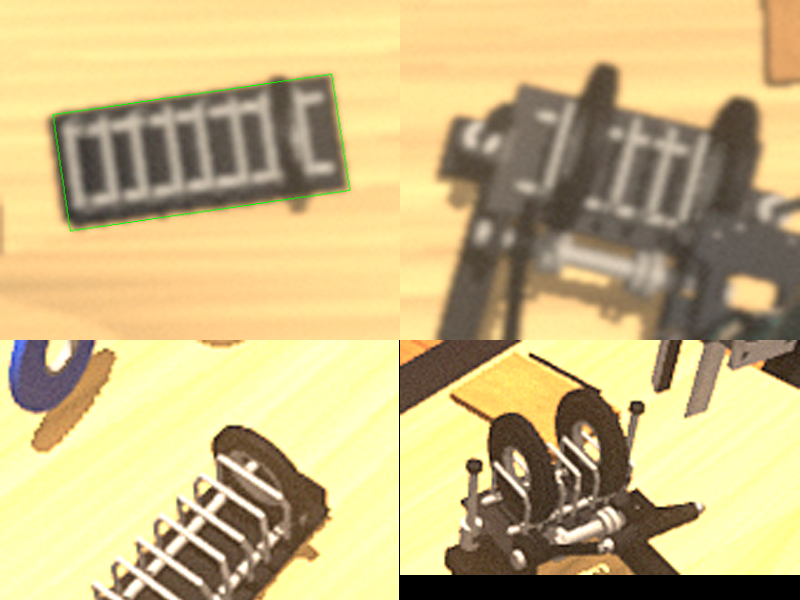

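The lever is at rest, both plates are upright in the carriage and the rack is unmoved. Next is re-racking, nearest plate first.

>>> {"api": "send_rows", "payload": {
  "motion": [
    {"ax":0,"ay":0,"az":0.125,"dx":0.042,"dy":0.119,"dz":-0.03,"fingers":0.42},
    {"ax":0,"ay":0,"az":0.125,"dx":0.042,"dy":0.119,"dz":-0.03,"fingers":0.42},
    {"ax":0,"ay":0,"az":0.125,"dx":0.042,"dy":0.119,"dz":-0.03,"fingers":0.42},
    {"ax":0,"ay":0,"az":0.125,"dx":0.042,"dy":0.119,"dz":-0.03,"fingers":0.42},
    {"ax":0,"ay":0,"az":0.125,"dx":0.042,"dy":0.119,"dz":-0.03,"fingers":0.42},
    {"ax":0,"ay":0,"az":0.125,"dx":0.042,"dy":0.119,"dz":-0.03,"fingers":0.42},
    {"ax":0,"ay":0,"az":0.125,"dx":0.042,"dy":0.119,"dz":-0.03,"fingers":0.42}
  ]
}}

```text
t: 28.27
tcp_pos: [0.5704, -0.1603, 0.354]
ee_rot: [3.045, 0.764, 0.008]
wrist_force: [-0.8, 0.2, -0.1]
gripper_width: 0.0395
grasp_force: 0.0
```

>>> {"api": "send_rows", "payload": {
  "motion": [
    {"ax":0,"ay":0,"az":0.125,"dx":0,"dy":0,"dz":0,"fingers":0.42},
    {"ax":0,"ay":0,"az":0.125,"dx":0,"dy":0,"dz":0,"fingers":0.42},
    {"ax":0,"ay":0,"az":0.125,"dx":0,"dy":0,"dz":0,"fingers":0.42},
    {"ax":0,"ay":0,"az":0.125,"dx":0,"dy":0,"dz":0,"fingers":0.42},
    {"ax":0,"ay":0,"az":0.125,"dx":0,"dy":0,"dz":0,"fingers":0.42},
    {"ax":0,"ay":0,"az":0.125,"dx":0,"dy":0,"dz":0,"fingers":0.42},
    {"ax":0,"ay":0,"az":0.125,"dx":0,"dy":0,"dz":0,"fingers":0.42}
  ]
}}

```text
t: 28.85
tcp_pos: [0.5702, -0.1603, 0.3542]
ee_rot: [3.107, -0.46, 0.009]
wrist_force: [0.1, 0.1, 0.5]
gripper_width: 0.0396
grasp_force: 0.0
```

>>> {"api": "send_rows", "payload": {
  "motion": [
    {"ax":0,"ay":0,"az":0,"dx":0.03,"dy":-0.007,"dz":0.02,"fingers":0.42},
    {"ax":0,"ay":0,"az":0,"dx":0.06,"dy":-0.014,"dz":0.04,"fingers":0.42},
    {"ax":0,"ay":0,"az":0,"dx":0.087,"dy":-0.019,"dz":0.06,"fingers":0.42},
    {"ax":0,"ay":0,"az":0,"dx":0.087,"dy":-0.019,"dz":0.06,"fingers":0.42},
    {"ax":0,"ay":0,"az":0,"dx":0.087,"dy":-0.019,"dz":0.06,"fingers":0.42},
    {"ax":0,"ay":0,"az":0,"dx":0.087,"dy":-0.019,"dz":0.06,"fingers":0.42},
    {"ax":0,"ay":0,"az":0,"dx":0.087,"dy":-0.019,"dz":0.06,"fingers":0.42}
  ]
}}

```text
t: 29.43
tcp_pos: [0.6414, -0.166, 0.3096]
ee_rot: [3.108, -0.453, 0.015]
wrist_force: [0.6, -0.6, 0.5]
gripper_width: 0.0395
grasp_force: 0.0
```

```bash
python3 -c "
from st import *
plan([(cs(.05,.173),TYAW)])"
```

```text
t 29.43 q [ 0.19  0.56  0.04  1.34 -0.02  1.23 -1.63] w 0.0395 gf 0.0 F [ 0.6 -0.6  0.5]
tcp [ 0.6414 -0.166   0.3096] yaw -106.6 zt [ 0.009 -0.002 -1.   ]
-> [ 0.641 -0.165  0.173] d [-0.0022 -0.001   0.1707] a [-0.0001 -0.0015 -0.0002] rows 3.3
```

>>> {"api": "send_rows", "payload": {
  "motion": [
    {"ax":0,"ay":-0.0015,"az":0,"dx":-0.002,"dy":-0.001,"dz":0.04,"fingers":0.42},
    {"ax":0,"ay":-0.0015,"az":0,"dx":-0.002,"dy":-0.001,"dz":0.075,"fingers":0.42},
    {"ax":0,"ay":-0.0015,"az":0,"dx":-0.002,"dy":-0.001,"dz":0.105,"fingers":0.42},
    {"ax":0,"ay":-0.0015,"az":0,"dx":-0.002,"dy":-0.001,"dz":0.13,"fingers":0.42},
    {"ax":0,"ay":-0.0015,"az":0,"dx":-0.002,"dy":-0.001,"dz":0.15,"fingers":0.42},
    {"ax":0,"ay":-0.0015,"az":0,"dx":-0.002,"dy":-0.001,"dz":0.163,"fingers":0.42},
    {"ax":0,"ay":-0.0015,"az":0,"dx":-0.002,"dy":-0.001,"dz":0.171,"fingers":0.42},
    {"ax":0,"ay":-0.0015,"az":0,"dx":-0.002,"dy":-0.001,"dz":0.171,"fingers":0.42}
  ]
}}

```text
t: 30.1
tcp_pos: [0.6413, -0.1648, 0.1723]
ee_rot: [-3.108, 0.452, 0.0]
wrist_force: [-0.0, 0.0, 0.8]
gripper_width: 0.0398
grasp_force: 0.0
```

>>> {"api": "send_rows", "payload": {
  "motion": [
    {"ax":0,"ay":0,"az":0,"dx":0,"dy":0,"dz":0,"fingers":0.25},
    {"ax":0,"ay":0,"az":0,"dx":0,"dy":0,"dz":0,"fingers":0.2},
    {"ax":0,"ay":0,"az":0,"dx":0,"dy":0,"dz":0,"fingers":0.16},
    {"ax":0,"ay":0,"az":0,"dx":0,"dy":0,"dz":0,"fingers":0.12},
    {"ax":0,"ay":0,"az":0,"dx":0,"dy":0,"dz":0,"fingers":0},
    {"ax":0,"ay":0,"az":0,"dx":0,"dy":0,"dz":0,"fingers":0}
  ],
  "grip_force": 15
}}

```text
t: 30.6
tcp_pos: [0.6424, -0.1644, 0.1733]
ee_rot: [-3.107, 0.451, -0.003]
wrist_force: [-0.3, 1.4, 2.0]
gripper_width: 0.0117
grasp_force: 15.0
```

```bash
python3 -c "
from st import *
plan([(cs(.05,.173),TYAW)])"
```

```text
t 30.6 q [ 0.19  0.68  0.03  1.51 -0.02  0.95 -1.63] w 0.0117 gf 15.0 F [-0.3  1.4  2. ]
tcp [ 0.6424 -0.1644  0.1733] yaw -106.5 zt [ 0.002  0.001 -1.   ]
-> [ 0.641 -0.165  0.173] d [-0.0012  0.0012  0.0004] a [-0.0003 -0.0003 -0.0001] rows 0.0
```

>>> {"api": "send_rows", "payload": {
  "motion": [
    {"ax":0,"ay":0,"az":0,"dx":0,"dy":0,"dz":0,"fingers":0},
    {"ax":0,"ay":0,"az":0,"dx":0,"dy":0,"dz":-0.02,"fingers":0},
    {"ax":0,"ay":0,"az":0,"dx":0,"dy":0,"dz":-0.045,"fingers":0},
    {"ax":0,"ay":0,"az":0,"dx":0,"dy":0,"dz":-0.08,"fingers":0},
    {"ax":0,"ay":0,"az":0,"dx":0,"dy":0,"dz":-0.12,"fingers":0},
    {"ax":0,"ay":0,"az":0,"dx":0,"dy":0,"dz":-0.16,"fingers":0},
    {"ax":0,"ay":0,"az":0,"dx":0,"dy":0,"dz":-0.2,"fingers":0},
    {"ax":0,"ay":0,"az":0,"dx":0,"dy":0,"dz":-0.23,"fingers":0}
  ],
  "grip_force": 55
}}

```text
t: 31.27
tcp_pos: [0.6412, -0.1653, 0.358]
ee_rot: [-3.108, 0.453, -0.0]
wrist_force: [-0.1, -0.2, -6.6]
gripper_width: 0.0114
grasp_force: 55.0
```

```bash
cat > rk.py <<'E'
from st import *
def rack(name):
    t=cam('top'); cv2.imwrite(name,t)
    a=cv2.imread('pics/m5_t.png')[170:270,135:230].astype(float); b=t[170:270,135:230].astype(float)
    print('rack diff',np.abs(cv2.GaussianBlur(a,(3,3),0)-cv2.GaussianBlur(b,(3,3),0)).mean().round(2), 'max',np.abs(cv2.GaussianBlur(a,(5,5),0)-cv2.GaussianBlur(b,(5,5),0)).max().round(0))
E
python3 -c "
from rk import *
rack('pics/t12.png')
plan([([.60,-.03,.36],None),([.55,.10,.36],RYAW),(rs(-.025,.32),RYAW)])"
```

```text
t 31.27 q [ 0.19  0.54  0.04  1.25 -0.02  1.35 -1.63] w 0.0114 gf 55.0 F [-0.1 -0.2 -6.6]
rack diff 3.35 max 6.0
tcp [ 0.6434 -0.1658  0.3629] yaw -106.6 zt [ 0.008 -0.001 -1.   ]
-> [ 0.6  -0.03  0.36] d [-0.1004 -0.1473  0.0029] a [0. 0. 0.] rows 3.4
-> [0.55 0.1  0.36] d [-0.1062 -0.1379 -0.0007] a [ 0.0001 -0.0013 -0.0669] rows 3.4
-> [0.523 0.224 0.32 ] d [-0.0126 -0.1584  0.05  ] a [0. 0. 0.] rows 3.2
```

>>> {"api": "send_rows", "payload": {
  "motion": [
    {"ax":0,"ay":0,"az":0,"dx":-0.015,"dy":-0.022,"dz":0,"fingers":0},
    {"ax":0,"ay":0,"az":0,"dx":-0.032,"dy":-0.047,"dz":0.001,"fingers":0},
    {"ax":0,"ay":0,"az":0,"dx":-0.05,"dy":-0.075,"dz":0.001,"fingers":0},
    {"ax":0,"ay":0,"az":0,"dx":-0.068,"dy":-0.1,"dz":0.002,"fingers":0},
    {"ax":0,"ay":0,"az":0,"dx":-0.085,"dy":-0.125,"dz":0.003,"fingers":0},
    {"ax":0,"ay":0,"az":0,"dx":-0.1,"dy":-0.147,"dz":0.003,"fingers":0}
  ]
}}

```text
t: 31.82
tcp_pos: [0.5964, -0.0278, 0.3516]
ee_rot: [-3.108, 0.451, 0.007]
wrist_force: [0.1, -0.2, -6.1]
gripper_width: 0.0116
grasp_force: 55.0
```

>>> {"api": "send_rows", "payload": {
  "motion": [
    {"ax":0,"ay":0,"az":-0.01,"dx":-0.015,"dy":-0.02,"dz":0,"fingers":0},
    {"ax":0,"ay":0,"az":-0.02,"dx":-0.03,"dy":-0.04,"dz":0,"fingers":0},
    {"ax":0,"ay":0,"az":-0.03,"dx":-0.05,"dy":-0.06,"dz":0,"fingers":0},
    {"ax":0,"ay":0,"az":-0.04,"dx":-0.07,"dy":-0.085,"dz":0,"fingers":0},
    {"ax":0,"ay":0,"az":-0.05,"dx":-0.09,"dy":-0.11,"dz":0,"fingers":0},
    {"ax":0,"ay":-0.001,"az":-0.06,"dx":-0.1,"dy":-0.128,"dz":0,"fingers":0},
    {"ax":0,"ay":-0.001,"az":-0.067,"dx":-0.106,"dy":-0.138,"dz":0,"fingers":0}
  ]
}}

```text
t: 32.4
tcp_pos: [0.5473, 0.1036, 0.3538]
ee_rot: [-3.131, -0.222, 0.01]
wrist_force: [-0.6, 0.4, -6.3]
gripper_width: 0.0121
grasp_force: 55.0
```

```bash
python3 -c "
from st import *
t=cam('top'); cv2.imwrite('pics/t13.png',t)
a=cv2.imread('pics/m5_t.png')[170:270,135:185].astype(float); b=t[170:270,135:185].astype(float)
print(np.abs(a-b).mean(), np.abs(cv2.blur(a,(5,5))-cv2.blur(b,(5,5))).max())
plan([(rs(-.025,.32),RYAW),(rs(-.025,.26),RYAW)])"
```

```text
t 32.4 q [-0.16  0.37 -0.12  1.55  0.04  1.23 -1.71] w 0.0121 gf 55.0 F [-0.6  0.4 -6.3]
5.796733333333333 74.80000000000001
tcp [0.5473 0.1047 0.3539] yaw -81.8 zt [-0.007  0.004 -1.   ]
-> [0.523 0.224 0.32 ] d [-0.0078 -0.1521  0.0431] a [-0.0007  0.001   0.002 ] rows 3.0
-> [0.523 0.224 0.26 ] d [0.    0.    0.075] a [0. 0. 0.] rows 1.4
```

```bash
python3 -c "
from mon import *
t=cv2.imread('pics/t13.png')
A=cv2.resize(cv2.convertScaleAbs(t[170:270,135:245],alpha=1.7,beta=15),None,fx=5.4,fy=5.4,interpolation=2)
q=np.array([proj('top',p) for p in outline()]); cv2.polylines(A,[((q-[135,170]+.5)*5.4).astype(int)],True,(0,255,0),1)
cv2.imwrite('pics/m9.png',A)
a=cv2.imread('pics/m5_t.png')[170:270,135:185].astype(float); b=t[170:270,135:185].astype(float)
d=np.abs(cv2.blur(a,(5,5))-cv2.blur(b,(5,5))).max(2); ys,xs=np.nonzero(d>15); print(len(ys),xs.min()+135,xs.max()+135,ys.min()+170,ys.max()+170)"
```

```text
t 32.45 q [-0.16  0.37 -0.12  1.55  0.04  1.23 -1.71] w 0.0116 gf 55.0 F [-0.9  3.4 -5.9]
95 180 184 170 198
```

View pics/m9.png

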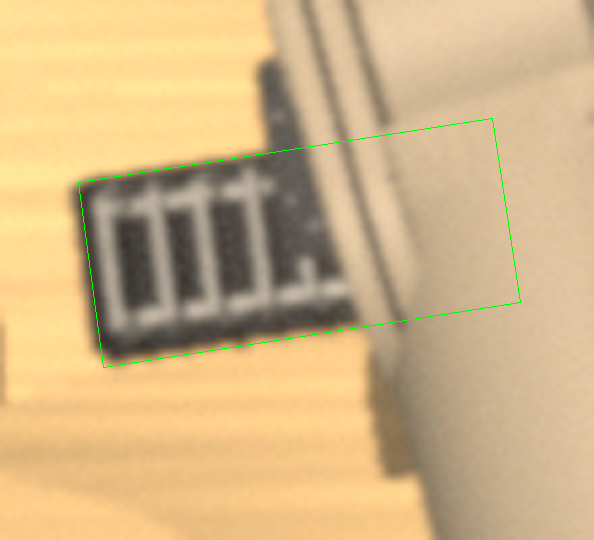

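The shown difference is only the arm at the right; the rack still fits its outline. The pickups hinted the slots are about 1 mm further along +y, so I'll shift my estimate by that.

>>> {"api": "send_rows", "payload": {
  "motion": [
    {"ax":0,"ay":0,"az":0,"dx":-0.002,"dy":-0.035,"dz":0.005,"fingers":0},
    {"ax":0,"ay":0,"az":0.001,"dx":-0.004,"dy":-0.07,"dz":0.01,"fingers":0},
    {"ax":0,"ay":0,"az":0.002,"dx":-0.006,"dy":-0.105,"dz":0.02,"fingers":0},
    {"ax":0,"ay":0,"az":0.002,"dx":-0.008,"dy":-0.135,"dz":0.035,"fingers":0},
    {"ax":0,"ay":0,"az":0.002,"dx":-0.008,"dy":-0.153,"dz":0.06,"fingers":0},
    {"ax":0,"ay":0,"az":0.002,"dx":-0.008,"dy":-0.153,"dz":0.07,"fingers":0},
    {"ax":0,"ay":0,"az":0.002,"dx":-0.008,"dy":-0.153,"dz":0.07,"fingers":0},
    {"ax":0,"ay":0,"az":0.002,"dx":-0.008,"dy":-0.153,"dz":0.07,"fingers":0}
  ]
}}

```text
t: 33.12
tcp_pos: [0.5266, 0.2187, 0.2982]
ee_rot: [3.135, 0.184, -0.009]
wrist_force: [1.6, -0.6, -5.5]
gripper_width: 0.0118
grasp_force: 55.0
```

>>> {"api": "send_rows", "payload": {
  "motion": [
    {"ax":0,"ay":0,"az":0,"dx":0,"dy":0,"dz":0,"fingers":0},
    {"ax":0,"ay":0,"az":0,"dx":0,"dy":0,"dz":0,"fingers":0},
    {"ax":0,"ay":0,"az":0,"dx":0,"dy":0,"dz":0,"fingers":0},
    {"ax":0,"ay":0,"az":0,"dx":0,"dy":0,"dz":0,"fingers":0}
  ]
}}

```text
t: 33.45
tcp_pos: [0.5264, 0.2205, 0.2994]
ee_rot: [-3.134, -0.186, 0.006]
wrist_force: [-0.4, -0.1, -5.5]
gripper_width: 0.0116
grasp_force: 55.0
```

```bash
sed -i 's/^RK=.*/RK=np.array([.5200,.2501]); RYAW=97.5/' h.py; python3 -c "
from st import *
plan([(rs(-.025,.14),RYAW),(rs(-.025,.111),RYAW)])"
```

```text
t 33.45 q [-0.35  0.43 -0.14  1.61  0.06  1.11 -1.96] w 0.0116 gf 55.0 F [-0.4 -0.1 -5.5]
tcp [0.5264 0.2205 0.2994] yaw -83.2 zt [-0.004  0.002 -1.   ]
-> [0.523 0.225 0.14 ] d [-0.0024 -0.006   0.1993] a [-0.0003  0.0006 -0.002 ] rows 3.8
-> [0.523 0.225 0.111] d [0.     0.     0.0363] a [0. 0. 0.] rows 0.7
```

>>> {"api": "send_rows", "payload": {
  "motion": [
    {"ax":0,"ay":0.0006,"az":-0.002,"dx":-0.002,"dy":-0.006,"dz":0.03,"fingers":0},
    {"ax":0,"ay":0.0006,"az":-0.002,"dx":-0.0025,"dy":-0.006,"dz":0.06,"fingers":0},
    {"ax":0,"ay":0.0006,"az":-0.002,"dx":-0.0025,"dy":-0.006,"dz":0.09,"fingers":0},
    {"ax":0,"ay":0.0006,"az":-0.002,"dx":-0.0025,"dy":-0.006,"dz":0.12,"fingers":0},
    {"ax":0,"ay":0.0006,"az":-0.002,"dx":-0.0025,"dy":-0.006,"dz":0.145,"fingers":0},
    {"ax":0,"ay":0.0006,"az":-0.002,"dx":-0.0025,"dy":-0.006,"dz":0.165,"fingers":0},
    {"ax":0,"ay":0.0006,"az":-0.002,"dx":-0.0025,"dy":-0.006,"dz":0.175,"fingers":0},
    {"ax":0,"ay":0.0006,"az":-0.002,"dx":-0.0025,"dy":-0.006,"dz":0.175,"fingers":0}
  ]
}}

```text
t: 34.12
tcp_pos: [0.5217, 0.2252, 0.1573]
ee_rot: [-3.134, -0.207, 0.007]
wrist_force: [-0.6, -0.4, -6.5]
gripper_width: 0.0117
grasp_force: 55.0
```

>>> {"api": "send_rows", "payload": {
  "motion": [
    {"ax":0,"ay":0,"az":0,"dx":0,"dy":0,"dz":0.006,"fingers":0},
    {"ax":0,"ay":0,"az":0,"dx":0,"dy":0,"dz":0.012,"fingers":0},
    {"ax":0,"ay":0,"az":0,"dx":0,"dy":0,"dz":0.018,"fingers":0},
    {"ax":0,"ay":0,"az":0,"dx":0,"dy":0,"dz":0.018,"fingers":0}
  ]
}}

```text
t: 34.45
tcp_pos: [0.5224, 0.2257, 0.1441]
ee_rot: [-3.133, -0.207, 0.003]
wrist_force: [-0.1, -0.8, -5.4]
gripper_width: 0.0114
grasp_force: 55.0
```

```bash
python3 -c "
from st import *
plan([(rs(-.025,.14),RYAW),(rs(-.025,.111),RYAW)])"
```

```text
t 34.45 q [-0.37  0.59 -0.13  1.81  0.1   0.75 -1.99] w 0.0114 gf 55.0 F [-0.1 -0.8 -5.4]
tcp [0.5224 0.2257 0.1441] yaw -82.4 zt [-0.002  0.002 -1.   ]
-> [0.523 0.225 0.14 ] d [0.0011 0.0006 0.0051] a [-0.0003  0.0003  0.0002] rows 0.1
-> [0.523 0.225 0.111] d [0.     0.     0.0363] a [0. 0. 0.] rows 0.7
```

>>> {"api": "send_rows", "payload": {
  "motion": [
    {"ax":0,"ay":0,"az":0,"dx":0.001,"dy":0,"dz":0.01,"fingers":0},
    {"ax":0,"ay":0,"az":0,"dx":0.001,"dy":0,"dz":0.02,"fingers":0},
    {"ax":0,"ay":0,"az":0,"dx":0.001,"dy":0,"dz":0.028,"fingers":0},
    {"ax":0,"ay":0,"az":0,"dx":0.001,"dy":0,"dz":0.035,"fingers":0},
    {"ax":0,"ay":0,"az":0,"dx":0.001,"dy":0,"dz":0.039,"fingers":0},
    {"ax":0,"ay":0,"az":0,"dx":0.001,"dy":0,"dz":0.04,"fingers":0},
    {"ax":0,"ay":0,"az":0,"dx":0.001,"dy":0,"dz":0.04,"fingers":0}
  ]
}}

```text
t: 35.03
tcp_pos: [0.5242, 0.2262, 0.1127]
ee_rot: [-3.132, -0.207, -0.0]
wrist_force: [0.7, 0.7, -3.1]
gripper_width: 0.0119
grasp_force: 55.0
```

>>> {"api": "send_rows", "payload": {
  "motion": [
    {"ax":0,"ay":0,"az":0,"dx":0,"dy":0,"dz":0,"fingers":0},
    {"ax":0,"ay":0,"az":0,"dx":0,"dy":0,"dz":0,"fingers":0.15},
    {"ax":0,"ay":0,"az":0,"dx":0,"dy":0,"dz":0,"fingers":0.25},
    {"ax":0,"ay":0,"az":0,"dx":0,"dy":0,"dz":0,"fingers":0.4},
    {"ax":0,"ay":0,"az":0,"dx":0,"dy":0,"dz":0,"fingers":0.4},
    {"ax":0,"ay":0,"az":0,"dx":0,"dy":0,"dz":-0.03,"fingers":0.4},
    {"ax":0,"ay":0,"az":0,"dx":0,"dy":0,"dz":-0.08,"fingers":0.4},
    {"ax":0,"ay":0,"az":0,"dx":0,"dy":0,"dz":-0.13,"fingers":0.4}
  ]
}}

```text
t: 35.7
tcp_pos: [0.5223, 0.2253, 0.2166]
ee_rot: [-3.134, -0.208, 0.008]
wrist_force: [0.1, 0.2, -0.6]
gripper_width: 0.0375
grasp_force: 0.0
```

```bash
python3 -c "
from st import *
plan([([.56,.08,.36],None),([.60,-.16,.36],TYAW),(cs(-.05,.30),TYAW)])"
```

```text
t 35.7 q [-0.36  0.5  -0.14  1.73  0.08  0.92 -1.98] w 0.0375 gf 0.0 F [ 0.1  0.2 -0.6]
tcp [0.5223 0.2253 0.2166] yaw -82.4 zt [-0.005  0.001 -1.   ]
-> [0.56 0.08 0.36] d [ 0.0219  0.1861 -0.1795] a [0. 0. 0.] rows 5.0
-> [ 0.6  -0.16  0.36] d [ 0.01    0.304  -0.0004] a [-0.      0.0008  0.0669] rows 5.8
-> [ 0.613 -0.261  0.3  ] d [0.0512 0.1164 0.075 ] a [0. 0. 0.] rows 2.8
```

>>> {"api": "send_rows", "payload": {
  "motion": [
    {"ax":0,"ay":0,"az":0,"dx":0.002,"dy":0.01,"dz":-0.05,"fingers":0.42},
    {"ax":0,"ay":0,"az":0,"dx":0.022,"dy":0.186,"dz":-0.18,"fingers":0.42},
    {"ax":0,"ay":0,"az":0,"dx":0.022,"dy":0.186,"dz":-0.18,"fingers":0.42},
    {"ax":0,"ay":0,"az":0,"dx":0.022,"dy":0.186,"dz":-0.18,"fingers":0.42},
    {"ax":0,"ay":0,"az":0,"dx":0.022,"dy":0.186,"dz":-0.18,"fingers":0.42},
    {"ax":0,"ay":0,"az":0,"dx":0.022,"dy":0.186,"dz":-0.18,"fingers":0.42},
    {"ax":0,"ay":0,"az":0,"dx":0.022,"dy":0.186,"dz":-0.18,"fingers":0.42}
  ]
}}

```text
t: 36.28
tcp_pos: [0.5624, 0.0769, 0.3622]
ee_rot: [-3.134, -0.198, -0.005]
wrist_force: [-1.0, 0.9, -0.9]
gripper_width: 0.0397
grasp_force: 0.0
```

>>> {"api": "send_rows", "payload": {
  "motion": [
    {"ax":0,"ay":0,"az":0.067,"dx":0.01,"dy":0.304,"dz":0,"fingers":0.42},
    {"ax":0,"ay":0,"az":0.067,"dx":0.01,"dy":0.304,"dz":0,"fingers":0.42},
    {"ax":0,"ay":0,"az":0.067,"dx":0.01,"dy":0.304,"dz":0,"fingers":0.42},
    {"ax":0,"ay":0,"az":0.067,"dx":0.01,"dy":0.304,"dz":0,"fingers":0.42},
    {"ax":0,"ay":0,"az":0.067,"dx":0.01,"dy":0.304,"dz":0,"fingers":0.42},
    {"ax":0,"ay":0,"az":0.067,"dx":0.01,"dy":0.304,"dz":0,"fingers":0.42},
    {"ax":0,"ay":0,"az":0.067,"dx":0.01,"dy":0.304,"dz":0,"fingers":0.42}
  ]
}}

```text
t: 36.87
tcp_pos: [0.5998, -0.1673, 0.3573]
ee_rot: [3.103, -0.466, -0.007]
wrist_force: [-0.3, -0.4, 0.1]
gripper_width: 0.0396
grasp_force: 0.0
```

>>> {"api": "send_rows", "payload": {
  "motion": [
    {"ax":0,"ay":0,"az":0,"dx":0.02,"dy":0.04,"dz":0,"fingers":0.42},
    {"ax":0,"ay":0,"az":0,"dx":0.04,"dy":0.08,"dz":0.02,"fingers":0.42},
    {"ax":0,"ay":0,"az":0,"dx":0.051,"dy":0.116,"dz":0.06,"fingers":0.42},
    {"ax":0,"ay":0,"az":0,"dx":0.051,"dy":0.116,"dz":0.06,"fingers":0.42},
    {"ax":0,"ay":0,"az":0,"dx":0.051,"dy":0.116,"dz":0.06,"fingers":0.42},
    {"ax":0,"ay":0,"az":0,"dx":0.051,"dy":0.116,"dz":0.06,"fingers":0.42},
    {"ax":0,"ay":0,"az":0,"dx":0.051,"dy":0.116,"dz":0.06,"fingers":0.42}
  ]
}}

```text
t: 37.45
tcp_pos: [0.6146, -0.2571, 0.3119]
ee_rot: [-3.106, 0.446, 0.001]
wrist_force: [0.4, 0.6, 0.5]
gripper_width: 0.0399
grasp_force: 0.0
```

```bash
python3 -c "
from st import *
plan([(cs(-.05,.173),TYAW)])"
```

```text
t 37.45 q [ 0.33  0.57  0.05  1.31 -0.03  1.26 -1.48] w 0.0399 gf 0.0 F [0.4 0.6 0.5]
tcp [ 0.6146 -0.2571  0.3119] yaw -106.3 zt [-0.     0.003 -1.   ]
-> [ 0.613 -0.261  0.173] d [-0.0005  0.0058  0.1736] a [-0.0005  0.0002  0.0004] rows 3.3
```

>>> {"api": "send_rows", "payload": {
  "motion": [
    {"ax":0,"ay":0,"az":0,"dx":-0.001,"dy":0.002,"dz":0.02,"fingers":0.42},
    {"ax":0,"ay":0,"az":0,"dx":-0.001,"dy":0.003,"dz":0.04,"fingers":0.42},
    {"ax":0,"ay":0,"az":0,"dx":-0.001,"dy":0.003,"dz":0.06,"fingers":0.42},
    {"ax":0,"ay":0,"az":0,"dx":-0.001,"dy":0.003,"dz":0.06,"fingers":0.42},
    {"ax":0,"ay":0,"az":0,"dx":-0.001,"dy":0.003,"dz":0.06,"fingers":0.42},
    {"ax":0,"ay":0,"az":0,"dx":-0.001,"dy":0.003,"dz":0.06,"fingers":0.42}
  ]
}}

```text
t: 37.95
tcp_pos: [0.613, -0.2613, 0.265]
ee_rot: [-3.108, 0.449, -0.001]
wrist_force: [-0.6, -0.9, 0.9]
gripper_width: 0.0394
grasp_force: 0.0
```

```bash
python3 -c "
from st import *
plan([(cs(-.05,.173),TYAW)])"
```

```text
t 37.95 q [ 0.34  0.6   0.05  1.39 -0.03  1.15 -1.47] w 0.0394 gf 0.0 F [-0.6 -0.9  0.9]
tcp [ 0.613  -0.2613  0.265 ] yaw -106.5 zt [ 0.001  0.001 -1.   ]
-> [ 0.613 -0.261  0.173] d [-4.00e-04 -1.00e-04  1.15e-01] a [-0.0002 -0.0001  0.0001] rows 2.2
```

>>> {"api": "send_rows", "payload": {
  "motion": [
    {"ax":0,"ay":0,"az":0,"dx":0,"dy":0,"dz":0.03,"fingers":0.42},
    {"ax":0,"ay":0,"az":0,"dx":0,"dy":0,"dz":0.055,"fingers":0.42},
    {"ax":0,"ay":0,"az":0,"dx":0,"dy":0,"dz":0.075,"fingers":0.42},
    {"ax":0,"ay":0,"az":0,"dx":0,"dy":0,"dz":0.095,"fingers":0.42},
    {"ax":0,"ay":0,"az":0,"dx":0,"dy":0,"dz":0.108,"fingers":0.42},
    {"ax":0,"ay":0,"az":0,"dx":0,"dy":0,"dz":0.115,"fingers":0.42},
    {"ax":0,"ay":0,"az":0,"dx":0,"dy":0,"dz":0.115,"fingers":0.42}
  ]
}}

```text
t: 38.53
tcp_pos: [0.6116, -0.2617, 0.171]
ee_rot: [-3.107, 0.451, 0.004]
wrist_force: [-0.1, 0.1, -0.5]
gripper_width: 0.0394
grasp_force: 0.0
```

>>> {"api": "send_rows", "payload": {
  "motion": [
    {"ax":0,"ay":0,"az":0,"dx":0,"dy":0,"dz":0,"fingers":0.25},
    {"ax":0,"ay":0,"az":0,"dx":0,"dy":0,"dz":0,"fingers":0.2},
    {"ax":0,"ay":0,"az":0,"dx":0,"dy":0,"dz":0,"fingers":0.16},
    {"ax":0,"ay":0,"az":0,"dx":0,"dy":0,"dz":0,"fingers":0.12},
    {"ax":0,"ay":0,"az":0,"dx":0,"dy":0,"dz":0,"fingers":0},
    {"ax":0,"ay":0,"az":0,"dx":0,"dy":0,"dz":0,"fingers":0}
  ],
  "grip_force": 15
}}

```text
t: 39.03
tcp_pos: [0.6127, -0.2601, 0.172]
ee_rot: [-3.105, 0.45, 0.001]
wrist_force: [1.2, 2.6, 3.0]
gripper_width: 0.0121
grasp_force: 15.0
```

>>> {"api": "send_rows", "payload": {
  "motion": [
    {"ax":0,"ay":0,"az":0,"dx":0,"dy":0,"dz":0,"fingers":0},
    {"ax":0,"ay":0,"az":0,"dx":0,"dy":0,"dz":-0.02,"fingers":0},
    {"ax":0,"ay":0,"az":0,"dx":0,"dy":0,"dz":-0.045,"fingers":0},
    {"ax":0,"ay":0,"az":0,"dx":0,"dy":0,"dz":-0.08,"fingers":0},
    {"ax":0,"ay":0,"az":0,"dx":0,"dy":0,"dz":-0.12,"fingers":0},
    {"ax":0,"ay":0,"az":0,"dx":0,"dy":0,"dz":-0.16,"fingers":0},
    {"ax":0,"ay":0,"az":0,"dx":0,"dy":0,"dz":-0.2,"fingers":0},
    {"ax":0,"ay":0,"az":0,"dx":0,"dy":0,"dz":-0.23,"fingers":0}
  ],
  "grip_force": 55
}}

```text
t: 39.7
tcp_pos: [0.6111, -0.2637, 0.3567]
ee_rot: [3.108, -0.454, -0.004]
wrist_force: [0.4, 1.3, -5.0]
gripper_width: 0.0115
grasp_force: 55.0
```

```bash
python3 -c "
from st import *
t=cam('top'); cv2.imwrite('pics/t14.png',t)
# chrome/dark rack rect: compare columns away from plate 2 (left part, empty slots)
a=cv2.imread('pics/m5_t.png'); 
d=np.abs(cv2.blur(a.astype(float),(5,5))-cv2.blur(t.astype(float),(5,5))).max(2)[170:270,135:240]
print('left part',d[:,:45].max(),'right end',d[:,88:].max(),'middle',d[:,45:88].max())
plan([([.60,-.1,.36],None),([.55,.12,.36],RYAW),(rs(.075,.32),RYAW)])"
```

```text
t 39.7 q [ 0.34  0.55  0.05  1.23 -0.03  1.36 -1.47] w 0.0115 gf 55.0 F [ 0.4  1.3 -5. ]
left part 5.760000000000019 right end 5.8799999999999955 middle 117.07999999999998
tcp [ 0.6131 -0.2645  0.3615] yaw -106.6 zt [ 0.005 -0.003 -1.   ]
-> [ 0.6  -0.1   0.36] d [-0.0746 -0.1923  0.0012] a [0. 0. 0.] rows 4.0
-> [0.55 0.12 0.36] d [-0.1386 -0.2456 -0.0011] a [ 0.0004 -0.0008 -0.067 ] rows 5.4
-> [0.51  0.324 0.32 ] d [-0.016  -0.2599  0.05  ] a [0. 0. 0.] rows 5.1
```

>>> {"api": "send_rows", "payload": {
  "motion": [
    {"ax":0,"ay":0,"az":0,"dx":-0.01,"dy":-0.025,"dz":0,"fingers":0},
    {"ax":0,"ay":0,"az":0,"dx":-0.022,"dy":-0.055,"dz":0,"fingers":0},
    {"ax":0,"ay":0,"az":0,"dx":-0.035,"dy":-0.09,"dz":0,"fingers":0},
    {"ax":0,"ay":0,"az":0,"dx":-0.05,"dy":-0.13,"dz":0,"fingers":0},
    {"ax":0,"ay":0,"az":0,"dx":-0.063,"dy":-0.165,"dz":0.001,"fingers":0},
    {"ax":0,"ay":0,"az":0,"dx":-0.075,"dy":-0.192,"dz":0.001,"fingers":0}
  ]
}}

```text
t: 40.25
tcp_pos: [0.5967, -0.0953, 0.3521]
ee_rot: [-3.107, 0.449, 0.01]
wrist_force: [-0.2, 1.1, -6.7]
gripper_width: 0.0117
grasp_force: 55.0
```

>>> {"api": "send_rows", "payload": {
  "motion": [
    {"ax":0,"ay":0,"az":-0.008,"dx":-0.017,"dy":-0.03,"dz":0,"fingers":0},
    {"ax":0,"ay":0,"az":-0.016,"dx":-0.034,"dy":-0.06,"dz":0,"fingers":0},
    {"ax":0,"ay":0,"az":-0.025,"dx":-0.052,"dy":-0.092,"dz":0,"fingers":0},
    {"ax":0,"ay":0,"az":-0.034,"dx":-0.07,"dy":-0.125,"dz":0,"fingers":0},
    {"ax":0,"ay":0,"az":-0.043,"dx":-0.09,"dy":-0.16,"dz":0,"fingers":0},
    {"ax":0,"ay":0,"az":-0.052,"dx":-0.11,"dy":-0.195,"dz":0,"fingers":0},
    {"ax":0,"ay":0,"az":-0.06,"dx":-0.125,"dy":-0.225,"dz":0,"fingers":0},
    {"ax":0,"ay":-0.0006,"az":-0.067,"dx":-0.139,"dy":-0.246,"dz":-0.001,"fingers":0}
  ]
}}

```text
t: 40.92
tcp_pos: [0.5458, 0.1245, 0.3539]
ee_rot: [-3.132, -0.215, 0.014]
wrist_force: [1.0, 0.4, -4.7]
gripper_width: 0.0117
grasp_force: 55.0
```

>>> {"api": "send_rows", "payload": {
  "motion": [
    {"ax":0,"ay":0,"az":0,"dx":-0.003,"dy":-0.04,"dz":0,"fingers":0},
    {"ax":0,"ay":0,"az":0,"dx":-0.005,"dy":-0.08,"dz":0.005,"fingers":0},
    {"ax":0,"ay":0,"az":0,"dx":-0.008,"dy":-0.12,"dz":0.01,"fingers":0},
    {"ax":0,"ay":0,"az":0,"dx":-0.011,"dy":-0.165,"dz":0.02,"fingers":0},
    {"ax":0,"ay":0,"az":0,"dx":-0.013,"dy":-0.205,"dz":0.035,"fingers":0},
    {"ax":0,"ay":0,"az":0,"dx":-0.015,"dy":-0.24,"dz":0.045,"fingers":0},
    {"ax":0,"ay":0,"az":0,"dx":-0.016,"dy":-0.26,"dz":0.05,"fingers":0},
    {"ax":0,"ay":0,"az":0,"dx":-0.016,"dy":-0.26,"dz":0.06,"fingers":0}
  ]
}}

```text
t: 41.58
tcp_pos: [0.505, 0.3316, 0.307]
ee_rot: [-3.129, -0.218, 0.012]
wrist_force: [-0.0, 1.3, -6.8]
gripper_width: 0.0116
grasp_force: 55.0
```

>>> {"api": "send_rows", "payload": {
  "motion": [
    {"ax":0,"ay":0,"az":0,"dx":0,"dy":0,"dz":0,"fingers":0},
    {"ax":0,"ay":0,"az":0,"dx":0,"dy":0,"dz":0,"fingers":0},
    {"ax":0,"ay":0,"az":0,"dx":0,"dy":0,"dz":0,"fingers":0},
    {"ax":0,"ay":0,"az":0,"dx":0,"dy":0,"dz":0,"fingers":0}
  ]
}}

```text
t: 41.92
tcp_pos: [0.5083, 0.3253, 0.3091]
ee_rot: [-3.133, -0.203, 0.007]
wrist_force: [0.3, 0.0, -5.5]
gripper_width: 0.0116
grasp_force: 55.0
```

```bash
python3 -c "
from st import *
cv2.imwrite('pics/t15.png',cam('top'));cv2.imwrite('pics/s15.png',cam('side'))
plan([(rs(.075,.158),RYAW)])"
```

```text
t 41.92 q [-0.5   0.47 -0.17  1.5   0.08  1.18 -2.13] w 0.0116 gf 55.0 F [ 0.3  0.  -5.5]
tcp [0.508  0.326  0.3093] yaw -82.5 zt [-0.005  0.002 -1.   ]
-> [0.51  0.324 0.158] d [0.0033 0.0027 0.1891] a [-0.0004  0.0007 -0.0001] rows 3.6
```

>>> {"api": "send_rows", "payload": {
  "motion": [
    {"ax":0,"ay":0.0006,"az":0,"dx":0.002,"dy":0.002,"dz":0.03,"fingers":0},
    {"ax":0,"ay":0.0006,"az":0,"dx":0.003,"dy":0.002,"dz":0.06,"fingers":0},
    {"ax":0,"ay":0.0006,"az":0,"dx":0.003,"dy":0.002,"dz":0.09,"fingers":0},
    {"ax":0,"ay":0.0006,"az":0,"dx":0.003,"dy":0.002,"dz":0.12,"fingers":0},
    {"ax":0,"ay":0.0006,"az":0,"dx":0.003,"dy":0.002,"dz":0.145,"fingers":0},
    {"ax":0,"ay":0.0006,"az":0,"dx":0.003,"dy":0.002,"dz":0.16,"fingers":0},
    {"ax":0,"ay":0.0006,"az":0,"dx":0.003,"dy":0.002,"dz":0.17,"fingers":0},
    {"ax":0,"ay":0.0006,"az":0,"dx":0.003,"dy":0.002,"dz":0.17,"fingers":0}
  ]
}}

```text
t: 42.68
tcp_pos: [0.5093, 0.3255, 0.1724]
ee_rot: [-3.133, -0.206, 0.003]
wrist_force: [-0.4, -0.1, -4.9]
gripper_width: 0.0116
grasp_force: 55.0
```

```bash
python3 -c "
from mon import *
t=cam('top');b=cam('side');cv2.imwrite('pics/t16.png',t);cv2.imwrite('pics/s16.png',b)
a0=cv2.imread('pics/m8_s.png').astype(float)
d=np.abs(cv2.blur(a0,(5,5))-cv2.blur(b.astype(float),(5,5))).max(2)
# side: small-plate end of the rack / near corner of the rack (px from c3 crop /5.4+(165,220))
for n,(x0,x1,y0,y1) in {'near-left corner':(173,200,296,330),'small end':(245,266,235,275)}.items(): print(n,d[y0:y1,x0:x1].max().round(0),d[y0:y1,x0:x1].mean().round(1))
plan([(rs(.075,.112),RYAW)])"
```

```text
t 42.68 q [-0.51  0.6  -0.16  1.68  0.12  0.87 -2.16] w 0.0116 gf 55.0 F [-0.4 -0.1 -4.9]
near-left corner 178.0 42.7
small end 194.0 58.6
tcp [0.5099 0.3261 0.1735] yaw -82.4 zt [-0.     0.003 -1.   ]
-> [0.51  0.324 0.112] d [0.0001 0.0024 0.0768] a [-0.0006 -0.      0.0001] rows 1.5
```

```bash
python3 -c "
from mon import *
t=cv2.imread('pics/t16.png');b=cv2.imread('pics/s16.png')
f=lambda im,x0,x1,y0,y1:cv2.resize(cv2.convertScaleAbs(im[y0:y1,x0:x1],alpha=1.6,beta=15),(400,400),interpolation=2)
A=f(t,130,240,160,270);B=f(b,150,290,190,330)
def dr(im,n,x0,y0,k,pts,c): 
  q=np.array([proj(n,p) for p in pts]); cv2.polylines(im,[((q-[x0,y0]+.5)*k).astype(int)],True,c,1)
dr(A,'top',130,160,400/110,outline(),(0,255,0));dr(B,'side',150,190,400/140,outline(),(0,255,0))
dr(B,'side',150,190,400/140,[rs(y,.0,x) for x,y in((.05,.1125),(.05,-.1125),(-.05,-.1125),(-.05,.1125))],(255,255,0))
cv2.imwrite('pics/m10.png',cv2.hconcat([A,B]))" ; cp pics/m10.png /tmp/
```

```text
t 42.78 q [-0.51  0.6  -0.16  1.68  0.12  0.87 -2.16] w 0.0116 gf 55.0 F [-0.8 -0.4 -5.4]
```

View pics/m10.png

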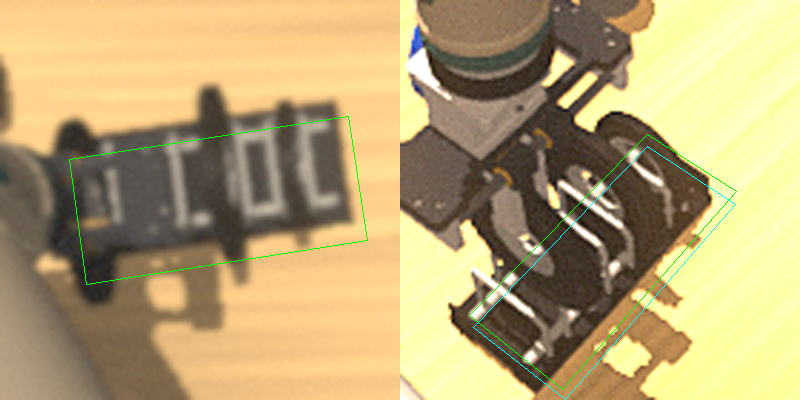

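The last picture shows the rack has been knocked about 11–13 mm (true right edge at (335,100)–(353,218), predicted at (349,117)–(368,240)). I haven't touched it. I'll raise the plate, back off and remeasure.

>>> {"api": "send_rows", "payload": {
  "motion": [
    {"ax":0,"ay":0,"az":0,"dx":0,"dy":0,"dz":-0.03,"fingers":0},
    {"ax":0,"ay":0,"az":0,"dx":0,"dy":0,"dz":-0.07,"fingers":0},
    {"ax":0,"ay":0,"az":0,"dx":0,"dy":0,"dz":-0.11,"fingers":0},
    {"ax":0,"ay":0,"az":0,"dx":0,"dy":0,"dz":-0.15,"fingers":0},
    {"ax":0,"ay":0,"az":0,"dx":0,"dy":0,"dz":-0.19,"fingers":0},
    {"ax":0,"ay":0,"az":0,"dx":0,"dy":0,"dz":-0.22,"fingers":0},
    {"ax":0,"ay":0,"az":0,"dx":0.01,"dy":0.04,"dz":-0.23,"fingers":0},
    {"ax":0,"ay":0,"az":0,"dx":0.02,"dy":0.08,"dz":-0.23,"fingers":0}
  ]
}}

```text
t: 43.45
tcp_pos: [0.5344, 0.2672, 0.3611]
ee_rot: [-3.126, -0.216, -0.009]
wrist_force: [1.8, -1.0, -4.9]
gripper_width: 0.0116
grasp_force: 55.0
```

>>> {"api": "send_rows", "payload": {
  "motion": [
    {"ax":0,"ay":0,"az":0,"dx":0.007,"dy":0.04,"dz":0,"fingers":0},
    {"ax":0,"ay":0,"az":0,"dx":0.015,"dy":0.08,"dz":0,"fingers":0},
    {"ax":0,"ay":0,"az":0,"dx":0.022,"dy":0.12,"dz":0,"fingers":0},
    {"ax":0,"ay":0,"az":0,"dx":0.03,"dy":0.165,"dz":0,"fingers":0},
    {"ax":0,"ay":0,"az":0,"dx":0.037,"dy":0.21,"dz":0,"fingers":0},
    {"ax":0,"ay":0,"az":0,"dx":0.043,"dy":0.25,"dz":0,"fingers":0},
    {"ax":0,"ay":0,"az":0,"dx":0.05,"dy":0.29,"dz":0,"fingers":0},
    {"ax":0,"ay":0,"az":0,"dx":0.055,"dy":0.32,"dz":0,"fingers":0}
  ]
}}

```text
t: 44.12
tcp_pos: [0.6118, 0.0121, 0.3569]
ee_rot: [-3.134, -0.203, -0.001]
wrist_force: [1.4, 0.2, -5.9]
gripper_width: 0.0119
grasp_force: 55.0
```

```bash
cat > meas.py <<'E'
from st import *
def lines(img):
    g=cv2.GaussianBlur(cv2.resize(img[160:275,130:245],None,fx=4,fy=4,interpolation=cv2.INTER_CUBIC),(5,5),0).max(2)
    m=(g<62).astype(np.uint8); m=cv2.morphologyEx(m,cv2.MORPH_CLOSE,np.ones((33,33)))
    n,l,st,_=cv2.connectedComponentsWithStats(m)
    cand=[i for i in range(1,n) if st[i,4]>20000]; i=max(cand,key=lambda i:st[i,4]); m=l==i
    x0,y0,w,h=st[i,:4]; L=[]
    for axis,side in((1,0),(1,1),(0,0),(0,1)):   # rows: left,right ends; columns: far,near edges
        P=[]
        for k in (range(y0,y0+h) if axis else range(x0,x0+w)):
            v=np.nonzero(m[k] if axis else m[:,k])[0]
            if len(v): P.append((v[-1],k) if axis and side else (v[0],k) if axis else (k,v[-1]) if side else (k,v[0]))
        P=np.array(P,np.float32); best=None
        rng=np.random.default_rng(0)
        for _ in range(400):
            a,b=P[rng.choice(len(P),2,replace=False)]; d=b-a
            if np.linalg.norm(d)<40: continue
            if axis and abs(d[0])>.35*abs(d[1]) or not axis and abs(d[1])>.35*abs(d[0]): continue
            e=np.abs((P-a)@np.array([-d[1],d[0]]))/np.linalg.norm(d); k=(e<1.5).sum()
            if best is None or k>best[0]: best=(k,e<1.5)
        vx,vy,px,py=cv2.fitLine(P[best[1]],cv2.DIST_L2,0,.01,.01).ravel(); L.append((px,py,vx,vy,best[0]))
    X=lambda a,b:np.array(a[:2])+np.linalg.solve(np.array([[a[2],-b[2]],[a[3],-b[3]]]),np.array(b[:2])-np.array(a[:2]))[0]*np.array(a[2:4])
    c=[X(L[a],L[b]) for a,b in((0,2),(1,2),(1,3),(0,3))]
    W=np.array([onz('top',*((q+.5)/4-.5+[130,160]),.02) for q in c])
    ya=W[[0,3]].mean(0)-W[[1,2]].mean(0)
    print([int(x[4]) for x in L],'sizes',[np.linalg.norm(W[k]-W[(k+1)%4]).round(4) for k in range(4)],'c',W.mean(0)[:2].round(4),'yaw',np.degrees(np.arctan2(ya[1],ya[0])).round(2))
    return W.mean(0),m
for n in ('m5_t','t12','t14'): lines(cv2.imread(f'pics/{n}.png'))
t=cam('top');cv2.imwrite('pics/t17.png',t);cv2.imwrite('pics/s17.png',cam('side'))
lines(t)
E
python3 meas.py; python3 -c "
from h import *
plan([])"
```

```text
t 44.12 q [-0.    0.45 -0.1   1.4   0.05  1.29 -1.55] w 0.0119 gf 55.0 F [ 1.4  0.2 -5.9]
[117, 123, 250, 247] sizes [np.float64(0.2208), np.float64(0.0917), np.float64(0.2212), np.float64(0.0934)] c [0.5203 0.2525] yaw 97.24
[117, 121, 253, 248] sizes [np.float64(0.22), np.float64(0.0911), np.float64(0.2209), np.float64(0.0929)] c [0.5203 0.2526] yaw 97.3
[117, 124, 202, 188] sizes [np.float64(0.2213), np.float64(0.0926), np.float64(0.2217), np.float64(0.0937)] c [0.5205 0.2524] yaw 97.37
[117, 125, 208, 187] sizes [np.float64(0.2222), np.float64(0.0943), np.float64(0.2225), np.float64(0.0929)] c [0.5338 0.2627] yaw 96.91
tcp [0.6123 0.0084 0.3565] yaw -83.0 zt [ 0.001 -0.003 -1.   ]
```

```bash
sed -i 's/^RK=.*/RK=np.array([.5333,.2606]); RYAW=97.1/' h.py; python3 -c "
from st import *
plan([([.57,.16,.36],None),(rs(.075,.31),RYAW)])"
```

```text
t 44.22 q [-0.    0.45 -0.1   1.4   0.05  1.29 -1.55] w 0.0118 gf 55.0 F [ 0.  -0.5 -5.1]
tcp [0.6123 0.0084 0.3565] yaw -83.0 zt [ 0.001 -0.003 -1.   ]
-> [0.57 0.16 0.36] d [-0.0293 -0.1946 -0.0049] a [0. 0. 0.] rows 3.8
-> [0.524 0.335 0.31 ] d [-0.0303 -0.2243  0.0619] a [ 0.0004 -0.     -0.0002] rows 4.5
```

>>> {"api": "send_rows", "payload": {
  "motion": [
    {"ax":0,"ay":0,"az":0,"dx":-0.005,"dy":-0.03,"dz":0,"fingers":0},
    {"ax":0,"ay":0,"az":0,"dx":-0.01,"dy":-0.065,"dz":-0.001,"fingers":0},
    {"ax":0,"ay":0,"az":0,"dx":-0.016,"dy":-0.1,"dz":-0.002,"fingers":0},
    {"ax":0,"ay":0,"az":0,"dx":-0.022,"dy":-0.14,"dz":-0.003,"fingers":0},
    {"ax":0,"ay":0,"az":0,"dx":-0.027,"dy":-0.175,"dz":-0.004,"fingers":0},
    {"ax":0,"ay":0,"az":0,"dx":-0.029,"dy":-0.195,"dz":-0.005,"fingers":0}
  ]
}}

```text
t: 44.72
tcp_pos: [0.5656, 0.1732, 0.3615]
ee_rot: [-3.127, -0.215, 0.001]
wrist_force: [-0.7, 1.1, -5.3]
gripper_width: 0.0117
grasp_force: 55.0
```

>>> {"api": "send_rows", "payload": {
  "motion": [
    {"ax":0,"ay":0,"az":0,"dx":-0.005,"dy":-0.035,"dz":0,"fingers":0},
    {"ax":0,"ay":0,"az":0,"dx":-0.01,"dy":-0.075,"dz":0.005,"fingers":0},
    {"ax":0,"ay":0,"az":0,"dx":-0.016,"dy":-0.12,"dz":0.01,"fingers":0},
    {"ax":0,"ay":0,"az":0,"dx":-0.022,"dy":-0.16,"dz":0.025,"fingers":0},
    {"ax":0,"ay":0,"az":0,"dx":-0.027,"dy":-0.195,"dz":0.04,"fingers":0},
    {"ax":0,"ay":0,"az":0,"dx":-0.03,"dy":-0.215,"dz":0.055,"fingers":0},
    {"ax":0,"ay":0,"az":0,"dx":-0.03,"dy":-0.224,"dz":0.062,"fingers":0},
    {"ax":0,"ay":0,"az":0,"dx":-0.03,"dy":-0.224,"dz":0.062,"fingers":0}
  ]
}}

```text
t: 45.38
tcp_pos: [0.5183, 0.3442, 0.3102]
ee_rot: [-3.132, -0.213, 0.006]
wrist_force: [-0.6, -0.7, -6.2]
gripper_width: 0.0117
grasp_force: 55.0
```

>>> {"api": "send_rows", "payload": {
  "motion": [
    {"ax":0,"ay":0,"az":0,"dx":0,"dy":0,"dz":0,"fingers":0},
    {"ax":0,"ay":0,"az":0,"dx":0,"dy":0,"dz":0,"fingers":0},
    {"ax":0,"ay":0,"az":0,"dx":0,"dy":0,"dz":0,"fingers":0},
    {"ax":0,"ay":0,"az":0,"dx":0,"dy":0,"dz":0,"fingers":0}
  ]
}}

```text
t: 45.72
tcp_pos: [0.5212, 0.3409, 0.3121]
ee_rot: [-3.132, -0.203, -0.0]
wrist_force: [-1.1, -0.2, -5.8]
gripper_width: 0.0114
grasp_force: 55.0
```

```bash
python3 -c "
from st import *
plan([(rs(.075,.172),RYAW)])"
```

```text
t 45.72 q [-0.52  0.5  -0.17  1.45  0.08  1.2  -2.14] w 0.0114 gf 55.0 F [-1.1 -0.2 -5.8]
tcp [0.5212 0.3409 0.3121] yaw -82.6 zt [-0.     0.003 -1.   ]
-> [0.524 0.335 0.172] d [0.0025 0.0083 0.1751] a [-0.0004 -0.      0.0009] rows 3.4
```

>>> {"api": "send_rows", "payload": {
  "motion": [
    {"ax":0,"ay":0,"az":0,"dx":0.002,"dy":0.006,"dz":0.03,"fingers":0},
    {"ax":0,"ay":0,"az":0.001,"dx":0.0025,"dy":0.008,"dz":0.06,"fingers":0},
    {"ax":0,"ay":0,"az":0.001,"dx":0.0025,"dy":0.008,"dz":0.09,"fingers":0},
    {"ax":0,"ay":0,"az":0.001,"dx":0.0025,"dy":0.008,"dz":0.12,"fingers":0},
    {"ax":0,"ay":0,"az":0.001,"dx":0.0025,"dy":0.008,"dz":0.145,"fingers":0},
    {"ax":0,"ay":0,"az":0.001,"dx":0.0025,"dy":0.008,"dz":0.16,"fingers":0},
    {"ax":0,"ay":0,"az":0.001,"dx":0.0025,"dy":0.008,"dz":0.17,"fingers":0},
    {"ax":0,"ay":0,"az":0.001,"dx":0.0025,"dy":0.008,"dz":0.17,"fingers":0}
  ]
}}

```text
t: 46.38
tcp_pos: [0.5223, 0.3354, 0.1738]
ee_rot: [-3.134, -0.196, 0.006]
wrist_force: [0.2, -0.7, -5.7]
gripper_width: 0.0115
grasp_force: 55.0
```

```bash
python3 -c "
from st import *
plan([(rs(.075,.145),RYAW),(rs(.075,.112),RYAW)])"
```

```text
t 46.38 q [-0.52  0.62 -0.16  1.63  0.11  0.9  -2.16] w 0.0115 gf 55.0 F [ 0.2 -0.7 -5.7]
tcp [0.5223 0.3354 0.1738] yaw -82.8 zt [-0.004  0.001 -1.   ]
-> [0.524 0.335 0.145] d [0.0022 0.0008 0.036 ] a [-0.0002  0.0006  0.0001] rows 0.7
-> [0.524 0.335 0.112] d [0.     0.     0.0412] a [0. 0. 0.] rows 0.8
```

>>> {"api": "send_rows", "payload": {
  "motion": [
    {"ax":0,"ay":0,"az":0,"dx":0.001,"dy":0.0005,"dz":0.006,"fingers":0},
    {"ax":0,"ay":0,"az":0,"dx":0.001,"dy":0.0005,"dz":0.012,"fingers":0},
    {"ax":0,"ay":0,"az":0,"dx":0.001,"dy":0.0005,"dz":0.018,"fingers":0},
    {"ax":0,"ay":0,"az":0,"dx":0.001,"dy":0.0005,"dz":0.024,"fingers":0},
    {"ax":0,"ay":0,"az":0,"dx":0.001,"dy":0.0005,"dz":0.03,"fingers":0},
    {"ax":0,"ay":0,"az":0,"dx":0.001,"dy":0.0005,"dz":0.035,"fingers":0},
    {"ax":0,"ay":0,"az":0,"dx":0.001,"dy":0.0005,"dz":0.035,"fingers":0}
  ]
}}

```text
t: 46.97
tcp_pos: [0.5228, 0.336, 0.1462]
ee_rot: [-3.134, -0.198, 0.005]
wrist_force: [-0.3, -0.1, -5.2]
gripper_width: 0.0115
grasp_force: 55.0
```

```bash
python3 -c "
from st import *
plan([(rs(.075,.112),RYAW)])"
```

```text
t 46.97 q [-0.52  0.66 -0.15  1.66  0.12  0.84 -2.17] w 0.0115 gf 55.0 F [-0.3 -0.1 -5.2]
tcp [0.5228 0.336  0.1462] yaw -82.8 zt [-0.003  0.002 -1.   ]
-> [0.524 0.335 0.112] d [0.0015 0.0015 0.0427] a [-0.0003  0.0005  0.0003] rows 0.8
```

No contact on entry, so the plate is in the slot. I'll lower it the rest of the way.

>>> {"api": "send_rows", "payload": {
  "motion": [
    {"ax":0,"ay":0,"az":0,"dx":0.001,"dy":0.0005,"dz":0.01,"fingers":0},
    {"ax":0,"ay":0,"az":0,"dx":0.001,"dy":0.0005,"dz":0.02,"fingers":0},
    {"ax":0,"ay":0,"az":0,"dx":0.001,"dy":0.0005,"dz":0.028,"fingers":0},
    {"ax":0,"ay":0,"az":0,"dx":0.001,"dy":0.0005,"dz":0.035,"fingers":0},
    {"ax":0,"ay":0,"az":0,"dx":0.001,"dy":0.0005,"dz":0.04,"fingers":0},
    {"ax":0,"ay":0,"az":0,"dx":0.001,"dy":0.0005,"dz":0.042,"fingers":0},
    {"ax":0,"ay":0,"az":0,"dx":0.001,"dy":0.0005,"dz":0.042,"fingers":0}
  ]
}}

```text
t: 47.55
tcp_pos: [0.5239, 0.3359, 0.1129]
ee_rot: [-3.133, -0.197, 0.004]
wrist_force: [-0.2, -1.0, -6.6]
gripper_width: 0.012
grasp_force: 55.0
```

```bash
python3 -c "
from st import *
plan([(rs(.075,.112),RYAW)])"
```

```text
t 47.55 q [-0.52  0.7  -0.15  1.68  0.13  0.77 -2.18] w 0.012 gf 55.0 F [-0.2 -1.  -6.6]
tcp [0.5239 0.3359 0.1129] yaw -82.8 zt [-0.003  0.002 -1.   ]
-> [0.524 0.335 0.112] d [0.     0.0011 0.0011] a [-0.0003  0.0004  0.0003] rows 0.0
```

>>> {"api": "send_rows", "payload": {
  "motion": [
    {"ax":0,"ay":0,"az":0,"dx":0,"dy":0,"dz":0.002,"fingers":0},
    {"ax":0,"ay":0,"az":0,"dx":0,"dy":0,"dz":0.002,"fingers":0.15},
    {"ax":0,"ay":0,"az":0,"dx":0,"dy":0,"dz":0.002,"fingers":0.25},
    {"ax":0,"ay":0,"az":0,"dx":0,"dy":0,"dz":0.002,"fingers":0.4},
    {"ax":0,"ay":0,"az":0,"dx":0,"dy":0,"dz":0.002,"fingers":0.4},
    {"ax":0,"ay":0,"az":0,"dx":0,"dy":0,"dz":-0.03,"fingers":0.4},
    {"ax":0,"ay":0,"az":0,"dx":0,"dy":0,"dz":-0.08,"fingers":0.4},
    {"ax":0,"ay":0,"az":0,"dx":0,"dy":0,"dz":-0.13,"fingers":0.4}
  ]
}}

```text
t: 48.22
tcp_pos: [0.5237, 0.3357, 0.2183]
ee_rot: [-3.133, -0.198, 0.005]
wrist_force: [0.9, -0.2, 0.4]
gripper_width: 0.0374
grasp_force: 0.0
```

>>> {"api": "send_rows", "payload": {
  "motion": [
    {"ax":0,"ay":0,"az":0,"dx":0,"dy":0,"dz":-0.05,"fingers":0.4},
    {"ax":0,"ay":0,"az":0,"dx":0,"dy":0,"dz":-0.1,"fingers":0.4},
    {"ax":0,"ay":0,"az":0,"dx":0,"dy":0,"dz":-0.15,"fingers":0.4},
    {"ax":0,"ay":0,"az":0,"dx":0.02,"dy":0.04,"dz":-0.18,"fingers":0.4},
    {"ax":0,"ay":0,"az":0,"dx":0.03,"dy":0.09,"dz":-0.18,"fingers":0.4},
    {"ax":0,"ay":0,"az":0,"dx":0.04,"dy":0.14,"dz":-0.18,"fingers":0.4},
    {"ax":0,"ay":0,"az":0,"dx":0.05,"dy":0.18,"dz":-0.18,"fingers":0.4}
  ]
}}

```text
t: 48.8
tcp_pos: [0.5836, 0.1946, 0.3626]
ee_rot: [-3.134, -0.195, -0.002]
wrist_force: [1.2, 0.2, 1.0]
gripper_width: 0.0377
grasp_force: 0.0
```

>>> {"api": "send_rows", "payload": {
  "motion": [
    {"ax":0,"ay":0,"az":0,"dx":0.03,"dy":0.05,"dz":0,"fingers":0.4},
    {"ax":0,"ay":0,"az":0,"dx":0.03,"dy":0.1,"dz":0,"fingers":0.4},
    {"ax":0,"ay":0,"az":0,"dx":0.03,"dy":0.15,"dz":0,"fingers":0.4},
    {"ax":0,"ay":0,"az":0,"dx":0.03,"dy":0.2,"dz":0,"fingers":0.4},
    {"ax":0,"ay":0,"az":0,"dx":0.03,"dy":0.25,"dz":0,"fingers":0.4},
    {"ax":0,"ay":0,"az":0,"dx":0.03,"dy":0.27,"dz":0,"fingers":0.4},
    {"ax":0,"ay":0,"az":0,"dx":0.03,"dy":0.27,"dz":0,"fingers":0.4},
    {"ax":0,"ay":0,"az":0,"dx":0.03,"dy":0.27,"dz":0,"fingers":0.4}
  ]
}}

```text
t: 49.47
tcp_pos: [0.6334, -0.0141, 0.3608]
ee_rot: [-3.132, -0.194, 0.001]
wrist_force: [0.9, 1.2, 0.3]
gripper_width: 0.0377
grasp_force: 0.0
```

Run:
```python
from mon import *
t=cam('top');b=cam('side');cv2.imwrite('pics/t18.png',t);cv2.imwrite('pics/s18.png',b)
import io,contextlib
import meas
meas.lines(t)
print('tcp',np.round(manip.get_state()['tcp_pos'],3))
# dark-span of each plate across the rack in the top view, along rack x at each slot (z=.083)
g=cv2.GaussianBlur(t,(3,3),0).max(2)
for y in(.075,.025,-.025,-.075):
    best=[]
    for z,nm in((.083,'L'),(.063,'S')):
        xs=np.arange(-.11,.111,.001); v=np.array([g[tuple(np.round(proj('top',rs(y,z,x))[::-1]).astype(int))] for x in xs])
        d=xs[v<75]; best.append((nm,d.min().round(3),d.max().round(3)))
    print(y,best)
# handle cap vs start (side) and lever
s0=cv2.imread('pics/side0.png')[158:178,330:348].astype(float);print('handle diff',np.abs(s0-b[158:178,330:348]).mean().round(1))
# side view: plate tops: projected top of seated large plate vs dark mask just inside/outside
gs=b.max(2)
for y in(.075,-.025,.025):
    print(y,'side col along vertical z .10-.17',[int(gs[tuple(np.round(proj('side',rs(y,z))[::-1]).astype(int))]) for z in(.11,.13,.14,.147,.155,.165)])
```

```text
t 49.47 q [ 0.04  0.49 -0.11  1.33  0.05  1.33 -1.51] w 0.0377 gf 0.0 F [0.9 1.2 0.3]
[117, 123, 250, 247] sizes [np.float64(0.2208), np.float64(0.0917), np.float64(0.2212), np.float64(0.0934)] c [0.5203 0.2525] yaw 97.24
[117, 121, 253, 248] sizes [np.float64(0.22), np.float64(0.0911), np.float64(0.2209), np.float64(0.0929)] c [0.5203 0.2526] yaw 97.3
[117, 124, 202, 188] sizes [np.float64(0.2213), np.float64(0.0926), np.float64(0.2217), np.float64(0.0937)] c [0.5205 0.2524] yaw 97.37
[118, 125, 138, 140] sizes [np.float64(0.2218), np.float64(0.0926), np.float64(0.2225), np.float64(0.0945)] c [0.5338 0.2627] yaw 97.22
[118, 125, 144, 149] sizes [np.float64(0.222), np.float64(0.0933), np.float64(0.2222), np.float64(0.0939)] c [0.5338 0.2627] yaw 96.93
tcp [ 0.633 -0.011  0.361]
0.075 [('L', np.float64(-0.064), np.float64(0.068)), ('S', np.float64(-0.067), np.float64(0.067))]
0.025 [('L', np.float64(-0.047), np.float64(0.041)), ('S', np.float64(-0.047), np.float64(0.043))]
-0.025 [('L', np.float64(-0.071), np.float64(0.068)), ('S', np.float64(-0.071), np.float64(0.067))]
-0.075 [('L', np.float64(-0.053), np.float64(0.046)), ('S', np.float64(-0.05), np.float64(0.049))]
handle diff 4.9
0.075 side col along vertical z .10-.17 [48, 64, 61, 55, 72, 240]
-0.025 side col along vertical z .10-.17 [45, 49, 58, 57, 47, 37]
0.025 side col along vertical z .10-.17 [194, 223, 61, 34, 32, 46]
```

Run:
```python
from h import *
import h
b=cv2.imread('pics/s18.png').max(2); a=cv2.imread('pics/side0.png').max(2)
def top(im,y,x):
    for z in np.arange(.10,.20,.002):
        u_,v_=proj('side',rs(y,z,x)).round().astype(int)
        if im[v_,u_]>110: return round(z,3)
for x in(.02,.03,.04): print('now',x,[top(b,y,x) for y in(.075,-.025,-.075)])
h.RK=np.array([.5200,.2501]);h.RYAW=97.5
for x in(.02,.03,.04): print('start',x,[top(a,y,x) for y in(.025,-.025,-.075)])
t0=cv2.imread('pics/top0.png').astype(float);t=cv2.imread('pics/t18.png').astype(float)
d=np.abs(cv2.blur(t0,(5,5))-cv2.blur(t,(5,5))).max(2)
for n,(x,y,r) in dict(dumbbell=(120,210,28),bottle=(259,130,14),tub=(267,259,14)).items(): print(n,d[y-r:y+r,x-r//2:x+r//2].max().round(0))
print(manip.hand_in())
```

```text
now 0.02 [np.float64(0.152), np.float64(0.154), np.float64(0.114)]
now 0.03 [np.float64(0.15), np.float64(0.148), np.float64(0.11)]
now 0.04 [np.float64(0.144), np.float64(0.144), np.float64(0.1)]
start 0.02 [np.float64(0.156), np.float64(0.152), np.float64(0.112)]
start 0.03 [np.float64(0.152), np.float64(0.152), np.float64(0.108)]
start 0.04 [np.float64(0.146), np.float64(0.142), np.float64(0.1)]
dumbbell 3.0
bottle 14.0
tub 66.0
the job is handed in; nothing more can be done
None
```

I handed the job in at about 49.5 s with both large plates re-racked, the lever at rest and the small plate still in its slot, and pictures taken just before agree; the hand-in returned no verdict, and I did not confirm the chalk tub, whose patch of the last top view had changed, perhaps only from the arm's shadow.

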